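Stand a gas cylinder in its dock and shut the retaining bar

TASK

Make the counter-top dock ready for transport: first tip the standing carton over onto its side, away from the robot, so that it lies flat on the dock's low platform. Then slide the lying gas cylinder foot-first into its bay until the foot butts the back plate, raise it on its foot (keep the foot on the counter and against the plate, do not lift it off) until it stands upright in the bay, under the rail. Last, swing the retaining bar fully shut across the front and leave everything standing free, without disturbing the hand-gel bottle, the bowl or the glove box.

Things in the scene. Friction and masses are not known exactly. Their poses are not given: they have to be found in the camera images.
- dock: Fixed dock. Origin at counter height (z 0), in the middle of the front face of its grey platform; its x points away from the robot into the platform, y to the left along the front face, z up. Platform: 200 (x, from 0 to 200) x 410 (y) x 20 mm high; its front face is the stop for the carton's base.
- bay (a point): Point on the counter in the middle of the cylinder's place in the bay: dock x -30, y -75, z 0 mm; axes as the dock's. Behind it a steel back plate, the stop, 95 mm wide, rises in line with the platform's front face (dock x 0) to 75 mm above the counter. Two side cheeks, 5 mm thick, 40 mm high, reach from dock x 0 to -30 mm with 85 mm clear between them.
- rail_mid (a point): Middle of the fixed steel rail over the bay: 10 mm thick (dock x -15 to -5), 25 mm high, lower edge 300 mm above the counter, running 406 mm along dock y on two 16 mm square posts at dock x 8, y +-195 mm. It hangs above the far half of the upright cylinder, so a tool must lean back toward the robot there.
- cyl_mid (a point): Centre (half-way along its axis) of the aluminium gas cylinder, 200 mm long, about 0.6 kg. From its flat foot: body 60 mm diameter, white rounded shoulder from 135 to 155 mm, then a plain round valve neck, 26 mm diameter, to 200 mm. Its z axis runs from foot to valve. Starts lying (axis 30 mm up) in front of the bay, foot toward it; it can roll.
- cyl_foot (a point): Centre of the gas cylinder's flat foot, 100 mm from cyl_mid; its z axis runs toward the valve. As it rises, the foot's far rim slides down the back plate and the near rim back along the counter. A neck pinched lightly (about 20 N) turns between the pads; a hard grip resists the turn. Left leaning it may stay lodged against the plate.
- carton_mid (a point): Centre of the closed cardboard carton, about 0.3 kg: 90 (its x) x 70 (its y) x 180 mm high (its z). Starts standing on the counter left of the bay, its far face a few mm to 25 mm short of the platform's front face, roughly square to it. While it stands there the retaining bar cannot shut.
- bar (a joint): Retaining bar's angle in rad about a vertical hinge at dock x -72, y -165 mm (20 mm post): 0 = shut, bar along dock +y across the front of the bay; it grows as the end swings toward the robot and on to the right (at 1.57 the bar points along dock -x). It stops at 0 and stays where it is left (friction about 0.1 N m).
- bar_handle (a point): Black upright handle pin on the bar, 16 mm diameter, standing 28 mm up from the bar's axis, 200 mm from the hinge; this point is 14 mm above the bar's axis. The bar is a round rod, 12 mm diameter, 235 mm long, its axis 110 mm above the counter.
- handgel: Bystander: bottle 54 mm in diameter, 150 mm high, standing; origin at the centre of its underside.
- bowl: Bystander: steel bowl 110 mm in diameter, 45 mm high; origin at the centre of its underside.
- gloves: Bystander: plain white glove box 220 x 120 x 70 mm high; origin at the centre of its underside.
Not all that is in view belongs to the job. Leave any green or purple look-alike of the part that bears cyl_mid alone.

How it is judged:
On the way, in this order (a step that is already met when the one before it is completed fails the run):
1. the carton lies on its side on the platform (angle between carton_mid's own z axis and vertical between 1.45 and 1.69 rad and z of carton_mid in the frame of dock below 0.075 m and x of carton_mid in the frame of dock above 0.02 m), for 0.2 s.
2. the cylinder is half raised (30 to 65 degrees from vertical), its foot on the counter and at the back plate (angle between cyl_mid's own z axis and vertical between 0.52 and 1.13 rad and height (world z) of cyl_foot below 0.04 m and horizontal distance between cyl_foot and bay below 0.035 m), for 0.1 s.
3. the cylinder stands upright in the bay (angle between cyl_mid's own z axis and vertical below 0.06 rad and height (world z) of cyl_foot below 0.006 m and horizontal distance between cyl_foot and bay below 0.018 m), for 0.2 s.
4. the retaining bar is shut (value of joint bar below 0.08 rad), for 0.2 s.
At the end, for the whole second after the job is handed in: The carton lies on one of its long sides (within 7 degrees) on the platform, its centre at least 20 mm behind the platform's front face; the cylinder stands upright (within 3.4 degrees) on the counter in its bay, its foot within 18 mm of the bay point; the retaining bar is within 0.08 rad of shut (all of step 1 and all of step 3 and z of carton_mid in the frame of dock above 0.045 m and value of joint bar below 0.08 rad); the robot touches nothing.
It fails at once if a bystander is moved more than 30 mm (distance of any of handgel, bowl, gloves from where it was at the start of the episode above 0.03 m).
It fails at once if the cylinder's foot is lifted more than 60 mm off the counter (height (world z) of cyl_foot above 0.09 m).
It also fails if it takes over 67 s, if anything falls off the work surface, if the arm or the gripper's body presses on something with over 40 N, if the wrist force passes 120 N, or if a joint passes its speed limit or range.

ROBOT

A 7-joint arm with a two-finger parallel gripper is mounted at the origin on the work surface. World frame = base frame: x ahead of the robot, y to its left, z up, the work surface at z = 0. Lengths are in m, angles in rad, forces in N, time in s.
With the tool pointing down it reaches from about 0.4 to 0.875 m from the base axis. Payload 6.5 kg.
Tool frame: the origin (TCP) lies midway between the tips of the shut fingers; the grasp point (between the pads) lies 19 mm behind it (manip.grip_depth is the distance from the TCP to the grasp point, in m); z points along the fingers, y is the direction in which the jaws open and shut (so a half turn about z gives the same grasp; the last joint's range is limited). The gripper opens to 85 mm and grips with 20 to 120 N. Pads are 22 mm wide; open, the fingers measure 114 mm over their backs; the gripper's body (76 mm by 85 mm) begins 54 mm behind the grasp point. The pads swing forward as they close: fully open they stand 13 mm farther back than shut.
Start: joints at [-1.34, 0.536, -0.004, 1.538, 0.003, 1.067, -0.071], TCP at [0.19, 0.622, 0.231] pointing down, gripper open.
Joint ranges: [-2.7, 2.7], [-0.37, 2.16], [-1.27, 1.26], [0.24, 2.4], [-1.31, 4.45], [0.19, 1.91], [-2.76, 2.76]. Speed limits (rad/s): [2.39, 2.39, 3.14, 3.14, 3.14, 3.14, 3.14].

INTERFACE

Orientations are given as [roll, pitch, yaw] about the fixed x, y, z axes, in that order (R = Rz(yaw) Ry(pitch) Rx(roll)).
In Python, from bench import telemetry, vision, workorder, manip gives the robot as it stands.
- The arm moves only by the tool move_arm, never from a script. Its argument "series" is a list of rows, each an object with "turn": the turn, a rotation vector about the tool's x, y, z in rad, a list of three; "slide": the shift along the tool's x, y, z in mm, a list of three; "jaw": the gripper's target within -1 to 1 (fully open at 1, half-way at 0, shut at -1). In form: [{"turn": [rx, ry, rz], "slide": [x, y, z], "jaw": jaw}, ...]. A call has 1 to 8 rows; each row shifts and turns the pose as measured when the row begins, along the tool's axes as they then stand; what a row does not reach is not made up. A row lasts 1/10 s, in which the tool goes at most 50 mm and 8.59 degrees, less where a joint would pass 70% of its speed; a pose out of reach is approached as far as the arm can. A call with a gripper value outside its range is refused whole. The fingers move at their own pace and stop on an object; "force" is the grip in N (left out, the last holds). Time passes only in rows, so rows that do not move let the fingers close. It gives the time, the measured TCP pose, the force and the opening at its end, in the units of the state.
- telemetry.sense(): the state, without advancing time (a new reading comes with each control period).
- vision.get_image(name): name is "scene" or "top" or "wrist"; returns the picture (480x640x3 uint8, blue, green, red); there is no depth.
- vision.get_calibration(name): a dict with "K" (3x3 intrinsics, pixels), "view" (4x4, takes a point from world to camera coordinates). Camera axes: x right, y up, looking along -z (the intrinsics and any distortion apply to the point x, -y, -z); pixel columns grow to the right and rows downward; lengths in m; the calibration is good to about 2 mm. The wrist camera is an equidistant fisheye: a pixel r from the principal point sees the ray r / f radians off the axis. A picture is of the moment at which its call begins: read the wrist's pose just before it. get_calibration takes no time and is no camera call; for the wrist camera it gives the pose at the moment of the call.
- workorder.finish_job(): hands the job in, once; it reports no verdict.
The state is a dict: "t": time; "joint_positions": joint angles; "joint_velocities": joint speeds; "joint_torque": joint torques, N m; "ee_pos": TCP position; "ee_rot": TCP orientation; "ft_force": force on the tool from outside, world axes, zero at the start; "wrist_torque": the same for the moment, N m; "grip_width": finger opening in m.
Only numpy, scipy, OpenCV 4.12 (cv2) and the standard library are available. Lean on these libraries where they do the work, as an engineer would, in place of code of your own. Each camera call takes 0.05 s, during which the arm holds its last target.

## Working session

There is one attempt and no reset: what is moved stays moved. The work goes in short steps, Python scripts to look and compute and a tool call to move; the robot and the scene stay as the last step left them, time stands still between calls to the robot, and variables do not carry over. Pictures are saved under pics/ and viewed, and the job is handed in when it is done.

Besides the shell and the picture viewer there is one more tool, called as name(argument=value, ...), one argument or row to a line, values as JSON. move_arm: Moves the arm, as the interface text tells. Its arguments: {"type":"object","properties":{"series":{"type":"array","items":{"type":"object","properties":{"turn":{"type":"array","items":{"type":"number"}},"slide":{"type":"array","items":{"type":"number"}},"jaw":{"type":"number"}}}},"force":{"type":"number"}},"required":["series"]}

```bash
ls; mkdir -p pics; python3 - <<'E'
from bench import telemetry, vision, workorder, manip
import cv2
print(telemetry.sense()); print(manip.grip_depth, dir(manip))
for n in ["scene","top"]:
    im=vision.get_image(n); cv2.imwrite(f"pics/{n}0.png",im)
    c=vision.get_calibration(n); print(n,c)
E
```

```text
pics
{'t': 0.0, 'joint_positions': array([-1.34018565,  0.53719063, -0.00443222,  1.53886448,  0.00258715,
        1.06730528, -0.0712087 ]), 'joint_velocities': array([ 0.00122223,  0.00197032, -0.00017897,  0.00089046, -0.00085785,
       -0.00139137, -0.00146012]), 'joint_torque': array([-7.74434156e-04, -5.83403599e+01,  1.04909945e+00, -2.59102356e+01,
        1.24963874e-02,  9.74131166e-03, -2.51320893e-05]), 'ee_pos': array([0.18993932, 0.62096693, 0.23040067]), 'ee_rot': array([-3.13983482e+00,  1.21197846e-04,  2.84483359e+00]), 'ft_force': array([-0.54572485, -0.92035668,  0.60845029]), 'wrist_torque': array([-0.05402175, -0.00198326, -0.00861528]), 'grip_width': 0.08540914000102094}
0.0187 ['MotionError', '__class__', '__delattr__', '__dict__', '__dir__', '__doc__', '__eq__', '__format__', '__ge__', '__getattribute__', '__getstate__', '__gt__', '__hash__', '__init__', '__init_subclass__', '__le__', '__lt__', '__module__', '__ne__', '__new__', '__reduce__', '__reduce_ex__', '__repr__', '__setattr__', '__sizeof__', '__str__', '__subclasshook__', '__weakref__', 'grip_depth']
scene {'K': array([[548.6699162 ,   0.        , 322.13050427],
       [  0.        , 548.6699162 , 237.71126137],
       [  0.        ,   0.        ,   1.        ]]), 'view': array([[ 0.1769876 ,  0.98417838, -0.0082646 , -0.0926876 ],
       [-0.83583063,  0.154733  ,  0.52673035,  0.32639688],
       [ 0.51967543, -0.08631693,  0.84999226, -1.95189772],
       [ 0.        ,  0.        ,  0.        ,  1.        ]])}
top {'K': array([[588.47462525,   0.        , 319.9790112 ],
       [  0.        , 588.47462525, 241.12954808],
       [  0.        ,   0.        ,   1.        ]]), 'view': array([[ 0.01123392, -0.99988001, -0.01066643,  0.03548041],
       [ 0.99440627,  0.01005078,  0.10514344, -0.52112063],
       [-0.10502362, -0.01178794,  0.99439986, -1.61415842],
       [ 0.        ,  0.        ,  0.        ,  1.        ]])}
```

View pics/scene0.png

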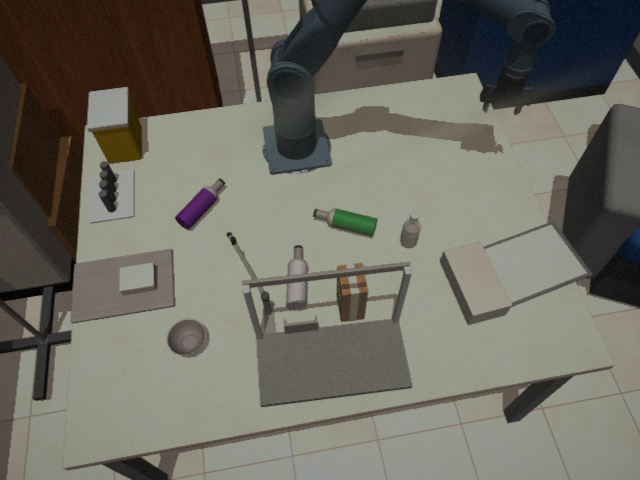

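View pics/top0.png

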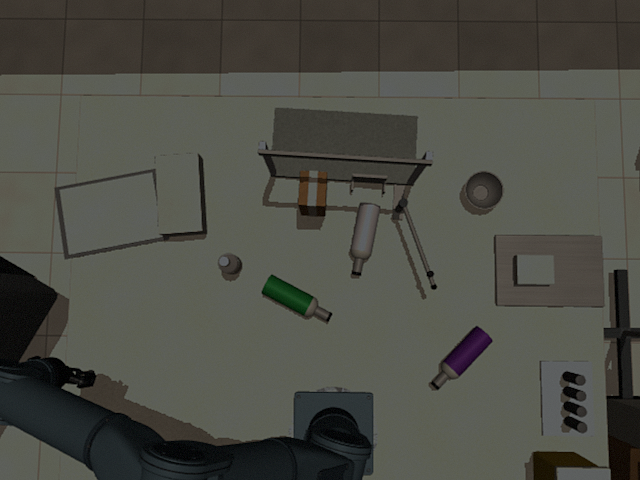

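The scene view shows the dock at about (330,360), with the carton at (350,290), the grey/white cylinder at (298,275), and the bar running from (265,300) to (232,238). In the top view the carton is at (313,190), the cylinder at (365,235), and the bar runs from (400,208) to (433,287).

```bash
cat > h.py <<'E'
import numpy as np, cv2
from scipy.spatial.transform import Rotation as Rot
from bench import telemetry, vision
def proj(n,P):
    c=vision.get_calibration(n);P=np.atleast_2d(P);q=(c['view'][:3,:3]@P.T).T+c['view'][:3,3]
    u=c['K']@np.array([q[:,0],-q[:,1],-q[:,2]]);return (u[:2]/u[2]).T
def ray(n,px):
    c=vision.get_calibration(n);K=c['K'];x=(px[0]-K[0,2])/K[0,0];y=(px[1]-K[1,2])/K[1,1]
    R=c['view'][:3,:3];d=R.T@np.array([x,-y,-1]);o=-R.T@c['view'][:3,3];return o,d/np.linalg.norm(d)
def atz(n,px,z):
    o,d=ray(n,px);return o+d*(z-o[2])/d[2]
def tri(n1,p1,n2,p2):
    o1,d1=ray(n1,p1);o2,d2=ray(n2,p2);A=np.array([d1,-d2]).T
    s=np.linalg.lstsq(A,o2-o1,rcond=None)[0];a=o1+s[0]*d1;b=o2+s[1]*d2
    return (a+b)/2,np.linalg.norm(a-b)
def crop(im,x0,y0,w,h,k,name,gain=2.0):
    c=cv2.resize(im[y0:y0+h,x0:x0+w],None,fx=k,fy=k,interpolation=cv2.INTER_CUBIC)
    c=np.clip(c.astype(float)*gain,0,255).astype(np.uint8)
    for i in range(0,w,20): cv2.putText(c,str(x0+i),(i*k,8),0,.3,(0,0,255),1); cv2.line(c,(i*k,10),(i*k,14),(0,0,255))
    for i in range(0,h,20): cv2.putText(c,str(y0+i),(0,i*k+4),0,.3,(0,0,255),1); cv2.line(c,(20,i*k),(25,i*k),(0,0,255))
    cv2.imwrite("pics/"+name,c)
E
python3 - <<'E'
from h import *
crop(cv2.imread("pics/top0.png"),245,95,200,150,4,"t1.png",2.5)
crop(cv2.imread("pics/top0.png"),290,180,160,120,5,"t2.png",2.5)
crop(cv2.imread("pics/scene0.png"),225,225,200,150,4,"s1.png",1.5)
E
```

```text
(no output)
```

View pics/t1.png

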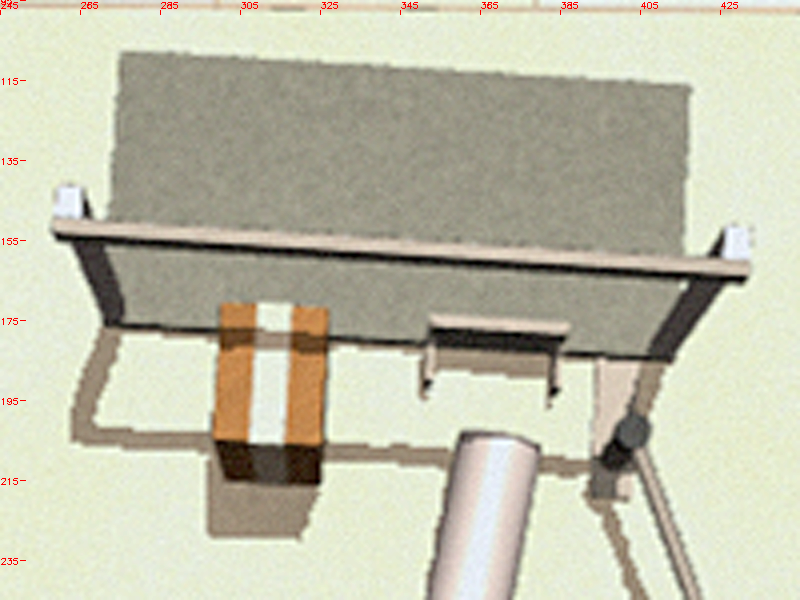

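View pics/t2.png

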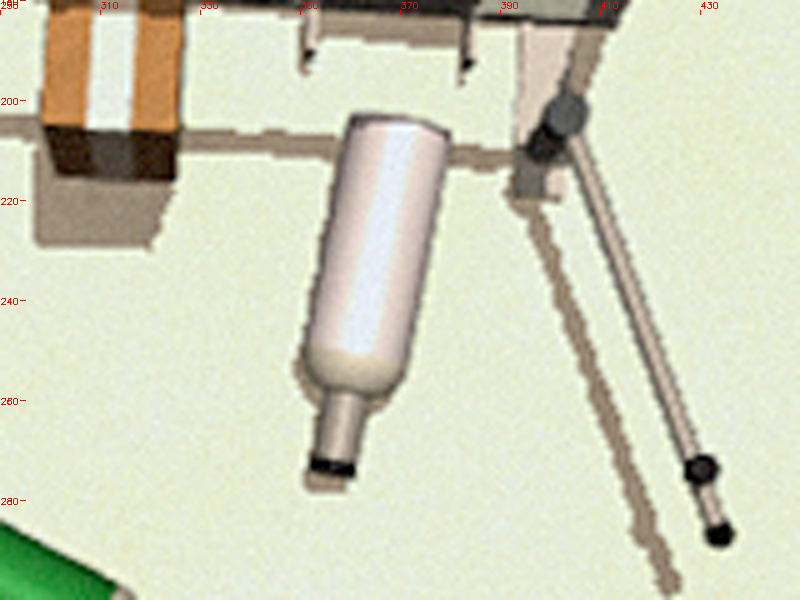

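View pics/s1.png

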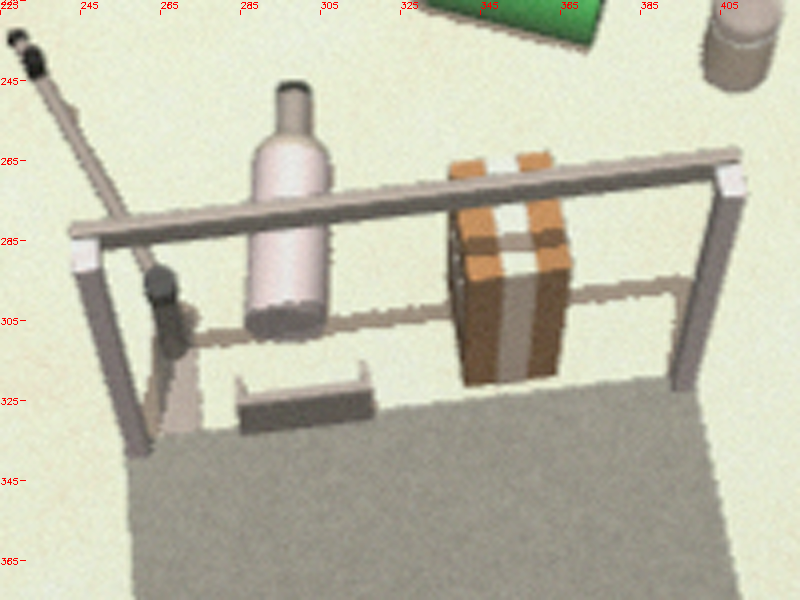

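```bash
python3 - <<'E'
from h import *
np.set_printoptions(precision=4,suppress=True)
t1=lambda u,v:(245+u/4-.4,95+v/4-.4)
t2=lambda u,v:(290+u/5-.4,180+v/5-.4)
s1=lambda u,v:(225+u/4-.4,225+v/4-.4)
for nm,p,z in [("BL",t1(122,52),.02),("BR",t1(691,87),.02),("FL",t1(106,326),.02),("FR",t1(672,359),.02),
 ("railL",t1(53,228),.325),("railR",t1(748,272),.325),("plateL",t1(432,318),.075),("plateR",t1(568,326),.075),
 ("cA",t1(220,303),.18),("cB",t1(328,308),.18),("cC",t1(321,450),.18),("cD",t1(213,440),.18),
 ("neckend",t2(332,470),.03),("neckL",t2(311,458),.03),("neckR",t2(356,466),.03),("footc",t2(400,122),.045),("footL",t2(352,118),.03),("footR",t2(450,135),.03),("shL",t2(306,348),.03),("shR",t2(408,365),.03),
 ("handle",t2(702,466),.138),("barend",t2(719,534),.11),("hingetop",t2(568,112),.12)]:
    print(nm,atz("top",p,z))
for nm,a,b in [("handle",t2(702,466),s1(33,55)),("barend",t2(719,534),s1(17,38)),("neckend",t2(332,472),s1(293,86)),("cB/near?",t1(328,308),s1(572,265)),("cA",t1(220,303),s1(572,265)),("cB",t1(328,308),s1(470,278)),("FL",t1(106,326),s1(690,380))]:
    print(nm,*tri("top",a,"scene",b))
for nm,p,z in [("sFL",s1(690,382),.02),("sFR",s1(128,440),.02),("sHandle",s1(33,55),.138),("neckend",s1(293,90),.03),("scart far L base",s1(558,375),0),("far R base",s1(467,386),0),("far L top",s1(570,267),.18),("far R top",s1(470,279),.18),
("plateL",s1(374,390),.075),("plateR",s1(238,405),.075)]:
    print(nm,atz("scene",p,z))
E
```

```text
BL [0.9061 0.1745 0.02  ]
BR [ 0.8834 -0.2335  0.02  ]
FL [0.7057 0.182  0.02  ]
FR [ 0.6856 -0.2189  0.02  ]
railL [0.6969 0.1841 0.325 ]
railR [ 0.6743 -0.2183  0.325 ]
plateL [ 0.7013 -0.0468  0.075 ]
plateR [ 0.6966 -0.1399  0.075 ]
cA [0.6865 0.0935 0.18  ]
cB [0.6839 0.0243 0.18  ]
cC [0.5918 0.0278 0.18  ]
cD [0.5976 0.0967 0.18  ]
neckend [ 0.4311 -0.0597  0.03  ]
neckL [ 0.4376 -0.0481  0.03  ]
neckR [ 0.4335 -0.073   0.03  ]
footc [ 0.6239 -0.0958  0.045 ]
footL [ 0.6285 -0.07    0.03  ]
footR [ 0.6194 -0.1249  0.03  ]
shL [ 0.4988 -0.0449  0.03  ]
shR [ 0.4899 -0.1016  0.03  ]
handle [ 0.4297 -0.2452  0.138 ]
barend [ 0.3956 -0.2587  0.11  ]
hingetop [ 0.6173 -0.1792  0.12  ]
handle [ 0.4301 -0.2461  0.1316] 0.0005069642188960143
barend [ 0.3959 -0.2591  0.1051] 0.0011141191040016664
neckend [ 0.43   -0.0594  0.0308] 0.00047295268587379765
cB/near? [0.689  0.0576 0.1947] 0.06867528383158353
cA [0.6874 0.094  0.1763] 0.0006806213204128815
cB [0.6847 0.0252 0.1769] 0.0017781058972014096
FL [ 0.7106  0.1861 -0.    ] 0.004401449043903551
sFL [0.7203 0.1837 0.02  ]
sFR [ 0.6915 -0.2189  0.02  ]
sHandle [ 0.4343 -0.2453  0.138 ]
neckend [ 0.4331 -0.0597  0.03  ]
scart far L base [0.6897 0.0946 0.    ]
far R base [0.6861 0.0277 0.    ]
far L top [0.6904 0.0921 0.18  ]
far R top [0.687  0.0255 0.18  ]
plateL [ 0.7086 -0.0439  0.075 ]
plateR [ 0.7026 -0.138   0.075 ]
```

```bash
cat >> h.py <<'E'
YD=-0.0556; O=np.array([.697,-.018,0])
ex=np.array([np.cos(YD),np.sin(YD),0]); ey=np.array([-np.sin(YD),np.cos(YD),0])
def D(x,y,z): return O+ex*x/1000+ey*y/1000+np.array([0,0,z/1000])   # dock mm -> world m
def toD(p): r=np.asarray(p)-O; return np.array([r@ex,r@ey,r[2]])*1000
def RT(lean,yaw=YD):  # lean deg: fingers forward-down; jaw along left
    f=np.array([np.cos(yaw),np.sin(yaw),0]); l=np.array([-np.sin(yaw),np.cos(yaw),0]); a=np.radians(lean)
    z=np.cos(a)*np.array([0,0,-1])+np.sin(a)*f; return np.array([np.cross(l,z),l,z]).T
def st():
    s=telemetry.sense(); return s, np.array(s['ee_pos']), Rot.from_euler('xyz',s['ee_rot']).as_matrix()
def plan(wps,N):
    """wps: list of (TCP pos,R); N rows per leg; prints rows"""
    s,p,R=st(); 
    for (q,S),n in zip(wps,N):
        w=Rot.from_matrix(R.T@S).as_rotvec(); P0,R0=p,R
        for k in range(1,n+1):
            p2=P0+(q-P0)*k/n; R2=R0@Rot.from_rotvec(w*k/n).as_matrix()
            sl=R.T@(p2-p)*1000; tu=Rot.from_matrix(R.T@R2).as_rotvec()
            print('turn',np.round(tu,3).tolist(),'slide',np.round(sl,1).tolist()); p,R=p2,R2
        print('--')
E
python3 - <<'E'
from h import *
s,p,R=st(); print(R)
print(toD([.431,-.0597,0]),toD([.624,-.0975,0]),toD([.640,.0605,0]))
plan([(np.array([.50,.066,.25]),RT(35))],[16])
E
```

```text
[[-9.56295113e-01  2.92403026e-01 -3.57051966e-04]
 [ 2.92403221e-01  9.56293837e-01 -1.56636829e-03]
 [-1.16564233e-04 -1.60231349e-03 -9.99998710e-01]]
[-263.27162941  -56.41754293    0.        ] [-68.46927148 -83.43385921   0.        ] [-61.27427052  75.21112798   0.        ]
turn [-0.005, -0.038, -0.015] slide [-28.7, -27.5, -1.2]
turn [-0.005, -0.038, -0.015] slide [-28.3, -27.9, -0.2]
turn [-0.005, -0.038, -0.015] slide [-27.9, -28.3, 0.7]
turn [-0.005, -0.038, -0.015] slide [-27.4, -28.7, 1.6]
turn [-0.005, -0.038, -0.015] slide [-26.9, -29.1, 2.5]
turn [-0.005, -0.038, -0.015] slide [-26.4, -29.5, 3.4]
turn [-0.005, -0.038, -0.015] slide [-25.8, -29.9, 4.3]
turn [-0.005, -0.038, -0.015] slide [-25.2, -30.3, 5.1]
turn [-0.005, -0.038, -0.015] slide [-24.5, -30.7, 5.9]
turn [-0.005, -0.038, -0.015] slide [-23.8, -31.1, 6.7]
turn [-0.005, -0.038, -0.015] slide [-23.1, -31.5, 7.4]
turn [-0.005, -0.038, -0.015] slide [-22.4, -31.9, 8.1]
turn [-0.005, -0.038, -0.015] slide [-21.6, -32.2, 8.8]
turn [-0.005, -0.038, -0.015] slide [-20.8, -32.6, 9.5]
turn [-0.005, -0.038, -0.015] slide [-19.9, -32.9, 10.1]
turn [-0.005, -0.038, -0.015] slide [-19.0, -33.2, 10.7]
--
```

move_arm(
  series=[
    {"turn": [-0.005,-0.038,-0.015],"slide": [-29,-28,-3],"jaw": -0.2},
    {"turn": [-0.005,-0.038,-0.015],"slide": [-28,-28,-1],"jaw": -0.2},
    {"turn": [-0.005,-0.038,-0.015],"slide": [-28,-28,1],"jaw": -0.2},
    {"turn": [-0.005,-0.038,-0.015],"slide": [-27,-29,2],"jaw": -0.2},
    {"turn": [-0.005,-0.038,-0.015],"slide": [-27,-29,2],"jaw": -0.2},
    {"turn": [-0.005,-0.038,-0.015],"slide": [-26,-30,3],"jaw": -0.2},
    {"turn": [-0.005,-0.038,-0.015],"slide": [-26,-30,4],"jaw": -0.2},
    {"turn": [-0.005,-0.038,-0.015],"slide": [-25,-30,5],"jaw": -0.2},
  ],
)

```text
t: 0.9
ee_pos: [0.3468, 0.3364, 0.2405]
ee_rot: [3.125, 0.313, 2.976]
ft_force: [0.6, 0.5, 0.6]
grip_width: 0.0344
```

```bash
python3 - <<'E'
from h import *
s,p,R=st(); print(s['t'],p,s['joint_positions'],s['grip_width'],s['ft_force'])
plan([(np.array([.50,.066,.25]),RT(35))],[10])
E
```

```text
0.9 [0.34684994 0.33639907 0.24048308] [-1.201256    0.15789273  0.15086561  2.11539157  0.37894085  0.78000346
  0.09531366] 0.034410470661259754 [0.56593807 0.5057276  0.5705719 ]
turn [-0.003, -0.03, -0.01] slide [-18.9, -24.2, 4.7]
turn [-0.003, -0.03, -0.01] slide [-18.5, -24.4, 5.2]
turn [-0.003, -0.03, -0.01] slide [-18.1, -24.6, 5.6]
turn [-0.003, -0.03, -0.01] slide [-17.7, -24.8, 6.1]
turn [-0.003, -0.03, -0.01] slide [-17.2, -25.0, 6.5]
turn [-0.003, -0.03, -0.01] slide [-16.8, -25.2, 7.0]
turn [-0.003, -0.03, -0.01] slide [-16.3, -25.4, 7.4]
turn [-0.003, -0.03, -0.01] slide [-15.8, -25.6, 7.8]
turn [-0.003, -0.03, -0.01] slide [-15.3, -25.8, 8.1]
turn [-0.003, -0.03, -0.01] slide [-14.8, -26.0, 8.5]
--
```

move_arm(
  series=[
    {"turn": [-0.003,-0.03,-0.01],"slide": [-19,-24,5],"jaw": -0.2},
    {"turn": [-0.003,-0.03,-0.01],"slide": [-18,-24,5],"jaw": -0.2},
    {"turn": [-0.003,-0.03,-0.01],"slide": [-18,-25,6],"jaw": -0.2},
    {"turn": [-0.003,-0.03,-0.01],"slide": [-18,-25,6],"jaw": -0.2},
    {"turn": [-0.003,-0.03,-0.01],"slide": [-17,-25,6],"jaw": -0.2},
  ],
)

```text
t: 1.4
ee_pos: [0.4246, 0.1932, 0.245]
ee_rot: [3.132, 0.468, 3.03]
ft_force: [0.2, -0.2, 0.3]
grip_width: 0.0341
```

```bash
python3 - <<'E'
from h import *
s,p,R=st(); print(s['t'],p,s['joint_positions'],s['grip_width'],s['ft_force'])
plan([(np.array([.50,.066,.23]),RT(35))],[6])
E
```

```text
1.4 [0.42461492 0.19316569 0.24500098] [-1.05754608  0.02367521  0.28635133  2.31222417  0.64993295  0.58964835
  0.18130446] 0.03413101236577453 [ 0.22058844 -0.17328623  0.28929292]
turn [-0.003, -0.024, -0.008] slide [-12.1, -19.7, 8.7]
turn [-0.003, -0.024, -0.008] slide [-11.7, -19.9, 9.0]
turn [-0.003, -0.024, -0.008] slide [-11.4, -20.0, 9.2]
turn [-0.003, -0.024, -0.008] slide [-11.0, -20.1, 9.4]
turn [-0.003, -0.024, -0.008] slide [-10.6, -20.2, 9.6]
turn [-0.003, -0.024, -0.008] slide [-10.2, -20.4, 9.7]
--
```

```bash
python3 - <<'E'
from h import *
plan([(np.array([.535,.066,.23]),RT(27))],[7])
E
```

```text
turn [-0.002, -0.0, -0.007] slide [-14.8, -16.4, 9.7]
turn [-0.002, -0.0, -0.007] slide [-14.7, -16.5, 9.7]
turn [-0.002, -0.0, -0.007] slide [-14.6, -16.6, 9.7]
turn [-0.002, -0.0, -0.007] slide [-14.5, -16.8, 9.6]
turn [-0.002, -0.0, -0.007] slide [-14.3, -16.9, 9.6]
turn [-0.002, -0.0, -0.007] slide [-14.2, -17.0, 9.6]
turn [-0.002, -0.0, -0.007] slide [-14.1, -17.1, 9.5]
--
```

move_arm(
  series=[
    {"turn": [-0.002,0,-0.007],"slide": [-15,-17,10],"jaw": -0.2},
    {"turn": [-0.002,0,-0.007],"slide": [-15,-17,10],"jaw": -0.2},
    {"turn": [-0.002,0,-0.007],"slide": [-15,-17,10],"jaw": -0.2},
    {"turn": [-0.002,0,-0.007],"slide": [-14,-17,10],"jaw": -0.2},
    {"turn": [-0.002,0,-0.007],"slide": [-14,-17,10],"jaw": -0.2},
    {"turn": [-0.002,0,-0.007],"slide": [-14,-17,9],"jaw": -0.2},
    {"turn": [-0.002,0,-0.007],"slide": [-14,-17,9],"jaw": -0.2},
  ],
)

```text
t: 2.1
ee_pos: [0.536, 0.0565, 0.2278]
ee_rot: [-3.138, 0.467, 3.089]
ft_force: [0.4, 0.6, 0.1]
grip_width: 0.0345
```

```bash
python3 - <<'E'
from h import *
s,p,R=st(); print(s['t'],p,toD(p),s['joint_positions'],s['grip_width'],s['ft_force'])
print("lean",np.degrees(np.arccos(-R[2,2])))
plan([(np.array([.565,.0645,.165]),RT(36))],[5])
E
```

```text
2.1 [0.53603945 0.05649511 0.22783746] [-164.85161803   65.4351957   227.8374567 ] [-0.65683042  0.15274073  0.41007899  2.23569473  0.26014739  0.33096588
  1.0249193 ] 0.034483025046514 [0.39833336 0.61789464 0.12015769]
lean 26.785486697962707
turn [-0.0, -0.032, 0.001] slide [0.6, 2.0, 13.8]
turn [-0.0, -0.032, 0.001] slide [1.0, 1.9, 13.8]
turn [-0.0, -0.032, 0.001] slide [1.5, 1.9, 13.7]
turn [-0.0, -0.032, 0.001] slide [1.9, 1.9, 13.7]
turn [-0.0, -0.032, 0.001] slide [2.3, 1.9, 13.6]
--
```

move_arm(
  series=[
    {"turn": [0,-0.032,0],"slide": [0,2,14],"jaw": -0.2},
    {"turn": [0,-0.032,0],"slide": [1,2,14],"jaw": -0.2},
    {"turn": [0,-0.032,0],"slide": [1.5,2,14],"jaw": -0.2},
    {"turn": [0,-0.032,0],"slide": [2,2,14],"jaw": -0.2},
  ],
)

```text
t: 2.5
ee_pos: [0.5537, 0.0515, 0.1938]
ee_rot: [-3.118, 0.553, 3.087]
ft_force: [-0.1, -0.3, -0.1]
grip_width: 0.0342
```

```bash
python3 - <<'E'
from h import *
s,p,R=st(); print(s['t'],p,toD(p),s['joint_positions'],s['grip_width'],s['ft_force'])
print("lean",np.degrees(np.arccos(-R[2,2])))
cv2.imwrite("pics/sc2.png",vision.get_image("scene"))
E
```

```text
2.5 [0.55369551 0.05149723 0.1937955 ] [-146.945104     61.42621312  193.79549917] [-0.45091358  0.23574815  0.17247319  2.28167558  0.98093731  0.1967888
  0.28668717] 0.03423202144300237 [-0.06266748 -0.30156865 -0.13988214]
lean 31.733306200412574
```

View pics/sc2.png

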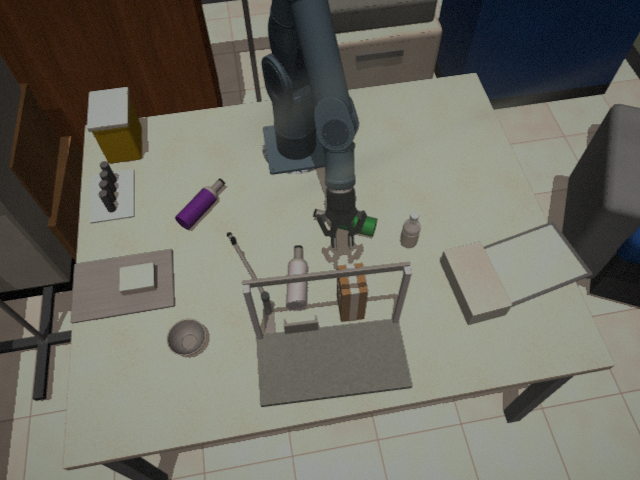

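```bash
python3 - <<'E'
from h import *
plan([(D(-125,76,165),RT(25))],[5])
E
```

```text
turn [-0.005, 0.023, -0.0] slide [-0.9, 3.2, 7.0]
turn [-0.005, 0.023, -0.0] slide [-1.0, 3.1, 7.0]
turn [-0.005, 0.023, -0.0] slide [-1.2, 3.1, 7.0]
turn [-0.005, 0.023, -0.0] slide [-1.3, 3.0, 7.0]
turn [-0.005, 0.023, -0.0] slide [-1.5, 3.0, 7.0]
--
```

move_arm(
  series=[
    {"turn": [-0.005,0.023,0],"slide": [-1,3,7],"jaw": -0.2},
    {"turn": [-0.005,0.023,0],"slide": [-1,3,7],"jaw": -0.2},
    {"turn": [-0.005,0.023,0],"slide": [-1,3,7],"jaw": -0.2},
    {"turn": [-0.005,0.023,0],"slide": [-1,3,7],"jaw": -0.2},
    {"turn": [-0.005,0.023,0],"slide": [-1.5,3,7],"jaw": -0.2},
  ],
)

```text
t: 3.05
ee_pos: [0.5735, 0.065, 0.1625]
ee_rot: [3.14, 0.428, 3.088]
ft_force: [-0.2, 0.0, 0.3]
grip_width: 0.034
```

```bash
cat > s.py <<'E'
from h import *
np.set_printoptions(precision=3,suppress=True)
s,p,R=st(); print('t',round(s['t'],2),'dockTCP',toD(p),'q',s['joint_positions'],'grip',round(s['grip_width'],4),'F',s['ft_force'])
print("lean",np.degrees(np.arctan2(R[:,2]@ex,-R[2,2])),'side',np.degrees(R[:,2]@ey),'yawerr',np.degrees(R[:,1]@-ex), 'roll', np.degrees(R[2,1]))
E
python3 s.py; python3 - <<'E'
from h import *
plan([(D(-100,75,158),RT(26)),(D(-60,75,160),RT(29))],[4,5])
E
```

```text
t 3.05 dockTCP [-127.932   75.968  162.452] q [-0.176  0.345 -0.106  2.148  0.613  0.291  0.692] grip 0.034 F [-0.208  0.04   0.254]
lean 24.49980085989714 side 0.1352994876788025 yawerr 0.16317876690526956 roll 0.07432237119738816
turn [0.001, -0.007, 0.001] slide [-5.9, -0.3, 3.9]
turn [0.001, -0.007, 0.001] slide [-5.9, -0.3, 3.9]
turn [0.001, -0.007, 0.001] slide [-5.8, -0.3, 4.0]
turn [0.001, -0.007, 0.001] slide [-5.8, -0.2, 4.0]
--
turn [-0.0, -0.01, -0.0] slide [-7.4, -0.0, 3.1]
turn [0.0, -0.01, -0.0] slide [-7.3, -0.0, 3.2]
turn [-0.0, -0.01, -0.0] slide [-7.3, 0.0, 3.3]
turn [0.0, -0.01, -0.0] slide [-7.3, -0.0, 3.4]
turn [0.0, -0.01, 0.0] slide [-7.2, -0.0, 3.5]
--
```

move_arm(
  series=[
    {"turn": [0,-0.007,0],"slide": [-6,0,4],"jaw": -0.2},
    {"turn": [0,-0.007,0],"slide": [-6,0,4],"jaw": -0.2},
    {"turn": [0,-0.007,0],"slide": [-6,0,4],"jaw": -0.2},
    {"turn": [0,-0.007,0],"slide": [-7,0,3],"jaw": -0.2},
    {"turn": [0,-0.01,0],"slide": [-7,0,3],"jaw": -0.2},
    {"turn": [0,-0.01,0],"slide": [-7,0,3],"jaw": -0.2},
  ],
)

```text
t: 3.65
ee_pos: [0.6199, 0.0625, 0.1601]
ee_rot: [3.14, 0.478, 3.089]
ft_force: [-0.3, 0.5, 1.2]
grip_width: 0.0343
```

```bash
python3 s.py; python3 - <<'E'
from h import *
crop(vision.get_image("scene"),225,225,200,150,4,"s3.png",1.5)
plan([(D(-40,75,168),RT(29)),(D(0,75,160),RT(33))],[5,5])
E
```

```text
t 3.65 dockTCP [-81.42   76.117 160.084] q [-0.202  0.404 -0.052  2.084  0.682  0.247  0.643] grip 0.0343 F [-0.301  0.541  1.234]
lean 27.391223847821397 side 0.14857114263921184 yawerr 0.20462327309267686 roll 0.061303882818322226
turn [0.001, -0.005, 0.0] slide [-7.9, -0.3, 2.4]
turn [0.001, -0.005, 0.0] slide [-7.8, -0.3, 2.4]
turn [0.001, -0.005, 0.0] slide [-7.8, -0.3, 2.5]
turn [0.001, -0.005, 0.0] slide [-7.8, -0.3, 2.5]
turn [0.001, -0.005, 0.0] slide [-7.8, -0.3, 2.5]
--
turn [0.0, -0.014, 0.0] slide [-6.2, -0.0, 5.3]
turn [-0.0, -0.014, -0.0] slide [-6.1, -0.0, 5.4]
turn [0.0, -0.014, 0.0] slide [-6.1, 0.0, 5.4]
turn [-0.0, -0.014, -0.0] slide [-6.0, -0.0, 5.5]
turn [-0.0, -0.014, -0.0] slide [-5.9, -0.0, 5.6]
--
```

View pics/s3.png

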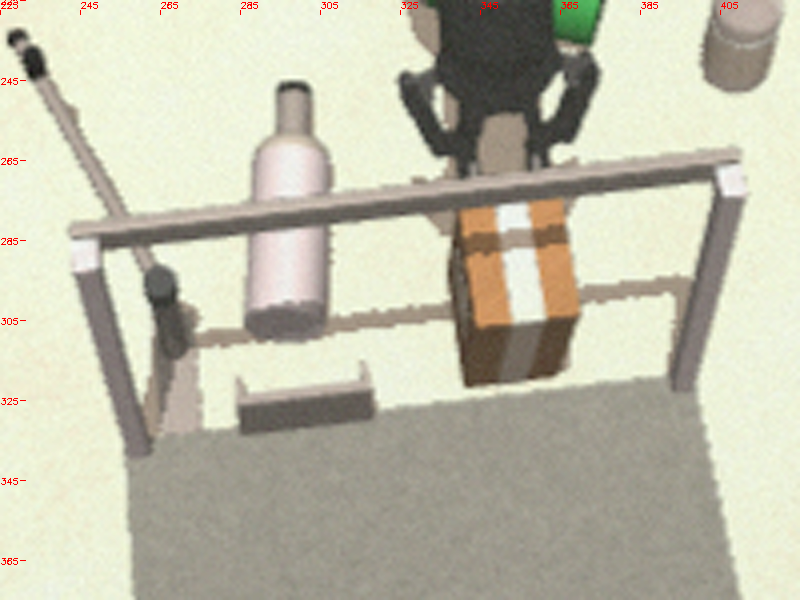

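The carton is tipping about its far bottom edge: its top face is now at (350,255)–(365,310) and its base is still at (345–365,320). I'll keep pushing.

move_arm(
  series=[
    {"turn": [0,-0.007,0],"slide": [-8,0,2.5],"jaw": -0.2},
    {"turn": [0,-0.007,0],"slide": [-8,0,2.5],"jaw": -0.2},
    {"turn": [0,-0.007,0],"slide": [-8,0,2.5],"jaw": -0.2},
    {"turn": [0,-0.007,0],"slide": [-8,0,3],"jaw": -0.2},
    {"turn": [0,-0.01,0],"slide": [-7,0,4],"jaw": -0.2},
    {"turn": [0,-0.01,0],"slide": [-7,0,4],"jaw": -0.2},
  ],
)

```text
t: 4.3
ee_pos: [0.6747, 0.0598, 0.1672]
ee_rot: [3.14, 0.532, 3.088]
ft_force: [-0.7, -0.1, -0.6]
grip_width: 0.0343
```

```bash
python3 s.py; python3 - <<'E'
from h import *
crop(vision.get_image("scene"),225,225,200,150,4,"s4.png",1.5)
E
```

```text
t 4.3 dockTCP [-26.579  76.399 167.184] q [-0.199  0.46  -0.029  1.992  0.719  0.228  0.63 ] grip 0.0343 F [-0.709 -0.119 -0.57 ]
lean 30.5033757195917 side 0.18553314122029185 yawerr 0.1988284615337895 roll 0.09820059439904832
```

View pics/s4.png

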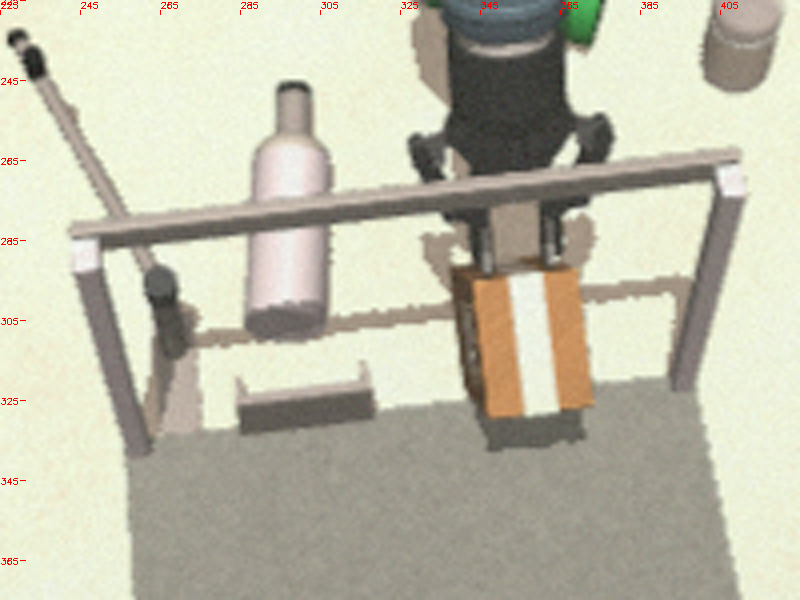

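move_arm(
  series=[
    {"turn": [0,0,0],"slide": [0,0,8],"jaw": -0.2},
    {"turn": [0,0,0],"slide": [0,0,8],"jaw": -0.2},
    {"turn": [0,0,0],"slide": [0,0,8],"jaw": -0.2},
    {"turn": [0,0,0],"slide": [0,0,8],"jaw": -0.2},
  ],
)

```text
t: 4.75
ee_pos: [0.6929, 0.0592, 0.1378]
ee_rot: [3.139, 0.534, 3.089]
ft_force: [0.3, -1.1, -0.3]
grip_width: 0.0342
```

```bash
python3 s.py; python3 - <<'E'
from h import *
crop(vision.get_image("scene"),225,225,200,150,4,"s5.png",1.5)
E
```

```text
t 4.75 dockTCP [ -8.42   76.806 137.815] q [-0.179  0.534 -0.045  1.961  0.883  0.199  0.475] grip 0.0342 F [ 0.346 -1.092 -0.285]
lean 30.574707338284323 side 0.20333551637682604 yawerr 0.21926187213337028 roll 0.10663003552667877
```

View pics/s5.png

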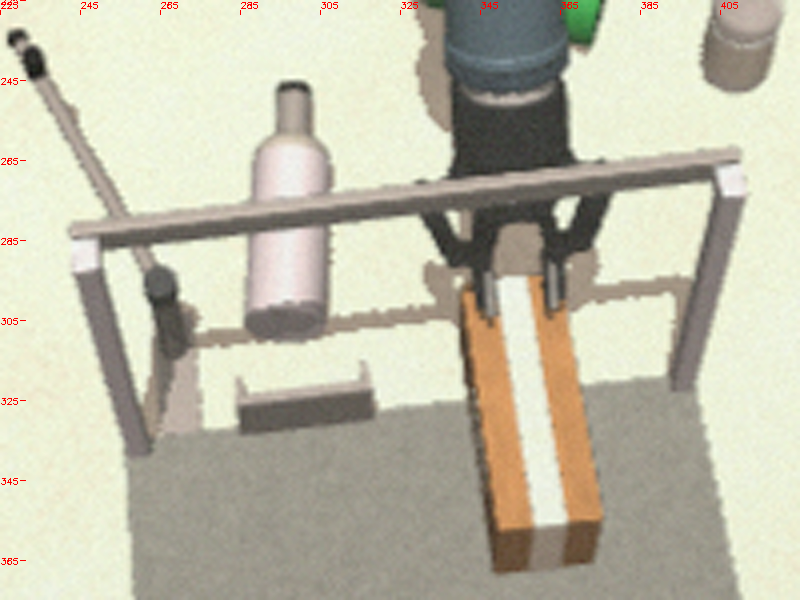

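```bash
python3 - <<'E'
from h import *
c0=(225,225)
s1=lambda u,v:(225+u/4-.4,225+v/4-.4)
for p in [(497,528),(600,518),(462,290),(568,280)]: print(toD(atz("scene",s1(*p),.11)))
plan([(D(-70,60,190),RT(27)),(np.array([.47,-.05,.15]),RT(18,-.19))],[3,6])
E
```

```text
[133.6345197   41.45065743 110.        ]
[135.3305576  109.00888169 110.        ]
[-38.19878834  42.6183906  110.        ]
[-36.51572958 116.5122266  110.        ]
turn [0.001, 0.02, 0.001] slide [8.6, -5.4, -25.8]
turn [0.001, 0.02, 0.001] slide [9.1, -5.4, -25.6]
turn [0.001, 0.02, 0.001] slide [9.6, -5.5, -25.4]
--
turn [0.009, 0.026, 0.021] slide [26.0, -17.4, -5.8]
turn [0.009, 0.026, 0.021] slide [25.8, -18.0, -4.9]
turn [0.009, 0.026, 0.021] slide [25.5, -18.6, -4.1]
turn [0.009, 0.026, 0.021] slide [25.2, -19.1, -3.3]
turn [0.009, 0.026, 0.021] slide [24.9, -19.7, -2.5]
turn [0.009, 0.026, 0.021] slide [24.6, -20.2, -1.7]
--
```

move_arm(
  series=[
    {"turn": [0,0.02,0],"slide": [9,-5,-26],"jaw": -0.2},
    {"turn": [0,0.02,0],"slide": [9,-5,-26],"jaw": -0.2},
    {"turn": [0,0.02,0],"slide": [9,-5,-26],"jaw": 0},
    {"turn": [0.009,0.026,0.021],"slide": [26,-17,-6],"jaw": 0.5},
    {"turn": [0.009,0.026,0.021],"slide": [26,-18,-5],"jaw": 0.5},
    {"turn": [0.009,0.026,0.021],"slide": [26,-19,-4],"jaw": 0.5},
    {"turn": [0.009,0.026,0.021],"slide": [25,-19,-3],"jaw": 0.5},
  ],
)

```text
t: 5.5
ee_pos: [0.5187, -0.0161, 0.1637]
ee_rot: [3.138, 0.361, 3.0]
ft_force: [1.5, 0.8, -0.2]
grip_width: 0.064
```

```bash
python3 s.py; python3 - <<'E'
from h import *
crop(vision.get_image("scene"),225,225,200,150,4,"s6.png",1.5)
crop(vision.get_image("top"),245,95,200,150,4,"t6.png",2.5)
E
```

```text
t 5.5 dockTCP [-178.171   -8.045  163.741] q [ 0.196  0.286 -0.348  2.22   0.566  0.35   0.803] grip 0.064 F [ 1.524  0.78  -0.179]
lean 20.617308808665435 side -1.5349001061474703 yawerr -4.865078081233703 roll 0.19575325865481305
```

View pics/s6.png

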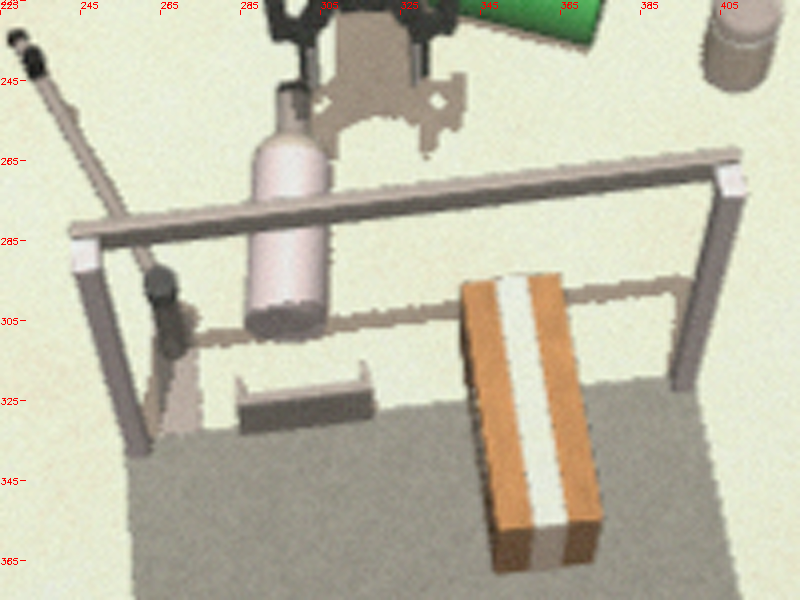

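View pics/t6.png

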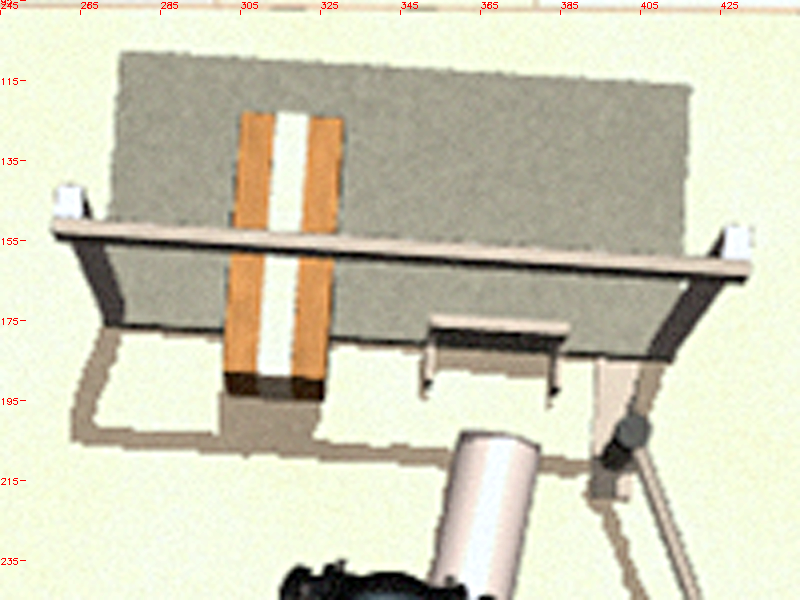

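```bash
python3 - <<'E'
from h import *
t1=lambda u,v:(245+u/4-.4,95+v/4-.4)
for p in [(242,112),(343,118),(325,380),(225,373)]: print(toD(atz("top",t1(*p),.11)))
R=RT(15,-.194); g=np.array([.450,-.0633,.031])+.0187*R[:,2]; print(g)
plan([(g-.085*R[:,2],R),(g,R)],[4,5])
E
```

```text
[131.43584806 109.45026479 110.        ]
[131.61181719  40.95781391 110.        ]
[-48.65922648  41.28256185 110.        ]
[-48.2452175  108.34667949 110.        ]
[ 0.45474912 -0.06423307  0.01293719]
turn [0.004, 0.024, 0.012] slide [23.7, -13.3, 9.1]
turn [0.004, 0.024, 0.012] slide [23.3, -13.6, 9.7]
turn [0.004, 0.024, 0.012] slide [22.9, -13.8, 10.3]
turn [0.004, 0.024, 0.012] slide [22.5, -14.0, 10.9]
--
turn [0.0, 0.0, -0.0] slide [-0.0, 0.0, 17.0]
turn [0.0, 0.0, -0.0] slide [0.0, -0.0, 17.0]
turn [0.0, 0.0, -0.0] slide [-0.0, 0.0, 17.0]
turn [0.0, 0.0, -0.0] slide [0.0, 0.0, 17.0]
turn [0.0, 0.0, -0.0] slide [-0.0, 0.0, 17.0]
--
```

move_arm(
  series=[
    {"turn": [0.004,0.024,0.012],"slide": [24,-13,9],"jaw": 0.5},
    {"turn": [0.004,0.024,0.012],"slide": [23,-14,10],"jaw": 0.5},
    {"turn": [0.004,0.024,0.012],"slide": [23,-14,10],"jaw": 0.5},
    {"turn": [0.004,0.024,0.012],"slide": [22.5,-14,11],"jaw": 0.5},
  ],
)

```text
t: 6.0
ee_pos: [0.4372, -0.0588, 0.0962]
ee_rot: [3.136, 0.269, 2.948]
ft_force: [0.6, -0.1, 1.1]
grip_width: 0.0643
```

```bash
python3 s.py; python3 - <<'E'
from h import *
crop(vision.get_image("scene"),255,190,150,112,5,"s7.png",1.5)
R=RT(15,-.194); g=np.array([.450,-.0633,.031])+.0187*R[:,2]
plan([(g-.04*R[:,2],R),(g,R)],[3,4])
E
```

```text
t 6.0 dockTCP [-257.153  -55.214   96.18 ] q [ 0.226  0.343 -0.261  2.37   0.667  0.219  0.733] grip 0.0643 F [ 0.601 -0.103  1.088]
lean 15.298895846610316 side -1.788144720412295 yawerr -7.799597553446734 roll 0.2961137279375181
turn [0.001, -0.0, -0.001] slide [-0.4, 0.3, 14.6]
turn [0.001, -0.0, -0.001] slide [-0.4, 0.3, 14.6]
turn [0.001, -0.0, -0.001] slide [-0.4, 0.3, 14.6]
--
turn [0.0, 0.0, -0.0] slide [-0.0, 0.0, 10.0]
turn [0.0, 0.0, -0.0] slide [0.0, -0.0, 10.0]
turn [-0.0, 0.0, -0.0] slide [-0.0, 0.0, 10.0]
turn [0.0, 0.0, -0.0] slide [-0.0, 0.0, 10.0]
--
```

View pics/s7.png

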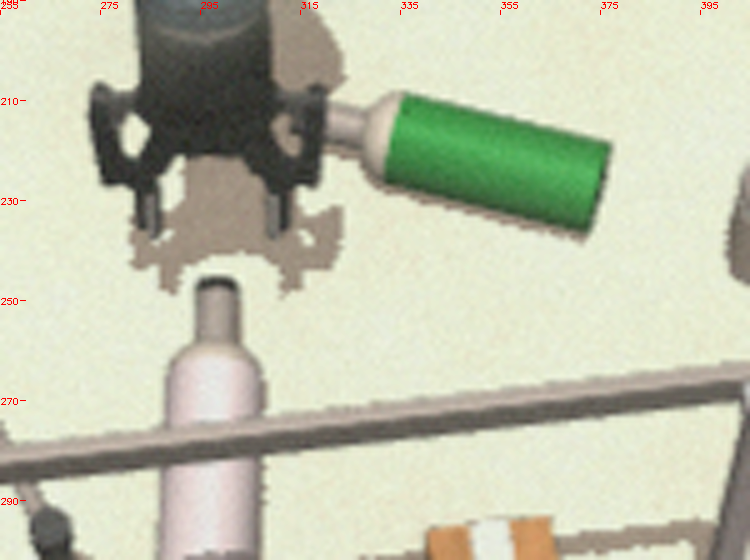

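```bash
python3 - <<'E'
from h import *
R=RT(11,-.194); g=np.array([.451,-.0633,.031])+.0187*R[:,2]
plan([(g-.03*R[:,2],R),(g,R)],[4,3])
E
```

```text
turn [0.001, 0.017, -0.0] slide [-0.8, 0.2, 13.5]
turn [0.001, 0.017, -0.0] slide [-1.0, 0.3, 13.5]
turn [0.001, 0.017, -0.0] slide [-1.2, 0.3, 13.5]
turn [0.001, 0.017, -0.0] slide [-1.4, 0.3, 13.4]
--
turn [-0.0, 0.0, 0.0] slide [0.0, -0.0, 10.0]
turn [-0.0, 0.0, 0.0] slide [-0.0, 0.0, 10.0]
turn [-0.0, -0.0, 0.0] slide [0.0, -0.0, 10.0]
--
```

move_arm(
  series=[
    {"turn": [0.001,0.017,0],"slide": [-1,0.2,13.5],"jaw": 0.5},
    {"turn": [0.001,0.017,0],"slide": [-1,0.3,13.5],"jaw": 0.5},
    {"turn": [0.001,0.017,0],"slide": [-1,0.3,13.5],"jaw": 0.5},
    {"turn": [0.001,0.017,0],"slide": [-1.5,0.3,13.5],"jaw": 0.5},
    {"turn": [0,0,0],"slide": [0,0,10],"jaw": 0.5},
    {"turn": [0,0,0],"slide": [0,0,10],"jaw": 0.5},
  ],
)

```text
t: 6.65
ee_pos: [0.4591, -0.0617, 0.0208]
ee_rot: [3.141, 0.197, 2.948]
ft_force: [0.3, -0.2, 0.6]
grip_width: 0.0637
```

```bash
python3 s.py; python3 - <<'E'
from h import *
s,p,R=st(); print(p)
R=RT(11,-.194); g=np.array([.451,-.0633,.031])+.0187*R[:,2]
plan([(g,R)],[2])
crop(vision.get_image("wrist"),0,0,640,480,1,"w7.png",1.5)
E
```

```text
t 6.65 dockTCP [-235.081  -56.806   20.814] q [ 0.216  0.567 -0.241  2.281  0.972  0.195  0.454] grip 0.0637 F [ 0.337 -0.189  0.601]
lean 11.174379787632652 side -1.5068698881552718 yawerr -7.849037965238164 roll 0.028469718707949284
[ 0.45912583 -0.06165477  0.02081424]
turn [0.0, 0.002, 0.0] slide [2.8, -1.6, 3.6]
turn [0.0, 0.002, 0.0] slide [2.8, -1.6, 3.6]
--
```

View pics/w7.png

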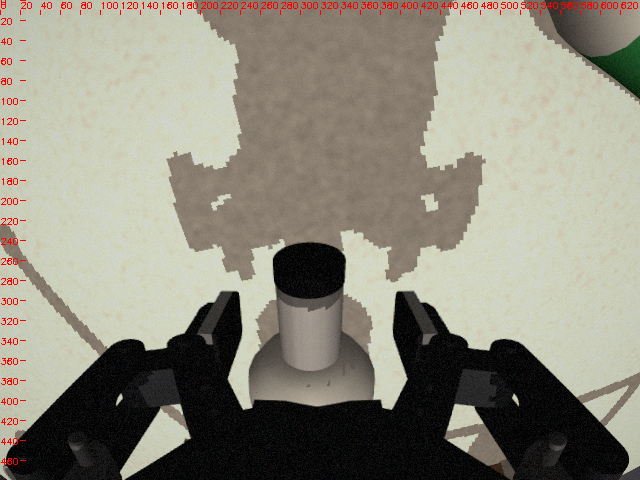

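The wrist view shows the neck centred between the fingers, at column ~310 against fingers at 240 and 395. Joint 6 is at its limit, so I'll ease the lean while going down the last few mm.

```bash
python3 - <<'E'
from h import *
R=RT(4,-.194); g=np.array([.451,-.0637,.031])+.0187*R[:,2]
plan([(g,R)],[4])
E
```

```text
turn [0.0, 0.032, 0.0] slide [1.9, -0.9, 1.5]
turn [0.0, 0.032, 0.0] slide [1.8, -0.9, 1.6]
turn [0.0, 0.032, 0.0] slide [1.8, -0.9, 1.6]
turn [0.0, 0.032, 0.0] slide [1.7, -0.9, 1.7]
--
```

move_arm(
  series=[
    {"turn": [0,0.032,0],"slide": [2,-1,1.6],"jaw": 0.5},
    {"turn": [0,0.032,0],"slide": [2,-1,1.6],"jaw": 0.5},
    {"turn": [0,0.032,0],"slide": [2,-1,1.6],"jaw": 0.2},
    {"turn": [0,0.032,0],"slide": [2,-1,1.6],"jaw": 0},
  ],
  force=30,
)

```text
t: 7.1
ee_pos: [0.4531, -0.0613, 0.0126]
ee_rot: [3.138, 0.064, 2.954]
ft_force: [-0.2, 0.1, 0.1]
grip_width: 0.0429
```

```bash
python3 s.py
```

```text
t 7.1 dockTCP [-241.113  -56.78    12.632] q [ 0.428  0.644 -0.478  2.179  0.769  0.418  0.712] grip 0.0429 F [-0.21   0.053  0.106]
lean 3.6371073399914726 side -0.29852457813857086 yawerr -7.529924030421256 roll 0.1821037960161181
```

move_arm(
  series=[
    {"turn": [0,0,0],"slide": [0,-2,0],"jaw": -0.2},
    {"turn": [0,0,0],"slide": [0,0,0],"jaw": -0.8},
    {"turn": [0,0,0],"slide": [0,0,0],"jaw": -1},
    {"turn": [0,0,0],"slide": [0,0,0],"jaw": -1},
    {"turn": [0,0,0],"slide": [0,0,0],"jaw": -1},
  ],
  force=50,
)

```text
t: 7.6
ee_pos: [0.4543, -0.0632, 0.0133]
ee_rot: [3.138, 0.066, 2.953]
ft_force: [1.0, -1.0, -2.6]
grip_width: 0.0244
```

```bash
python3 s.py; python3 - <<'E'
from h import *
crop(vision.get_image("scene"),225,200,200,150,4,"s8.png",1.5)
crop(vision.get_image("top"),300,150,160,120,5,"t8.png",2.5)
E
```

```text
t 7.6 dockTCP [-239.765  -58.622   13.338] q [ 0.433  0.643 -0.48   2.178  0.77   0.417  0.715] grip 0.0244 F [ 0.955 -1.02  -2.591]
lean 3.806226598326469 side -0.27119006038550303 yawerr -7.564788782028455 roll 0.233867497564303
```

View pics/s8.png

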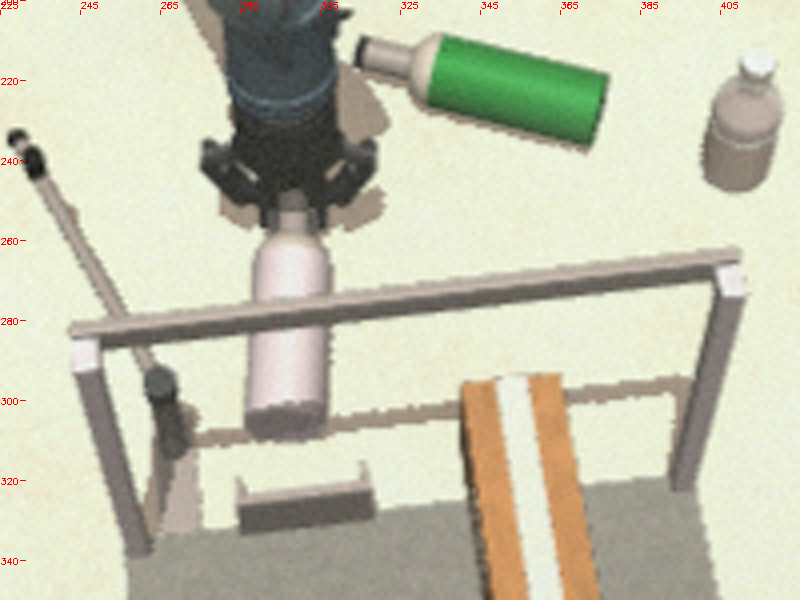

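View pics/t8.png

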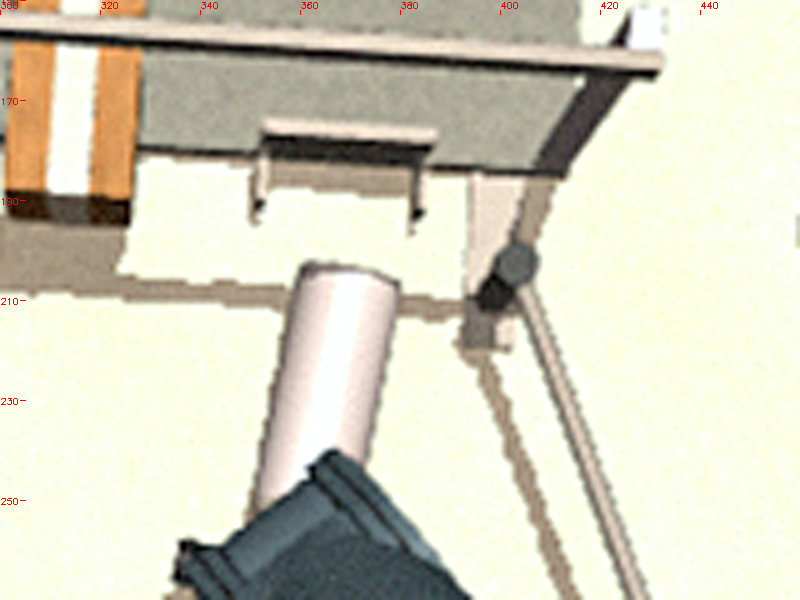

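```bash
python3 - <<'E'
from h import *
R=RT(4); 
g=lambda x,y,z:D(x,y,z)+.0187*R[:,2]
plan([(g(-211,-75,32),R),(g(-180,-75,32),R)],[7,4])
E
```

```text
turn [-0.001, -0.0, -0.019] slide [-4.6, -1.7, 0.3]
turn [-0.001, -0.0, -0.019] slide [-4.5, -1.8, 0.3]
turn [-0.001, -0.0, -0.019] slide [-4.5, -1.9, 0.3]
turn [-0.001, -0.0, -0.019] slide [-4.5, -2.0, 0.3]
turn [-0.001, -0.0, -0.019] slide [-4.4, -2.1, 0.3]
turn [-0.001, -0.0, -0.019] slide [-4.4, -2.2, 0.3]
turn [-0.001, -0.0, -0.019] slide [-4.3, -2.3, 0.3]
--
turn [0.0, 0.0, -0.0] slide [-7.7, -0.0, 0.5]
turn [0.0, 0.0, -0.0] slide [-7.7, -0.0, 0.5]
turn [-0.0, 0.0, -0.0] slide [-7.7, -0.0, 0.5]
turn [-0.0, 0.0, -0.0] slide [-7.7, -0.0, 0.5]
--
```

move_arm(
  series=[
    {"turn": [0,0,-0.02],"slide": [-4.5,-2,0.3],"jaw": -1},
    {"turn": [0,0,-0.02],"slide": [-4.5,-2,0.3],"jaw": -1},
    {"turn": [0,0,-0.02],"slide": [-4.5,-2,0.3],"jaw": -1},
    {"turn": [0,0,-0.02],"slide": [-4.5,-2,0.3],"jaw": -1},
    {"turn": [0,0,-0.02],"slide": [-4.5,-2,0.3],"jaw": -1},
    {"turn": [0,0,-0.02],"slide": [-4.5,-2.2,0.3],"jaw": -1},
    {"turn": [0,0,-0.02],"slide": [-4.5,-2.3,0.3],"jaw": -1},
  ],
)

```text
t: 8.4
ee_pos: [0.4599, -0.0754, 0.0122]
ee_rot: [-3.13, 0.025, 3.117]
ft_force: [-13.8, 3.5, 20.6]
grip_width: 0.0245
```

```bash
python3 s.py; python3 - <<'E'
from h import *
crop(vision.get_image("top"),300,150,160,120,5,"t9.png",2.5)
R=RT(4); 
g=lambda x,y,z:D(x,y,z)+.0187*R[:,2]
plan([(g(-185,-75,32),R)],[4])
E
```

```text
t 8.4 dockTCP [-233.573  -70.45    12.239] q [ 0.507  0.682 -0.552  2.125  0.767  0.512  0.918] grip 0.0245 F [-13.773   3.508  20.602]
lean 1.4601819243929952 side -0.6080465435904634 yawerr 1.7411657583775135 roll -0.6523411160483021
turn [-0.003, -0.011, 0.008] slide [-12.4, -1.5, 0.0]
turn [-0.003, -0.011, 0.008] slide [-12.4, -1.4, 0.2]
turn [-0.003, -0.011, 0.008] slide [-12.4, -1.3, 0.3]
turn [-0.003, -0.011, 0.008] slide [-12.4, -1.2, 0.5]
--
```

View pics/t9.png

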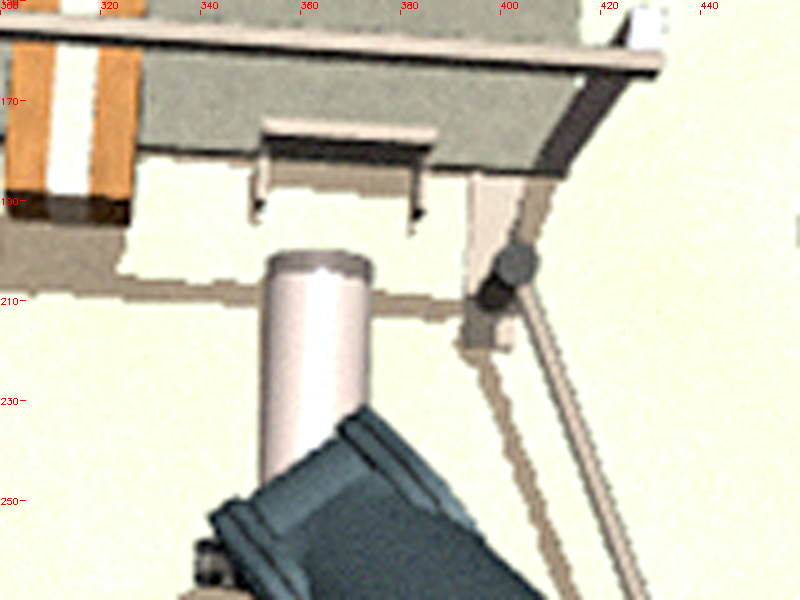

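move_arm(
  series=[
    {"turn": [0,-0.02,0.01],"slide": [-4,-0.5,-1.5],"jaw": -1},
    {"turn": [0,-0.02,0.01],"slide": [-9,-0.5,-0.5],"jaw": -1},
    {"turn": [0,-0.01,0.01],"slide": [-9,-0.5,0],"jaw": -1},
  ],
)

```text
t: 8.75
ee_pos: [0.4771, -0.0765, 0.0143]
ee_rot: [-3.132, 0.068, 3.093]
ft_force: [-1.2, 0.5, -4.3]
grip_width: 0.0243
```

```bash
python3 s.py; python3 - <<'E'
from h import *
crop(vision.get_image("top"),300,150,160,120,5,"t10.png",2.5)
E
```

```text
t 8.75 dockTCP [-216.307  -70.65    14.287] q [ 0.489  0.675 -0.528  2.119  0.788  0.473  0.876] grip 0.0243 F [-1.22   0.522 -4.26 ]
lean 3.894967621725317 side -0.5417157736652309 yawerr 0.3473271160065675 roll -0.5666053793742574
```

View pics/t10.png

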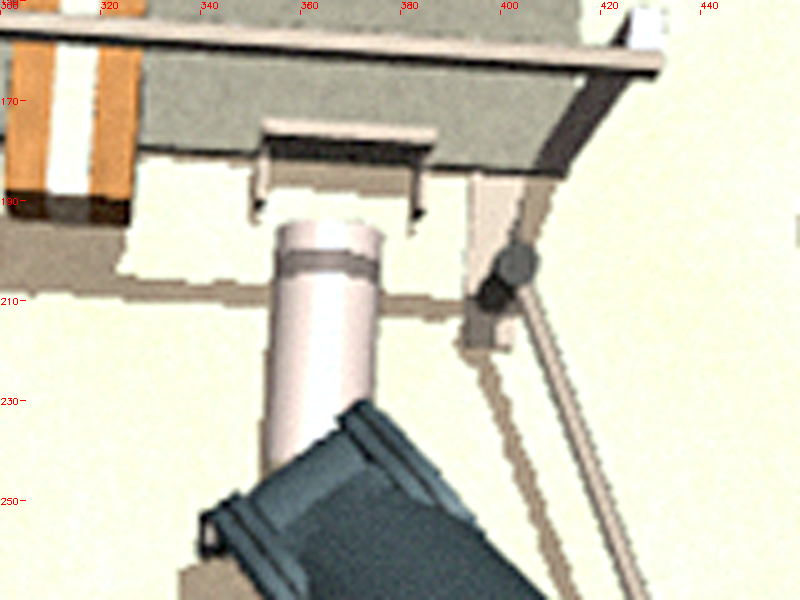

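```bash
python3 - <<'E'
from h import *
f=lambda u,v:(300+u/5-.4,150+v/5-.4)
for p,z in [((278,226),.03),((383,232),.03),((271,420),.03),((372,405),.03),((330,220),.05),((263,140),.075),((437,148),.075),((254,222),.04),((412,234),.04)]: print(p,toD(atz("top",f(*p),z)))
R=RT(4); 
g=lambda x,y,z:D(x,y,z)+.0187*R[:,2]
plan([(g(-183,-75,33),R)],[4])
E
```

```text
(278, 226) [-42.54312463 -40.83044175  30.        ]
(383, 232) [-42.13483977 -99.80130852  30.        ]
(271, 420) [-152.28705913  -43.57498183   30.        ]
(372, 405) [-140.19038627  -99.23834998   30.        ]
(330, 220) [-41.08341807 -68.64036376  50.        ]
(263, 140) [ -3.89338719 -28.06023703  75.        ]
(437, 148) [  -2.20136459 -123.30189316   75.        ]
(254, 222) [-43.0391131  -26.95820044  40.        ]
(412, 234) [ -44.10713644 -115.25059482   40.        ]
turn [-0.002, 0.0, 0.001] slide [-8.1, -1.1, 0.6]
turn [-0.002, 0.0, 0.001] slide [-8.1, -1.1, 0.6]
turn [-0.002, 0.0, 0.001] slide [-8.1, -1.1, 0.6]
turn [-0.002, 0.0, 0.001] slide [-8.1, -1.1, 0.6]
--
```

move_arm(
  series=[
    {"turn": [0,0,0],"slide": [-9,-1.5,0.5],"jaw": -1},
    {"turn": [0,0,0],"slide": [-9,-1.5,0.5],"jaw": -1},
    {"turn": [0,0,0],"slide": [-9,-1,0.5],"jaw": -1},
    {"turn": [0,0,0],"slide": [-8,-1,0.5],"jaw": -1},
    {"turn": [0,0,0],"slide": [-6,0,0.5],"jaw": -1},
  ],
)

```text
t: 9.3
ee_pos: [0.5198, -0.0853, 0.0131]
ee_rot: [-3.131, 0.062, 3.091]
ft_force: [-19.0, 3.1, 0.4]
grip_width: 0.024
```

```bash
sed -i 's/O=np.array(\[.697/O=np.array([.6945/' h.py; python3 s.py; python3 - <<'E'
from h import *
crop(vision.get_image("top"),300,150,160,120,5,"t11.png",2.5)
E
```

```text
t 9.3 dockTCP [-170.701  -76.871   13.135] q [ 0.503  0.729 -0.551  2.005  0.754  0.549  0.941] grip 0.024 F [-18.994   3.131   0.379]
lean 3.5405004851811017 side -0.6147790144640081 yawerr 0.22809512608008264 roll -0.6300607001756856
```

View pics/t11.png

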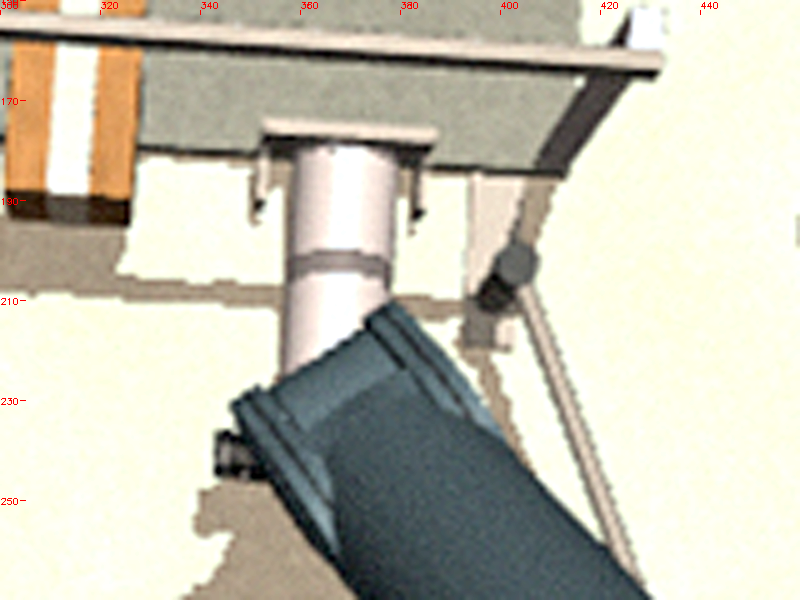

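```bash
cat > raise.py <<'E'
from h import *
import sys
S=float(sys.argv[1]); b=float(sys.argv[2]); segs=[tuple(map(float,a.split(','))) for a in sys.argv[3:]]
w=[];n=[]
for ph,lean,k in segs:
    a=np.radians(ph);R=RT(lean)
    w.append((D(-30*np.sin(a)-S*np.cos(a)+b,-76,30*np.cos(a)+S*np.sin(a)+1)+.0187*R[:,2],R));n.append(int(k))
    print(ph,'target TCP dock',toD(w[-1][0]))
plan(w,n)
E
python3 raise.py 174 2 4,4,2 10,6,2 20,9,3
```

```text
4.0 target TCP dock [-172.3643929  -76.          24.4101002]
10.0 target TCP dock [-172.61131209  -76.           42.16145606]
20.0 target TCP dock [-168.84179582  -76.           70.23251159]
turn [-0.005, -0.004, 0.002] slide [0.4, 0.3, -5.7]
turn [-0.005, -0.004, 0.002] slide [0.4, 0.3, -5.7]
--
turn [-0.0, -0.017, 0.0] slide [-0.5, -0.0, -8.9]
turn [-0.0, -0.017, -0.0] slide [-0.7, 0.0, -8.9]
--
turn [-0.0, -0.017, -0.0] slide [-2.2, -0.0, -9.2]
turn [-0.0, -0.017, 0.0] slide [-2.4, 0.0, -9.1]
turn [0.0, -0.017, -0.0] slide [-2.5, -0.0, -9.1]
--
```

move_arm(
  series=[
    {"turn": [0,0,0],"slide": [-1,0,0],"jaw": -1},
    {"turn": [0,-0.004,0],"slide": [0,0,-6],"jaw": -1},
    {"turn": [0,-0.004,0],"slide": [0,0,-6],"jaw": -1},
    {"turn": [0,-0.017,0],"slide": [-0.5,0,-9],"jaw": -1},
    {"turn": [0,-0.017,0],"slide": [-0.7,0,-9],"jaw": -1},
    {"turn": [0,-0.017,0],"slide": [-2.2,0,-9],"jaw": -1},
  ],
  force=20,
)

```text
t: 9.95
ee_pos: [0.5207, -0.0849, 0.054]
ee_rot: [-3.131, 0.12, 3.091]
ft_force: [-0.0, 0.6, -5.3]
grip_width: 0.0245
```

```bash
python3 s.py; python3 - <<'E'
from h import *
crop(vision.get_image("scene"),225,200,200,150,4,"s12.png",1.5)
E
python3 raise.py 174 2 20,9,2 30,12,3 40,14,3
```

```text
t 9.95 dockTCP [-169.783  -76.477   54.043] q [ 0.541  0.638 -0.591  2.046  0.73   0.535  0.953] grip 0.0245 F [-0.009  0.619 -5.256]
lean 6.898880400425764 side -0.5987561318112518 yawerr 0.18715283665845003 roll -0.6257609444360092
20.0 target TCP dock [-168.84179582  -76.           70.23251159]
30.0 target TCP dock [-159.80047164  -76.           95.68940198]
40.0 target TCP dock [-146.05142195  -76.          117.6818473 ]
turn [-0.006, -0.017, 0.002] slide [-1.2, 0.2, -7.4]
turn [-0.006, -0.017, 0.002] slide [-1.4, 0.2, -7.4]
--
turn [-0.0, -0.017, -0.0] slide [-4.3, -0.0, -7.9]
turn [0.0, -0.017, 0.0] slide [-4.4, 0.0, -7.8]
turn [-0.0, -0.017, -0.0] slide [-4.6, -0.0, -7.8]
--
turn [-0.0, -0.012, -0.0] slide [-6.0, 0.0, -6.2]
turn [-0.0, -0.012, 0.0] slide [-6.1, -0.0, -6.1]
turn [-0.0, -0.012, -0.0] slide [-6.2, 0.0, -6.1]
--
```

View pics/s12.png

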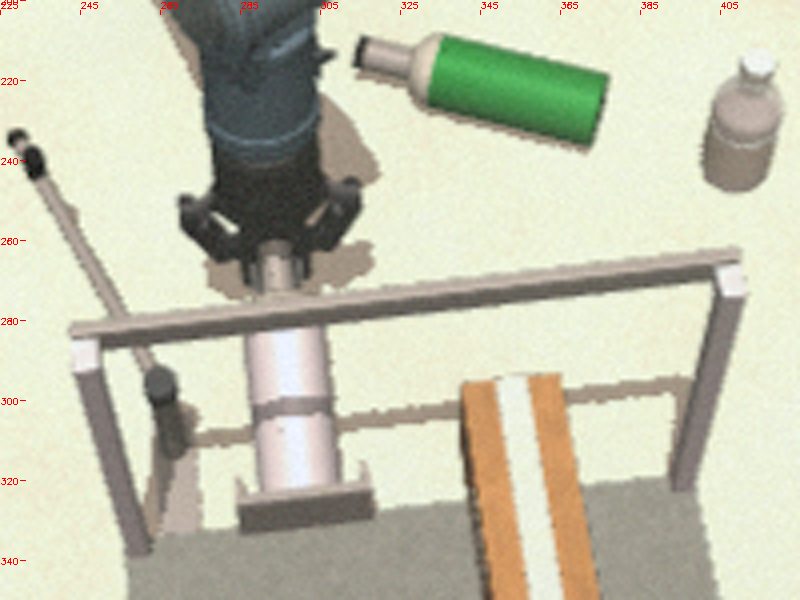

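The neck is rising (pixel (293,265)) and the foot is still at the plate. I'll continue the arc.

move_arm(
  series=[
    {"turn": [-0.003,-0.017,0],"slide": [-1.5,0,-8],"jaw": -1},
    {"turn": [-0.003,-0.017,0],"slide": [-1.5,0,-8],"jaw": -1},
    {"turn": [0,-0.017,0],"slide": [-4.3,0,-8],"jaw": -1},
    {"turn": [0,-0.017,0],"slide": [-4.5,0,-8],"jaw": -1},
    {"turn": [0,-0.017,0],"slide": [-4.6,0,-8],"jaw": -1},
  ],
)

```text
t: 10.5
ee_pos: [0.5316, -0.0854, 0.1013]
ee_rot: [-3.136, 0.215, 3.092]
ft_force: [1.8, -0.3, -5.1]
grip_width: 0.025
```

```bash
python3 s.py; python3 - <<'E'
from h import *
crop(vision.get_image("scene"),225,200,200,150,4,"s13.png",1.5)
crop(vision.get_image("top"),300,150,160,120,5,"t13.png",2.5)
E
python3 raise.py 174 2 40,14,4 50,16,3 60,18,3
```

```text
t 10.5 dockTCP [-158.901  -76.375  101.332] q [ 0.594  0.537 -0.638  2.08   0.705  0.495  0.973] grip 0.025 F [ 1.75  -0.293 -5.054]
lean 12.316188415151517 side -0.26568615157472514 yawerr 0.25847809758058504 roll -0.32837440541892626
40.0 target TCP dock [-146.05142195  -76.          117.6818473 ]
50.0 target TCP dock [-127.67195883  -76.          135.59976768]
60.0 target TCP dock [-105.20214432  -76.          148.9036634 ]
turn [-0.001, -0.007, 0.001] slide [-3.9, 0.1, -3.2]
turn [-0.001, -0.007, 0.001] slide [-3.9, 0.1, -3.2]
turn [-0.001, -0.007, 0.001] slide [-3.9, 0.1, -3.1]
turn [-0.001, -0.007, 0.001] slide [-3.9, 0.1, -3.1]
--
turn [0.0, -0.012, 0.0] slide [-7.4, 0.0, -4.3]
turn [0.0, -0.012, 0.0] slide [-7.4, -0.0, -4.2]
turn [-0.0, -0.012, -0.0] slide [-7.5, 0.0, -4.1]
--
turn [0.0, -0.012, -0.0] slide [-8.4, 0.0, -2.2]
turn [-0.0, -0.012, -0.0] slide [-8.4, -0.0, -2.1]
turn [-0.0, -0.012, -0.0] slide [-8.5, 0.0, -2.0]
--
```

View pics/s13.png

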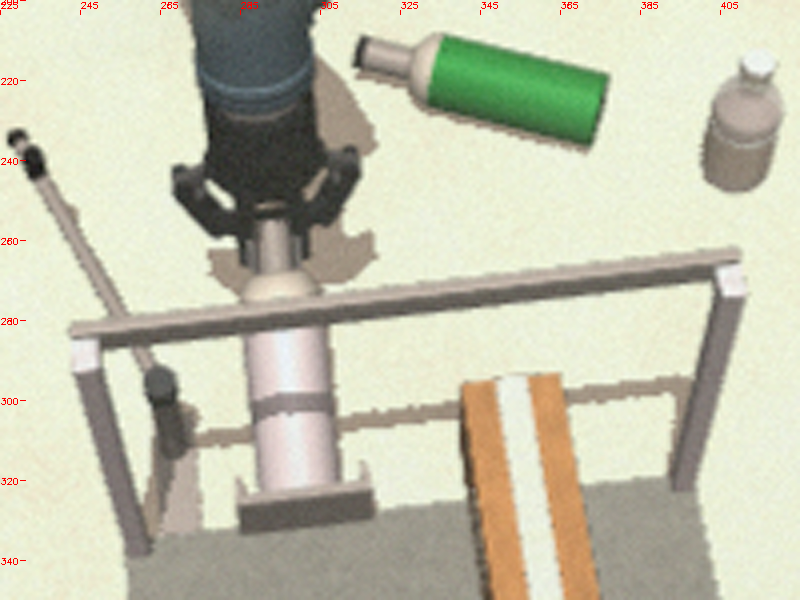

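View pics/t13.png

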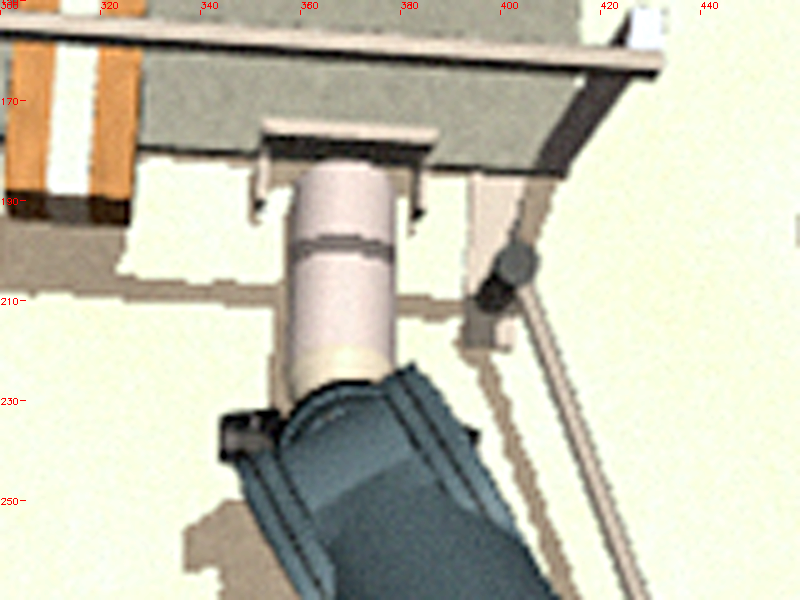

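move_arm(
  series=[
    {"turn": [0,-0.01,0],"slide": [-5,0,-4],"jaw": -1},
    {"turn": [0,-0.01,0],"slide": [-5,0,-4],"jaw": -1},
    {"turn": [0,-0.01,0],"slide": [-6,0,-4.5],"jaw": -1},
    {"turn": [0,-0.012,0],"slide": [-7.4,0,-4.3],"jaw": -1},
    {"turn": [0,-0.012,0],"slide": [-7.4,0,-4.2],"jaw": -1},
    {"turn": [0,-0.012,0],"slide": [-7.4,0,-4.1],"jaw": -1},
  ],
)

```text
t: 11.2
ee_pos: [0.5632, -0.0869, 0.1361]
ee_rot: [-3.135, 0.282, 3.092]
ft_force: [-1.2, 0.1, -5.7]
grip_width: 0.0248
```

```bash
python3 s.py; python3 - <<'E'
from h import *
crop(vision.get_image("scene"),225,200,200,150,4,"s14.png",1.5)
crop(vision.get_image("top"),300,150,160,120,5,"t14.png",2.5)
E
python3 raise.py 174 2 60,20,4 70,22,4 80,25,3
```

```text
t 11.2 dockTCP [-127.315  -76.094  136.135] q [ 0.616  0.5   -0.669  2.041  0.683  0.5    0.999] grip 0.0248 F [-1.234  0.086 -5.668]
lean 16.13628370486858 side -0.2640379587819299 yawerr 0.2564384693778647 roll -0.3490549722313808
60.0 target TCP dock [-104.58498543  -76.          149.11616825]
70.0 target TCP dock [-78.69714027 -76.         157.42878224]
80.0 target TCP dock [-49.85605401 -76.         160.61803874]
turn [-0.001, -0.016, 0.002] slide [-6.1, -0.0, -1.4]
turn [-0.001, -0.016, 0.002] slide [-6.2, -0.0, -1.3]
turn [-0.001, -0.016, 0.002] slide [-6.2, 0.0, -1.2]
turn [-0.001, -0.016, 0.002] slide [-6.2, 0.0, -1.1]
--
turn [0.0, -0.009, 0.0] slide [-6.8, -0.0, 0.3]
turn [0.0, -0.009, 0.0] slide [-6.8, -0.0, 0.3]
turn [-0.0, -0.009, -0.0] slide [-6.8, 0.0, 0.4]
turn [-0.0, -0.009, -0.0] slide [-6.8, -0.0, 0.4]
--
turn [0.0, -0.017, 0.0] slide [-9.3, 0.0, 2.6]
turn [0.0, -0.017, -0.0] slide [-9.3, -0.0, 2.8]
turn [0.0, -0.017, 0.0] slide [-9.2, 0.0, 2.9]
--
```

View pics/s14.png

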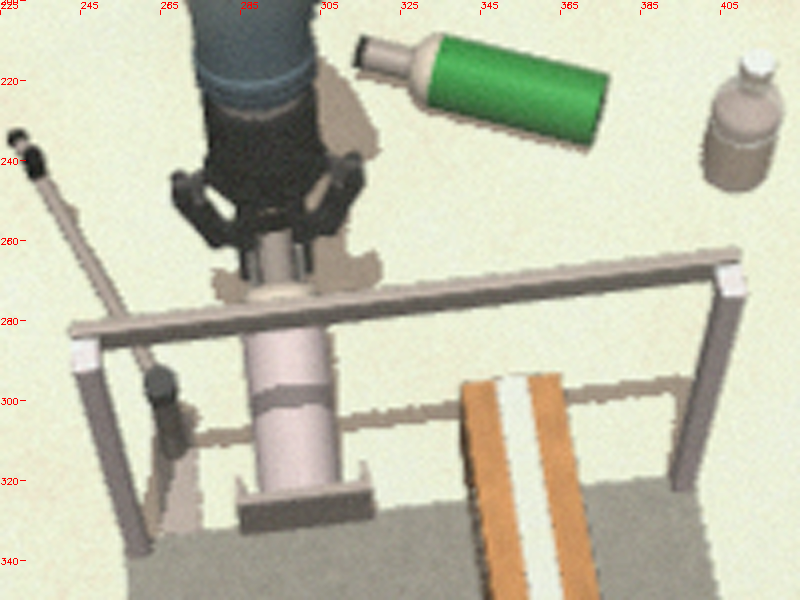

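View pics/t14.png

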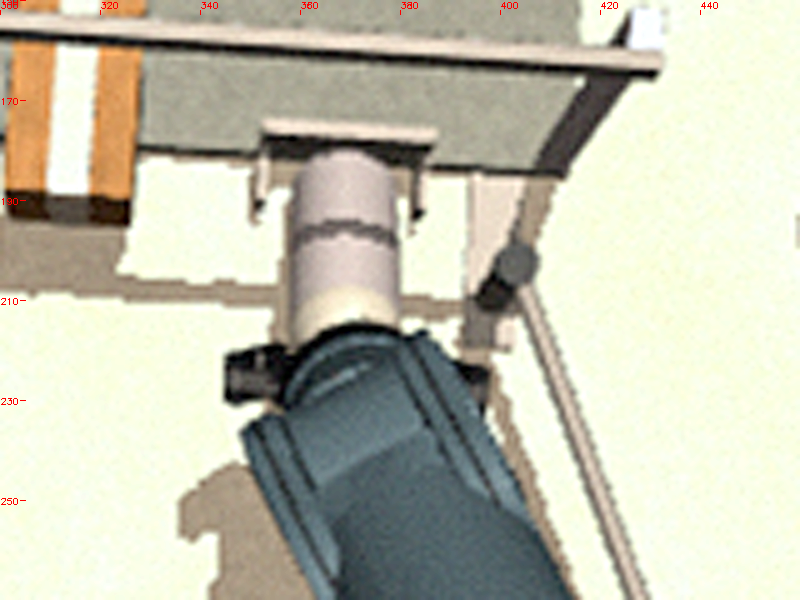

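```bash
cat > model.py <<'E'
from h import *
import sys
# project foot rim & shoulder ring given foot centre dock (x,y,z) and elev phi
def feats(fx,fy,fz,ph):
    a=np.radians(ph); ax=np.array([-np.cos(a),0,np.sin(a)]); up=np.array([np.sin(a),0,np.cos(a)])
    f=np.array([fx,fy,fz]); pts={'farrim':f+30*up,'sh135top':f+135*ax+30*up,'sh135L':f+135*ax+[0,30,0],'neck155':f+155*ax+13*up,'neckend':f+200*ax}
    for k,v in pts.items():
        P=D(*v); print(ph,k,v.round(0),'top',proj('top',P)[0].round(1),'scene',proj('scene',P)[0].round(1))
E
python3 - <<'E'
from model import *
s,p,R=st(); g=toD(p-.0187*R[:,2]); print('grasp',g)
for ph in (40,50,60):
    a=np.radians(ph); feats(-30*np.sin(a),-75,30*np.cos(a),ph)
E
```

```text
grasp [-131.75841685  -76.03078997  154.66462924]
40 farrim [  0. -75.  46.] top [368.6 180.4] scene [300.  323.2]
40 sh135top [-103.  -75.  133.] top [368.7 212.2] scene [294.9 276.5]
40 sh135L [-123.  -45.  110.] top [356.4 220. ] scene [305.2 273.1]
40 neck155 [-130.  -75.  133.] top [368.1 222.1] scene [294.  268.3]
40 neckend [-172.  -75.  152.] top [367.7 237.6] scene [292.3 251.8]
50 farrim [  0. -75.  39.] top [368.5 180.9] scene [300.1 324.2]
50 sh135top [-87. -75. 142.] top [369.3 205.4] scene [295.4 280.2]
50 sh135L [-110.  -45.  123.] top [356.9 214.5] scene [305.5 275. ]
50 neck155 [-113.  -75.  146.] top [368.9 214.9] scene [294.4 271.2]
50 neckend [-152.  -75.  172.] top [368.7 228.5] scene [292.5 254.5]
60 farrim [  0. -75.  30.] top [368.2 181.6] scene [300.3 325.4]
60 sh135top [-68. -75. 147.] top [369.9 197.8] scene [295.9 285.7]
60 sh135L [-93. -45. 132.] top [357.5 207.8] scene [306.1 278.6]
60 neck155 [-92. -75. 156.] top [369.6 206.6] scene [294.9 276.2]
60 neckend [-126.  -75.  188.] top [369.8 217.7] scene [293.1 259.7]
```

Observed far rim (369,180) and shoulder (368,207) in the top view match the ladder model at about 48° elevation, so the foot is following the plate.

move_arm(
  series=[
    {"turn": [0,-0.016,0],"slide": [-6.2,0,-1.4],"jaw": -1},
    {"turn": [0,-0.016,0],"slide": [-6.2,0,-1.3],"jaw": -1},
    {"turn": [0,-0.016,0],"slide": [-6.2,0,-1.2],"jaw": -1},
    {"turn": [0,-0.016,0],"slide": [-6.5,0,-1.1],"jaw": -1},
    {"turn": [0,-0.009,0],"slide": [-7,0,0],"jaw": -1},
    {"turn": [0,-0.009,0],"slide": [-7,0,0.2],"jaw": -1},
  ],
)

```text
t: 11.9
ee_pos: [0.6001, -0.0889, 0.1538]
ee_rot: [-3.134, 0.368, 3.093]
ft_force: [-1.0, -0.2, -5.7]
grip_width: 0.0245
```

```bash
python3 s.py; python3 - <<'E'
from model import *
crop(vision.get_image("scene"),225,200,200,150,4,"s15.png",1.5)
crop(vision.get_image("top"),300,150,160,120,5,"t15.png",2.5)
for ph in (60,68,75):
    a=np.radians(ph); feats(-30*np.sin(a),-75,30*np.cos(a),ph)
E
python3 raise.py 174 2 70,22,3 80,25,4 87,26,3
```

```text
t 11.9 dockTCP [-90.327 -75.996 153.793] q [ 0.591  0.49  -0.641  2.014  0.727  0.441  0.962] grip 0.0245 F [-0.953 -0.198 -5.66 ]
lean 21.088517466619948 side -0.26873999255878084 yawerr 0.25116855981105995 roll -0.3848846114980269
60 farrim [  0. -75.  30.] top [368.2 181.6] scene [300.3 325.4]
60 sh135top [-68. -75. 147.] top [369.9 197.8] scene [295.9 285.7]
60 sh135L [-93. -45. 132.] top [357.5 207.8] scene [306.1 278.6]
60 neck155 [-92. -75. 156.] top [369.6 206.6] scene [294.9 276.2]
60 neckend [-126.  -75.  188.] top [369.8 217.7] scene [293.1 259.7]
68 farrim [  0. -75.  22.] top [368.1 182.1] scene [300.4 326.4]
68 sh135top [-51. -75. 148.] top [370.3 191.3] scene [296.5 291.1]
68 sh135L [-78. -45. 136.] top [357.9 201.9] scene [306.6 282.6]
68 neck155 [-74. -75. 160.] top [370.1 199.3] scene [295.5 281.4]
68 neckend [-103.  -75.  197.] top [370.6 208.1] scene [293.8 265.6]
75 farrim [  0. -75.  16.] top [367.9 182.6] scene [300.5 327.3]
75 sh135top [-35. -75. 146.] top [370.6 185.6] scene [297.1 296.6]
75 sh135L [-64. -45. 138.] top [358.3 196.3] scene [307.1 287. ]
75 neck155 [-57. -75. 161.] top [370.6 192.6] scene [296.1 286.9]
75 neckend [-81. -75. 201.] top [371.2 199.1] scene [294.5 272. ]
70.0 target TCP dock [-78.69714027 -76.         157.42878224]
80.0 target TCP dock [-49.85605401 -76.         160.61803874]
87.0 target TCP dock [-28.86780198 -76.         159.52416907]
turn [-0.001, -0.005, 0.002] slide [-3.8, -0.1, 0.3]
turn [-0.001, -0.005, 0.002] slide [-3.8, -0.1, 0.3]
turn [-0.001, -0.005, 0.002] slide [-3.8, -0.1, 0.3]
--
turn [-0.0, -0.013, -0.0] slide [-7.0, -0.0, 2.0]
turn [0.0, -0.013, 0.0] slide [-7.0, -0.0, 2.1]
turn [-0.0, -0.013, 0.0] slide [-6.9, 0.0, 2.1]
turn [-0.0, -0.013, 0.0] slide [-6.9, -0.0, 2.2]
--
turn [0.0, -0.006, 0.0] slide [-6.2, 0.0, 3.3]
turn [-0.0, -0.006, -0.0] slide [-6.2, -0.0, 3.3]
turn [0.0, -0.006, 0.0] slide [-6.1, 0.0, 3.4]
--
```

View pics/s15.png

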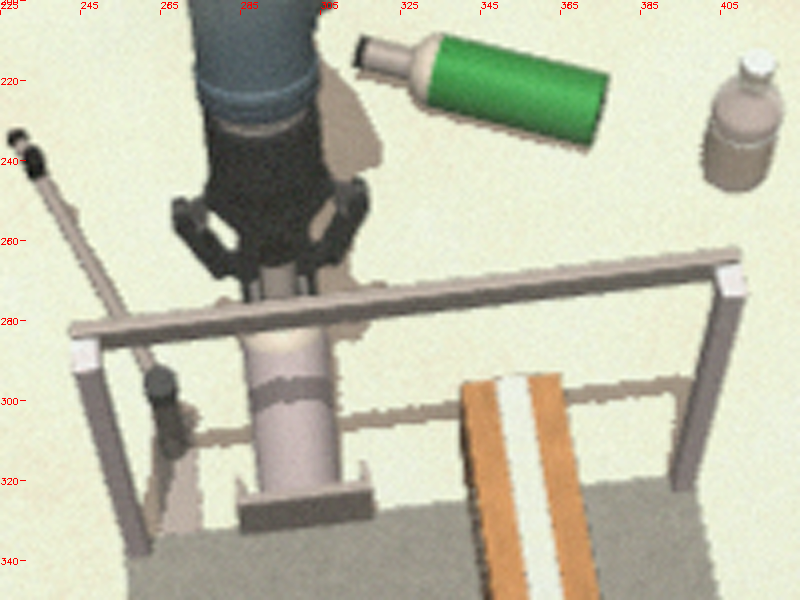

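View pics/t15.png

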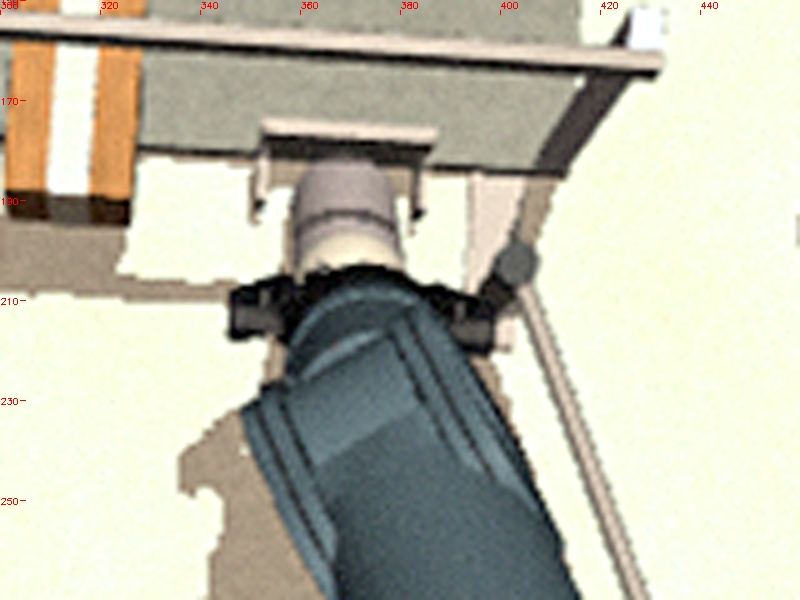

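move_arm(
  series=[
    {"turn": [0,-0.007,0],"slide": [-5,0,0.5],"jaw": -1},
    {"turn": [0,-0.007,0],"slide": [-6,0,0.7],"jaw": -1},
    {"turn": [0,-0.013,0],"slide": [-7,0,2],"jaw": -1},
    {"turn": [0,-0.013,0],"slide": [-7,0,2],"jaw": -1},
    {"turn": [0,-0.013,0],"slide": [-7,0,2.2],"jaw": -1},
  ],
)

```text
t: 12.5
ee_pos: [0.6375, -0.0903, 0.1615]
ee_rot: [-3.135, 0.43, 3.094]
ft_force: [1.0, -0.2, 0.7]
grip_width: 0.0159
```

```bash
python3 s.py; python3 - <<'E'
from model import *
crop(vision.get_image("scene"),225,200,200,150,4,"s16.png",1.5)
crop(vision.get_image("top"),300,150,160,120,5,"t16.png",2.5)
for ph in (74,80,88):
    a=np.radians(ph); feats(-30*np.sin(a),-75,30*np.cos(a),ph)
E
python3 raise.py 174 2 80,25,2 87,26,4 90,26,2
```

```text
t 12.5 dockTCP [-52.928 -75.34  161.513] q [ 0.55   0.509 -0.601  1.972  0.776  0.397  0.921] grip 0.0159 F [ 0.976 -0.23   0.748]
lean 24.65098109165119 side -0.17835928967412712 yawerr 0.28544767566775725 roll -0.32723472691169736
74 farrim [  0. -75.  17.] top [367.9 182.5] scene [300.5 327.2]
74 sh135top [-37. -75. 146.] top [370.6 186.4] scene [297.  295.7]
74 sh135L [-66. -45. 138.] top [358.3 197.1] scene [307.  286.4]
74 neck155 [-59. -75. 161.] top [370.5 193.6] scene [296.  286.1]
74 neckend [-84. -75. 201.] top [371.1 200.4] scene [294.4 271. ]
80 farrim [  0. -75.  10.] top [367.8 183. ] scene [300.5 328. ]
80 sh135top [-23. -75. 143.] top [370.8 181.5] scene [297.6 300.8]
80 sh135L [-53. -45. 138.] top [358.6 192.2] scene [307.6 290.6]
80 neck155 [-44. -75. 160.] top [370.8 187.8] scene [296.6 291.3]
80 neckend [-64. -75. 202.] top [371.6 192.6] scene [295.  277.3]
88 farrim [  0. -75.   2.] top [367.5 183.6] scene [300.7 329.1]
88 sh135top [ -5. -75. 137.] top [371. 175.] scene [298.4 308.1]
88 sh135L [-35. -45. 136.] top [358.9 185.5] scene [308.3 297. ]
88 neck155 [-22. -75. 156.] top [371.2 180. ] scene [297.4 299.1]
88 neckend [-37. -75. 201.] top [372.2 182. ] scene [296.1 286.7]
80.0 target TCP dock [-49.85605401 -76.         160.61803874]
87.0 target TCP dock [-28.86780198 -76.         159.52416907]
90.0 target TCP dock [-19.80245956 -76.         158.19255133]
turn [-0.001, -0.003, 0.004] slide [-1.1, -0.4, 1.0]
turn [-0.001, -0.003, 0.004] slide [-1.1, -0.4, 1.0]
--
turn [-0.0, -0.004, 0.0] slide [-4.6, 0.0, 2.5]
turn [-0.0, -0.004, -0.0] slide [-4.6, -0.0, 2.5]
turn [0.0, -0.004, 0.0] slide [-4.6, -0.0, 2.5]
turn [0.0, -0.004, 0.0] slide [-4.6, 0.0, 2.5]
--
turn [0.0, 0.0, -0.0] slide [-3.8, 0.0, 2.6]
turn [0.0, 0.0, -0.0] slide [-3.8, -0.0, 2.6]
--
```

View pics/s16.png

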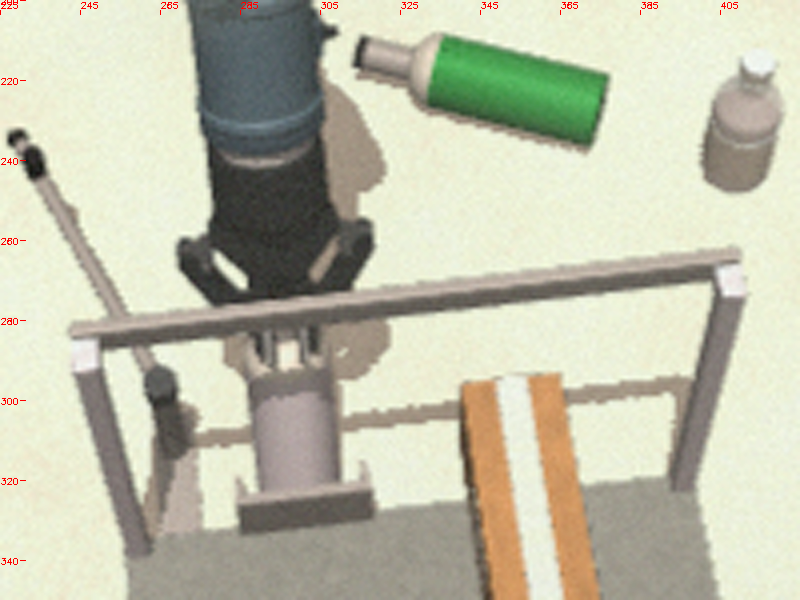

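View pics/t16.png

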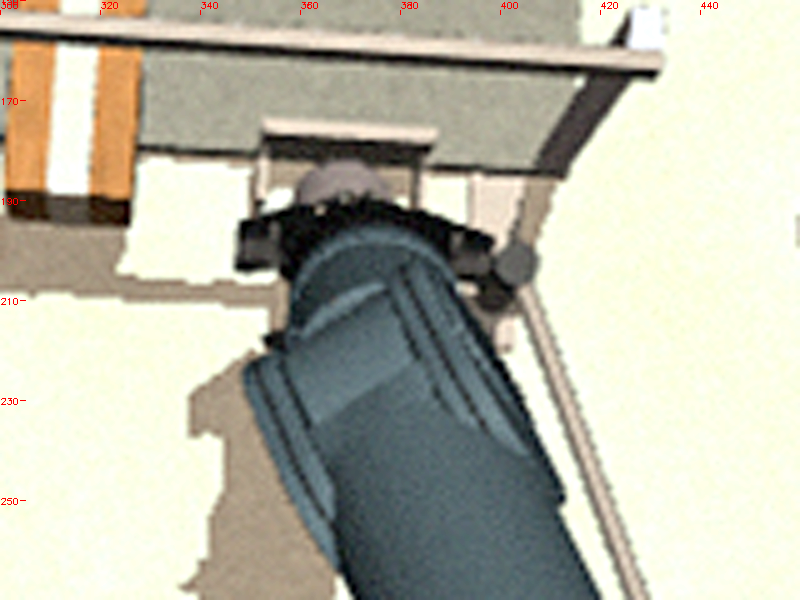

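```bash
python3 - <<'E'
from h import *
crop(vision.get_image("scene"),265,255,60,75,8,"s17.png",1.6)
im=vision.get_image("wrist"); crop(im,0,0,640,480,1,"w17.png",1.6)
E
```

```text
(no output)
```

View pics/s17.png

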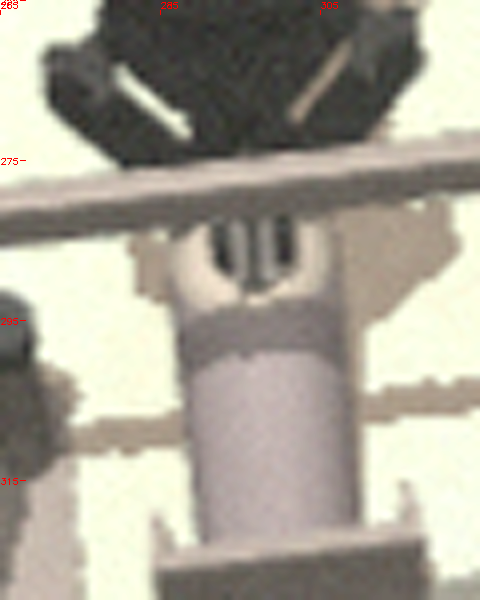

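View pics/w17.png

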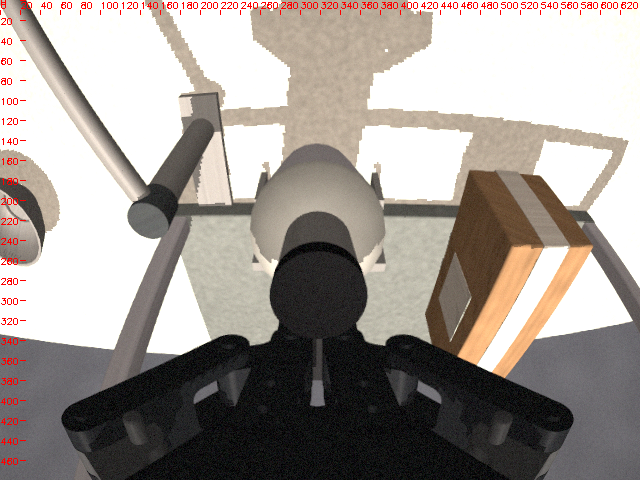

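The grip reads 15.9 mm, so the fingers have slipped past the neck. They are now on its far side at (297,288) in the scene view, with the cylinder leaning about 16° toward the robot. I'll open them and look.

move_arm(
  series=[
    {"turn": [0,0,0],"slide": [0,0,0],"jaw": 0.2},
    {"turn": [0,0,0],"slide": [0,0,0],"jaw": 0.4},
    {"turn": [0,0,0],"slide": [0,0,0],"jaw": 0.4},
  ],
)

```text
t: 13.0
ee_pos: [0.6361, -0.0902, 0.161]
ee_rot: [-3.135, 0.428, 3.094]
ft_force: [-0.4, 0.4, 0.8]
grip_width: 0.043
```

```bash
python3 s.py; python3 - <<'E'
from h import *
crop(vision.get_image("scene"),265,255,60,75,8,"s18.png",1.6)
im=vision.get_image("wrist"); crop(im,0,0,640,480,1,"w18.png",1.6)
E
```

```text
t 13.0 dockTCP [-54.261 -75.376 160.96 ] q [ 0.551  0.508 -0.602  1.974  0.775  0.399  0.922] grip 0.043 F [-0.398  0.438  0.786]
lean 24.50368418291747 side -0.19159919689961188 yawerr 0.28291808242268346 roll -0.33951378251943676
```

View pics/s18.png

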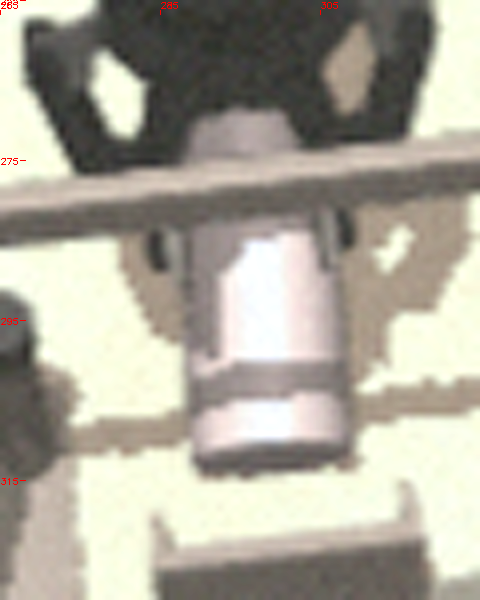

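View pics/w18.png

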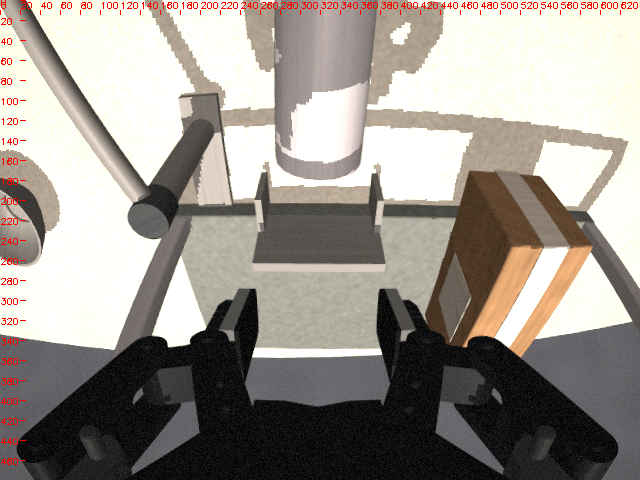

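```bash
python3 - <<'E'
from h import *
crop(vision.get_image("scene"),225,200,200,150,4,"s19.png",1.6)
crop(vision.get_image("top"),300,150,160,120,5,"t19.png",2.5)
E
```

```text
(no output)
```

View pics/s19.png

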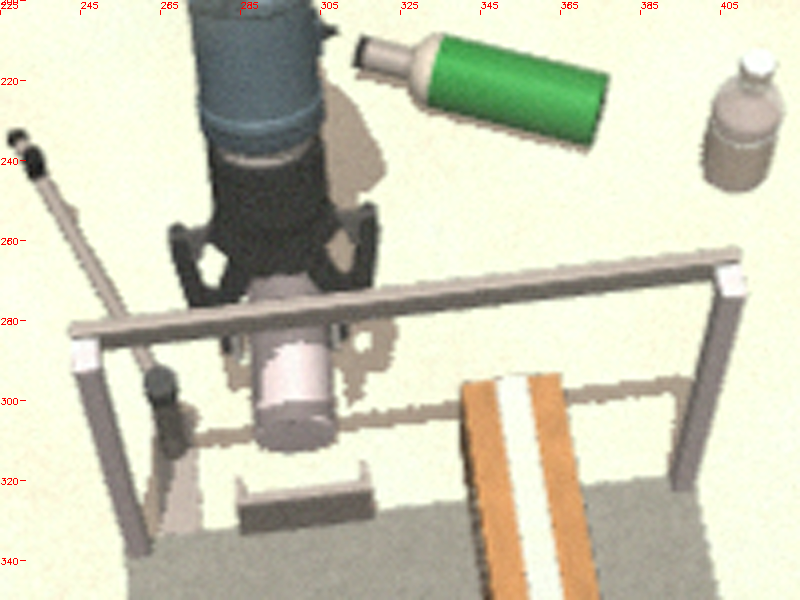

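View pics/t19.png

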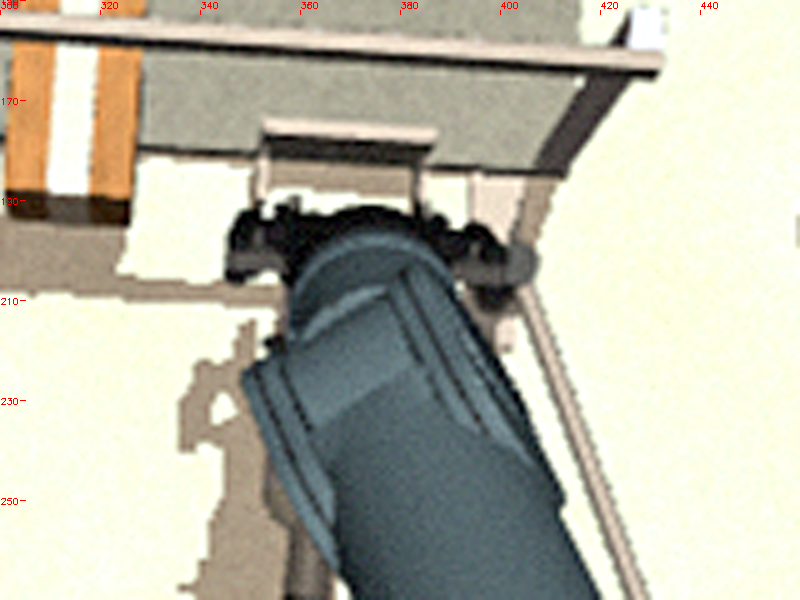

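```bash
python3 - <<'E'
from h import *
plan([(D(-120,-75,190),RT(23)),(D(-245,-65,130),RT(12))],[3,6])
E
```

```text
turn [-0.001, 0.009, 0.002] slide [15.9, 0.2, -17.9]
turn [-0.001, 0.009, 0.002] slide [16.1, 0.2, -17.8]
turn [-0.001, 0.009, 0.002] slide [16.2, 0.1, -17.6]
--
turn [0.0, 0.032, -0.0] slide [23.1, 1.7, 1.1]
turn [-0.0, 0.032, 0.0] slide [23.0, 1.7, 1.8]
turn [-0.0, 0.032, -0.0] slide [23.0, 1.7, 2.5]
turn [0.0, 0.032, -0.0] slide [22.9, 1.7, 3.3]
turn [0.0, 0.032, 0.0] slide [22.8, 1.7, 4.0]
turn [0.0, 0.032, -0.0] slide [22.6, 1.7, 4.7]
--
```

move_arm(
  series=[
    {"turn": [0,0.009,0],"slide": [16,0,-18],"jaw": 0.4},
    {"turn": [0,0.009,0],"slide": [16,0,-18],"jaw": 0.4},
    {"turn": [0,0.03,0],"slide": [20,0,-10],"jaw": 0.5},
    {"turn": [0,0.032,0],"slide": [23,1.7,1],"jaw": 0.5},
    {"turn": [0,0.032,0],"slide": [23,1.7,2],"jaw": 0.5},
    {"turn": [0,0.032,0],"slide": [23,1.7,3],"jaw": 0.5},
    {"turn": [0,0.032,0],"slide": [23,1.7,4],"jaw": 0.5},
    {"turn": [0,0.032,0],"slide": [22,1.7,4],"jaw": 0.5},
  ],
)

```text
t: 14.0
ee_pos: [0.461, -0.0727, 0.1328]
ee_rot: [-3.135, 0.214, 3.092]
ft_force: [0.2, -0.3, 0.9]
grip_width: 0.064
```

```bash
python3 s.py; python3 - <<'E'
from h import *
crop(vision.get_image("scene"),225,200,200,150,4,"s20.png",1.6)
crop(vision.get_image("top"),300,160,160,120,5,"t20.png",2.5)
crop(vision.get_image("wrist"),0,0,640,480,1,"w20.png",1.6)
E
```

```text
t 14.0 dockTCP [-230.148  -67.555  132.75 ] q [ 0.695  0.385 -0.738  2.227  0.61   0.479  1.018] grip 0.064 F [ 0.212 -0.316  0.857]
lean 12.241686774031507 side -0.2832303830203226 yawerr 0.2654849458822622 roll -0.3474175517583206
```

View pics/s20.png

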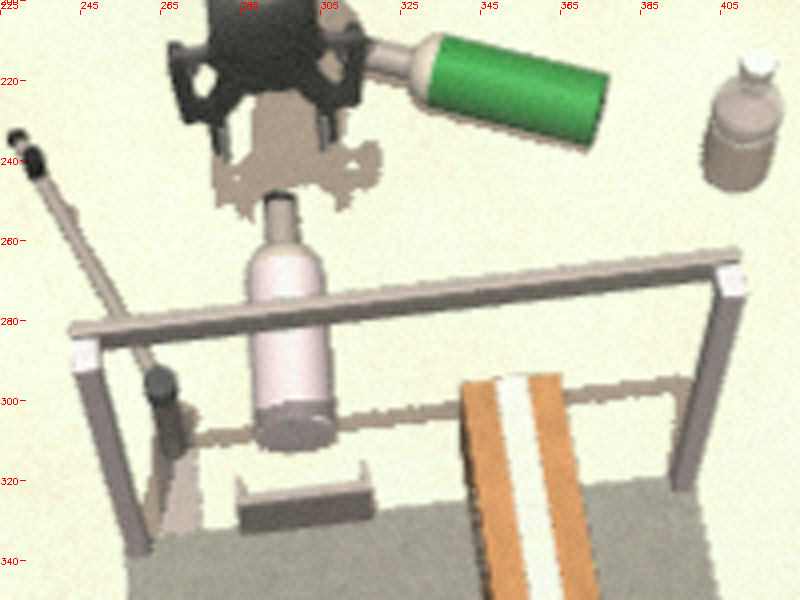

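View pics/t20.png

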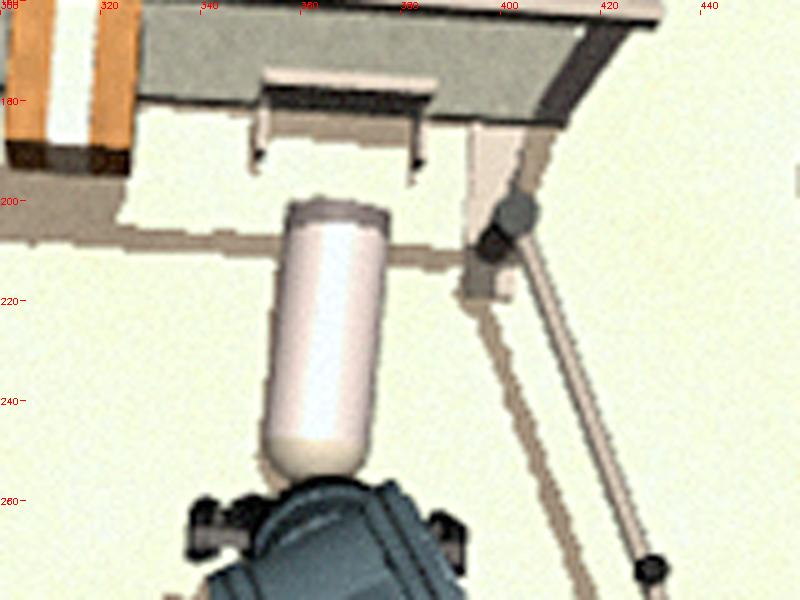

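View pics/w20.png

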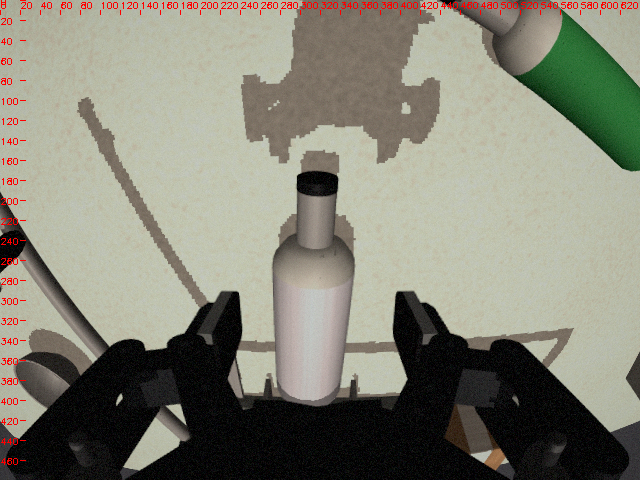

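The cylinder is lying again, nearly parallel to the dock x axis, with the foot at (368,201) in the top view, outside the cheeks. I'll measure it and grasp the neck again with a firmer grip.

```bash
python3 - <<'E'
from h import *
np.set_printoptions(precision=1,suppress=True)
f=lambda u,v:(300+u/5-.4,160+v/5-.4)
for p,z in [((288,207),.03),((390,213),.03),((267,430),.03),((371,435),.03)]: print(p,toD(atz("top",f(*p),z)))
s1=lambda u,v:(225+u/4-.4,200+v/4-.4)
for p,z in [((279,195),.03),((265,200),.03),((297,201),.03),((249,268),.03),((325,266),.03),((265,245),.03),((300,243),.03)]: print(p,toD(atz("scene",s1(*p),z)))
E
```

```text
(288, 207) [-57.3 -47.4  30. ]
(390, 213) [ -57.  -104.6   30. ]
(267, 430) [-183.5  -43.3   30. ]
(371, 435) [-182.5 -101.1   30. ]
(279, 195) [-255.6  -67.4   30. ]
(265, 200) [-252.5  -78.5   30. ]
(297, 201) [-248.5  -54.1   30. ]
(249, 268) [-194.5  -96.    30. ]
(325, 266) [-189.   -38.8   30. ]
(265, 245) [-212.9  -82.2   30. ]
(300, 243) [-211.2  -55.5   30. ]
```

```bash
python3 - <<'E'
from h import *
R=RT(8,YD-.03)
g=D(-230,-70.7,31)+.0187*R[:,2]
plan([(g-.035*R[:,2],R),(g,R)],[5,4])
E
```

```text
turn [0.0, 0.015, 0.007] slide [4.2, -0.5, 16.6]
turn [0.0, 0.015, 0.007] slide [3.9, -0.5, 16.7]
turn [0.0, 0.015, 0.007] slide [3.7, -0.6, 16.8]
turn [0.0, 0.015, 0.007] slide [3.4, -0.6, 16.8]
turn [0.0, 0.015, 0.007] slide [3.2, -0.6, 16.9]
--
turn [-0.0, 0.0, 0.0] slide [-0.0, 0.0, 8.8]
turn [-0.0, 0.0, 0.0] slide [-0.0, 0.0, 8.8]
turn [-0.0, 0.0, 0.0] slide [0.0, -0.0, 8.7]
turn [-0.0, -0.0, 0.0] slide [-0.0, 0.0, 8.8]
--
```

move_arm(
  series=[
    {"turn": [0,0.015,0.007],"slide": [4,-0.5,16.7],"jaw": 0.5},
    {"turn": [0,0.015,0.007],"slide": [4,-0.5,16.7],"jaw": 0.5},
    {"turn": [0,0.015,0.007],"slide": [4,-0.6,16.7],"jaw": 0.5},
    {"turn": [0,0.015,0.007],"slide": [3.4,-0.6,16.7],"jaw": 0.5},
    {"turn": [0,0.015,0.007],"slide": [3.2,-0.6,16.7],"jaw": 0.5},
    {"turn": [0,0,0],"slide": [0,0,9],"jaw": 0.3},
    {"turn": [0,0,0],"slide": [0,0,9],"jaw": 0.2},
    {"turn": [0,0,0],"slide": [0,0,9],"jaw": 0},
  ],
)

```text
t: 14.95
ee_pos: [0.4758, -0.0768, 0.021]
ee_rot: [3.14, 0.157, 3.054]
ft_force: [0.6, 0.0, 1.0]
grip_width: 0.0428
```

```bash
python3 s.py; python3 - <<'E'
from h import *
R=RT(8,YD-.03)
g=D(-230,-70.7,31)+.0187*R[:,2]
plan([(g,R)],[1])
E
```

```text
t 14.95 dockTCP [-215.064  -70.836   21.025] q [ 0.439  0.619 -0.448  2.196  0.887  0.328  0.731] grip 0.0428 F [0.641 0.008 0.972]
lean 9.015536211287685 side -0.17085678901283824 yawerr -1.807406729618838 roll 0.11385920320522706
turn [0.002, 0.018, -0.002] slide [13.5, -0.3, 6.5]
--
```

move_arm(
  series=[
    {"turn": [0,0.005,0],"slide": [8,0,2],"jaw": 0},
    {"turn": [0,0.005,0],"slide": [8,0,5],"jaw": 0},
  ],
)

```text
t: 15.15
ee_pos: [0.4618, -0.0753, 0.0112]
ee_rot: [3.139, 0.149, 3.054]
ft_force: [0.1, 0.2, 0.1]
grip_width: 0.043
```

```bash
python3 s.py; python3 - <<'E'
from h import *
R=RT(8,YD-.03)
g=D(-230,-70.7,31)+.0187*R[:,2]
plan([(g,R)],[1])
crop(vision.get_image("wrist"),0,0,640,480,1,"w21.png",1.6)
E
```

```text
t 15.15 dockTCP [-229.158  -70.108   11.236] q [ 0.409  0.625 -0.41   2.224  0.924  0.293  0.686] grip 0.043 F [0.057 0.174 0.088]
lean 8.529944201826348 side -0.1315209304733082 yawerr -1.795905019235033 roll 0.1364327762980769
turn [0.002, 0.009, -0.002] slide [-1.9, -0.6, -1.0]
--
```

View pics/w21.png

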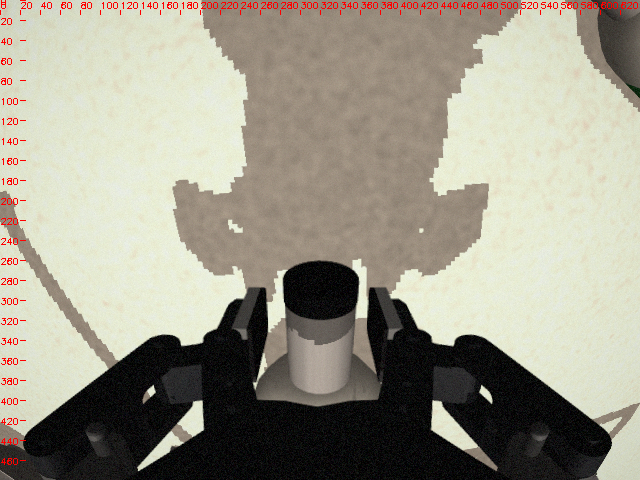

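The neck sits centred between the pads (column ~320), so I'll close.

move_arm(
  series=[
    {"turn": [0,0,0],"slide": [-2,-0.5,-0.5],"jaw": -0.8},
    {"turn": [0,0,0],"slide": [0,0,0],"jaw": -1},
    {"turn": [0,0,0],"slide": [0,0,0],"jaw": -1},
    {"turn": [0,0,0],"slide": [0,0,-0.5],"jaw": -1},
  ],
  force=50,
)

```text
t: 15.6
ee_pos: [0.4612, -0.0756, 0.012]
ee_rot: [3.14, 0.146, 3.055]
ft_force: [0.2, -0.8, -3.0]
grip_width: 0.025
```

```bash
python3 s.py; python3 - <<'E'
from h import *
R=RT(8)
g=D(-178,-75,32.5)+.0187*R[:,2]
plan([(g,R)],[6])
E
```

```text
t 15.6 dockTCP [-229.766  -70.499   12.024] q [ 0.416  0.624 -0.417  2.223  0.917  0.3    0.696] grip 0.025 F [ 0.233 -0.792 -2.977]
lean 8.372867071569994 side -0.13514919328164593 yawerr -1.7332726876272344 roll 0.11856601629721754
turn [-0.0, 0.001, -0.005] slide [-9.0, -0.5, 1.0]
turn [-0.0, 0.001, -0.005] slide [-9.0, -0.5, 1.0]
turn [-0.0, 0.001, -0.005] slide [-9.0, -0.6, 1.0]
turn [-0.0, 0.001, -0.005] slide [-9.0, -0.6, 1.0]
turn [-0.0, 0.001, -0.005] slide [-9.0, -0.7, 1.0]
turn [-0.0, 0.001, -0.005] slide [-9.0, -0.7, 0.9]
--
```

move_arm(
  series=[
    {"turn": [0,0,-0.005],"slide": [-9,-0.6,0.8],"jaw": -1},
    {"turn": [0,0,-0.005],"slide": [-9,-0.6,0.8],"jaw": -1},
    {"turn": [0,0,-0.005],"slide": [-9,-0.6,0.8],"jaw": -1},
    {"turn": [0,0,-0.005],"slide": [-9,-0.6,0.8],"jaw": -1},
    {"turn": [0,0,-0.005],"slide": [-9,-0.6,0.8],"jaw": -1},
    {"turn": [0,0,-0.005],"slide": [-9,-0.6,0.8],"jaw": -1},
    {"turn": [0,0,0],"slide": [-6,0,0.5],"jaw": -1},
  ],
)

```text
t: 16.3
ee_pos: [0.519, -0.0857, 0.0131]
ee_rot: [-3.136, 0.133, 3.086]
ft_force: [-17.7, 2.4, -3.3]
grip_width: 0.0243
```

```bash
python3 s.py
```

```text
t 16.3 dockTCP [-171.489  -77.31    13.143] q [ 0.485  0.698 -0.51   2.067  0.837  0.435  0.851] grip 0.0243 F [-17.708   2.389  -3.291]
lean 7.63085194419938 side -0.3063247334712725 yawerr -0.047057159187886825 roll -0.30275716901881267
```

```bash
python3 raise.py 174 1 10,11,4 20,15,4
```

```text
10.0 target TCP dock [-171.99786614  -76.           42.40258717]
20.0 target TCP dock [-167.92720417  -76.           70.63947061]
turn [-0.001, -0.015, 0.0] slide [-0.8, 0.3, -7.3]
turn [-0.001, -0.015, 0.0] slide [-1.0, 0.3, -7.3]
turn [-0.001, -0.015, 0.0] slide [-1.1, 0.3, -7.2]
turn [-0.001, -0.015, 0.0] slide [-1.2, 0.3, -7.2]
--
turn [-0.0, -0.017, -0.0] slide [-2.3, -0.0, -6.7]
turn [-0.0, -0.017, -0.0] slide [-2.5, 0.0, -6.7]
turn [-0.0, -0.017, 0.0] slide [-2.6, 0.0, -6.6]
turn [-0.0, -0.017, 0.0] slide [-2.7, -0.0, -6.6]
--
```

move_arm(
  series=[
    {"turn": [0,0,0],"slide": [0,0,0],"jaw": -1},
    {"turn": [0,-0.015,0],"slide": [-0.8,0.3,-7.3],"jaw": -1},
    {"turn": [0,-0.015,0],"slide": [-1,0.3,-7.3],"jaw": -1},
    {"turn": [0,-0.015,0],"slide": [-1,0.3,-7.2],"jaw": -1},
    {"turn": [0,-0.015,0],"slide": [-1.2,0.3,-7.2],"jaw": -1},
    {"turn": [0,-0.017,0],"slide": [-2.4,0,-6.7],"jaw": -1},
    {"turn": [0,-0.017,0],"slide": [-2.5,0,-6.7],"jaw": -1},
  ],
  force=35,
)

```text
t: 17.0
ee_pos: [0.521, -0.0842, 0.0594]
ee_rot: [-3.136, 0.233, 3.086]
ft_force: [0.7, 0.1, -5.3]
grip_width: 0.0246
```

```bash
python3 s.py; python3 - <<'E'
from model import *
crop(vision.get_image("scene"),265,255,60,75,8,"s22.png",1.6)
crop(vision.get_image("top"),330,160,80,80,7,"t22.png",2.5)
for ph in (10,15,20):
    a=np.radians(ph); feats(-30*np.sin(a),-75,30*np.cos(a),ph)
E
python3 raise.py 174 1 20,15,2 30,19,4
```

```text
t 17.0 dockTCP [-169.572  -75.777   59.38 ] q [ 0.499  0.578 -0.517  2.139  0.854  0.363  0.814] grip 0.0246 F [ 0.693  0.103 -5.299]
lean 13.349684461342687 side -0.29865331713120385 yawerr -0.05565999255546784 roll -0.2937388887203998
10 farrim [  0. -75.  59.] top [369.  179.4] scene [299.8 321.3]
10 sh135top [-133.  -75.   83.] top [366.8 225.9] scene [294.8 275.6]
10 sh135L [-138.  -45.   53.] top [355.  228.5] scene [305.3 277.6]
10 neck155 [-156.  -75.   69.] top [365.9 234.8] scene [294.3 270.9]
10 neckend [-202.  -75.   64.] top [364.8 252. ] scene [292.9 258.1]
15 farrim [  0. -75.  58.] top [369.  179.5] scene [299.8 321.5]
15 sh135top [-130.  -75.   93.] top [367.1 224.4] scene [294.7 274.7]
15 sh135L [-138.  -45.   64.] top [355.2 228. ] scene [305.2 275.9]
15 neck155 [-154.  -75.   82.] top [366.3 233.7] scene [294.2 269.3]
15 neckend [-201.  -75.   81.] top [365.2 251. ] scene [292.7 255.6]
20 farrim [  0. -75.  56.] top [368.9 179.6] scene [299.9 321.7]
20 sh135top [-127.  -75.  103.] top [367.4 222.6] scene [294.7 274.2]
20 sh135L [-137.  -45.   74.] top [355.4 227.1] scene [305.1 274.5]
20 neck155 [-151.  -75.   93.] top [366.6 232.2] scene [294.  268.2]
20 neckend [-198.  -75.   97.] top [365.7 249.4] scene [292.5 253.8]
20.0 target TCP dock [-167.92720417  -76.           70.63947061]
30.0 target TCP dock [-158.60029577  -76.           96.29956475]
turn [-0.003, -0.014, 0.0] slide [-2.0, -0.1, -5.2]
turn [-0.003, -0.014, 0.0] slide [-2.1, -0.1, -5.1]
--
turn [0.0, -0.017, 0.0] slide [-3.9, -0.0, -5.6]
turn [-0.0, -0.017, 0.0] slide [-4.0, 0.0, -5.5]
turn [0.0, -0.017, -0.0] slide [-4.1, 0.0, -5.5]
turn [0.0, -0.017, -0.0] slide [-4.2, -0.0, -5.4]
--
```

View pics/t22.png

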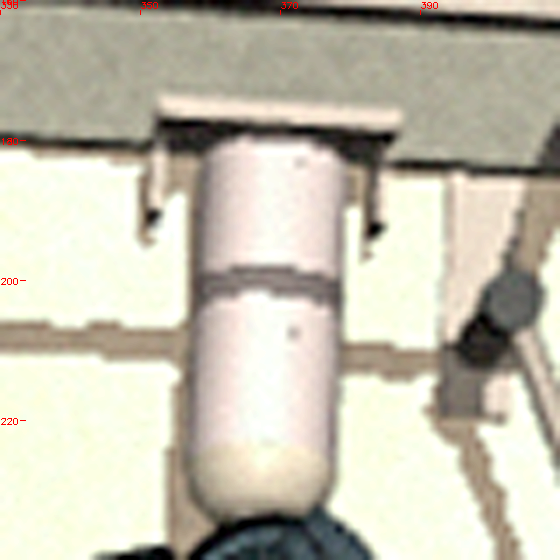

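Shoulder line at top-view row ~223.5, which gives about 17° and matches the model. I'll continue.

move_arm(
  series=[
    {"turn": [0,-0.014,0],"slide": [-2,0,-5.2],"jaw": -1},
    {"turn": [0,-0.014,0],"slide": [-2.2,0,-5.2],"jaw": -1},
    {"turn": [0,-0.017,0],"slide": [-4,0,-5.6],"jaw": -1},
    {"turn": [0,-0.017,0],"slide": [-4,0,-5.6],"jaw": -1},
    {"turn": [0,-0.017,0],"slide": [-4.1,0,-5.5],"jaw": -1},
    {"turn": [0,-0.017,0],"slide": [-4.2,0,-5.4],"jaw": -1},
  ],
)

```text
t: 17.7
ee_pos: [0.5323, -0.0845, 0.0986]
ee_rot: [-3.136, 0.335, 3.087]
ft_force: [-0.1, -0.1, -6.0]
grip_width: 0.0243
```

```bash
python3 s.py; python3 raise.py 174 1 40,23,4 50,26,4
```

```text
t 17.7 dockTCP [-158.268  -75.461   98.633] q [ 0.498  0.483 -0.504  2.182  0.887  0.289  0.769] grip 0.0243 F [-0.105 -0.058 -6.012]
lean 19.195300869936446 side -0.28771411497844734 yawerr -0.04142374290118824 roll -0.2902301227915365
40.0 target TCP dock [-144.26868929  -76.          118.61293662]
50.0 target TCP dock [-125.62883693  -76.          136.76791273]
turn [-0.001, -0.017, 0.0] slide [-4.9, -0.2, -3.6]
turn [-0.001, -0.017, 0.0] slide [-5.0, -0.2, -3.5]
turn [-0.001, -0.017, 0.0] slide [-5.1, -0.1, -3.4]
turn [-0.001, -0.017, 0.0] slide [-5.1, -0.1, -3.3]
--
turn [-0.0, -0.013, 0.0] slide [-6.1, -0.0, -2.4]
turn [0.0, -0.013, -0.0] slide [-6.1, 0.0, -2.3]
turn [-0.0, -0.013, -0.0] slide [-6.1, 0.0, -2.2]
turn [0.0, -0.013, 0.0] slide [-6.2, -0.0, -2.1]
--
```

move_arm(
  series=[
    {"turn": [0,-0.012,0],"slide": [-4.9,-0.2,-3.4],"jaw": -1},
    {"turn": [0,-0.012,0],"slide": [-5,-0.2,-3.4],"jaw": -1},
    {"turn": [0,-0.012,0],"slide": [-5,0,-3.3],"jaw": -1},
    {"turn": [0,-0.012,0],"slide": [-5,0,-3.2],"jaw": -1},
    {"turn": [0,-0.012,0],"slide": [-6,0,-2.5],"jaw": -1},
    {"turn": [0,-0.012,0],"slide": [-6,0,-2.4],"jaw": -1},
    {"turn": [0,-0.012,0],"slide": [-6,0,-2.4],"jaw": -1},
  ],
)

```text
t: 18.4
ee_pos: [0.5609, -0.0864, 0.1342]
ee_rot: [-3.135, 0.424, 3.088]
ft_force: [-1.5, 0.9, -5.4]
grip_width: 0.0246
```

```bash
python3 s.py; python3 - <<'E'
from model import *
s,p,R=st(); print(toD(p-.0187*R[:,2]))
crop(vision.get_image("scene"),265,255,60,75,8,"s23.png",1.6)
crop(vision.get_image("top"),330,160,80,80,7,"t23.png",2.5)
for ph in (40,45,50):
    a=np.radians(ph); feats(-30*np.sin(a),-75,30*np.cos(a),ph)
E
python3 raise.py 174 1 55,25,3 65,25,4
```

```text
t 18.4 dockTCP [-129.641  -75.736  134.18 ] q [ 0.504  0.431 -0.507  2.169  0.912  0.253  0.744] grip 0.0246 F [-1.462  0.878 -5.446]
lean 24.312777457249858 side -0.31221535223473357 yawerr -0.02862836914843374 roll -0.32966552369280694
[-137.33967795  -75.63404885  151.22168365]
40 farrim [  0. -75.  46.] top [368.6 180.4] scene [300.  323.2]
40 sh135top [-103.  -75.  133.] top [368.7 212.2] scene [294.9 276.5]
40 sh135L [-123.  -45.  110.] top [356.4 220. ] scene [305.2 273.1]
40 neck155 [-130.  -75.  133.] top [368.1 222.1] scene [294.  268.3]
40 neckend [-172.  -75.  152.] top [367.7 237.6] scene [292.3 251.8]
45 farrim [  0. -75.  42.] top [368.6 180.7] scene [300.1 323.6]
45 sh135top [-95. -75. 138.] top [369.  208.9] scene [295.1 278.1]
45 sh135L [-117.  -45.  117.] top [356.7 217.4] scene [305.4 273.8]
45 neck155 [-122.  -75.  140.] top [368.5 218.7] scene [294.2 269.5]
45 neckend [-163.  -75.  163.] top [368.2 233.3] scene [292.4 252.8]
50 farrim [  0. -75.  39.] top [368.5 180.9] scene [300.1 324.2]
50 sh135top [-87. -75. 142.] top [369.3 205.4] scene [295.4 280.2]
50 sh135L [-110.  -45.  123.] top [356.9 214.5] scene [305.5 275. ]
50 neck155 [-113.  -75.  146.] top [368.9 214.9] scene [294.4 271.2]
50 neckend [-152.  -75.  172.] top [368.7 228.5] scene [292.5 254.5]
55.0 target TCP dock [-115.47389976  -76.          143.79179318]
65.0 target TCP dock [-91.82184966 -76.         154.42814718]
turn [-0.002, -0.004, 0.001] slide [-5.4, -0.1, -0.9]
turn [-0.002, -0.004, 0.001] slide [-5.4, -0.1, -0.9]
turn [-0.002, -0.004, 0.001] slide [-5.4, -0.1, -0.9]
--
turn [-0.0, 0.0, 0.0] slide [-6.5, 0.0, 0.1]
turn [-0.0, 0.0, 0.0] slide [-6.5, 0.0, 0.1]
turn [-0.0, 0.0, 0.0] slide [-6.5, -0.0, 0.1]
turn [-0.0, 0.0, 0.0] slide [-6.5, 0.0, 0.1]
--
```

View pics/t23.png

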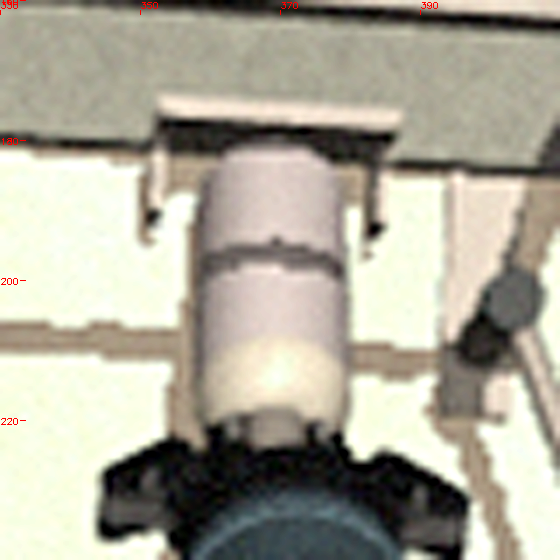

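View pics/s23.png

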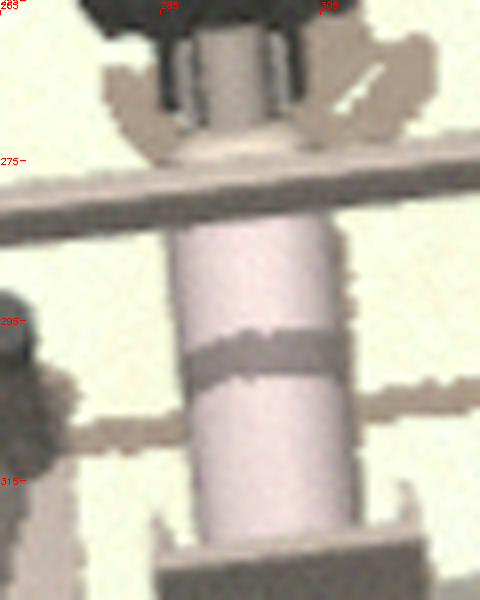

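```bash
python3 - <<'E'
from h import *
crop(vision.get_image("wrist"),0,0,640,480,1,"w23.png",1.6)
E
```

```text
(no output)
```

View pics/w23.png

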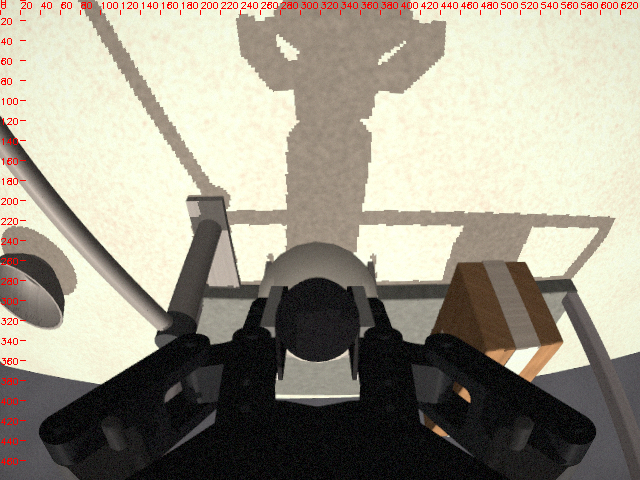

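```bash
cat > wcap.py <<'E'
from h import *
def fray(px):
    c=vision.get_calibration("wrist");K=c['K'];f=K[0,0];dx=px[0]-K[0,2];dy=px[1]-K[1,2];r=np.hypot(dx,dy);t=r/f
    v=np.array([np.sin(t)*dx/r,-np.sin(t)*dy/r,-np.cos(t)]);R=c['view'][:3,:3];return -R.T@c['view'][:3,3],R.T@v
def cap(l,r,t,b):
    m=((l+r)/2,(t+b)/2); o,d=fray(m);_,a=fray((l,m[1]));_,e=fray((r,m[1]))
    ang=np.arccos(a@e);L=.013/np.tan(ang/2);P=o+d*L;print('cam',toD(o),'dist',L*1000,'cap dock',toD(P));return toD(P)
E
python3 - <<'E'
from wcap import *
np.set_printoptions(precision=1,suppress=True)
print(vision.get_calibration("wrist")['K'])
s,p,R=st(); g=toD(p-.0187*R[:,2])
P=cap(274,360,278,362); d=P-g; print('g',g,'angle elev from grasp',np.degrees(np.arctan2(d[2],-d[0])),np.linalg.norm(d[[0,2]]))
for ph in (40,45,48,52):
    a=np.radians(ph); print(ph, -30*np.sin(a)-200*np.cos(a), 30*np.cos(a)+200*np.sin(a))
E
```

```text
[[371.6   0.  317. ]
 [  0.  371.6 238.7]
 [  0.    0.    1. ]]
cam [-252.1  -74.9  234.4] dist 112.7677871006545 cap dock [-161.8  -75.3  166.8]
g [-137.1  -75.6  151.3] angle elev from grasp 31.974462547776028 29.140474823654177
40 -172.49251691439179 151.5388552308772
45 -162.63455967290594 162.6345596729059
48 -156.1204660360935 168.7028832862446
52 -146.77261767333331 176.07199498111416
```

Cap position (dock -162, 167) fits about 46°, but the full weight hangs in the pads and the neck is creeping out of them. I'll grip harder and lower until the counter carries the weight.

move_arm(
  series=[
    {"turn": [0,0,0],"slide": [0,0,0],"jaw": -1},
    {"turn": [0,0,0],"slide": [1,0,2],"jaw": -1},
    {"turn": [0,0,0],"slide": [1,0,2],"jaw": -1},
  ],
  force=60,
)

```text
t: 18.85
ee_pos: [0.5609, -0.0865, 0.13]
ee_rot: [-3.135, 0.425, 3.088]
ft_force: [-18.5, 1.1, 23.2]
grip_width: 0.0247
```

```bash
python3 s.py; python3 - <<'E'
from wcap import *
s,p,R=st(); g=toD(p-.0187*R[:,2]);print(g)
crop(vision.get_image("wrist"),0,0,640,480,1,"w24.png",1.6)
E
```

```text
t 18.85 dockTCP [-129.573  -75.787  129.986] q [ 0.489  0.437 -0.49   2.173  0.94   0.242  0.715] grip 0.0247 F [-18.459   1.088  23.193]
lean 24.354484434929446 side -0.3287051494926325 yawerr -0.0344670704180848 roll -0.3452107449524291
[-137.28480581  -75.67954534  147.02116742]
```

View pics/w24.png

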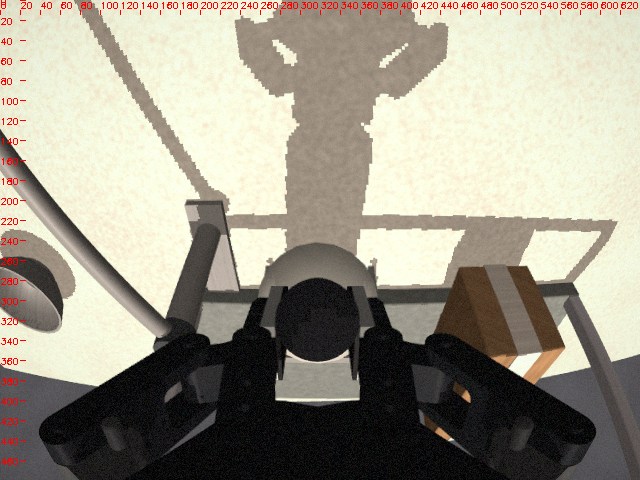

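```bash
sed -i 's/+1)+.0187/+0.5)+.0187/' raise.py; python3 raise.py 172 0.5 50,24.5,2 57,25,3 64,25,3
```

```text
50.0 target TCP dock [-125.28603852  -76.          134.52699674]
57.0 target TCP dock [-110.43506957  -76.          144.14255312]
64.0 target TCP dock [-93.96069714 -76.         151.29575475]
turn [-0.003, -0.001, 0.001] slide [-3.0, -0.2, -1.2]
turn [-0.003, -0.001, 0.001] slide [-3.0, -0.1, -1.2]
--
turn [-0.0, -0.003, -0.0] slide [-5.8, 0.0, -0.9]
turn [0.0, -0.003, 0.0] slide [-5.8, -0.0, -0.8]
turn [-0.0, -0.003, 0.0] slide [-5.8, 0.0, -0.8]
--
turn [0.0, 0.0, -0.0] slide [-6.0, 0.0, 0.2]
turn [-0.0, 0.0, -0.0] slide [-6.0, -0.0, 0.2]
turn [0.0, 0.0, -0.0] slide [-6.0, 0.0, 0.2]
--
```

move_arm(
  series=[
    {"turn": [0,0,0],"slide": [-3,0,-1.5],"jaw": -1},
    {"turn": [0,0,0],"slide": [-3,0,-1.5],"jaw": -1},
    {"turn": [0,0,0],"slide": [-5,0,-1],"jaw": -1},
  ],
  force=40,
)

```text
t: 19.2
ee_pos: [0.5674, -0.0867, 0.1369]
ee_rot: [-3.134, 0.421, 3.089]
ft_force: [-1.0, 0.1, -5.8]
grip_width: 0.0244
```

```bash
python3 s.py; python3 raise.py 172 0.5  57,25,3 64,25,3
```

```text
t 19.2 dockTCP [-123.116  -75.662  136.91 ] q [ 0.523  0.44  -0.535  2.149  0.897  0.278  0.765] grip 0.0244 F [-0.985  0.128 -5.836]
lean 24.12607548212079 side -0.3745183083584766 yawerr -0.002905580305743844 roll -0.4090613440789784
57.0 target TCP dock [-110.43506957  -76.          144.14255312]
64.0 target TCP dock [-93.96069714 -76.         151.29575475]
turn [-0.002, -0.005, 0.001] slide [-4.8, -0.1, -0.5]
turn [-0.002, -0.005, 0.001] slide [-4.8, -0.1, -0.4]
turn [-0.002, -0.005, 0.001] slide [-4.8, -0.1, -0.4]
--
turn [-0.0, 0.0, 0.0] slide [-6.0, 0.0, 0.2]
turn [-0.0, 0.0, 0.0] slide [-6.0, -0.0, 0.2]
turn [-0.0, 0.0, 0.0] slide [-6.0, 0.0, 0.2]
--
```

```bash
sed -i 's/+0.5)+.0187/-1)+.0187/' raise.py; python3 raise.py 172 0.5  57,24,3 64,24,3 
```

```text
57.0 target TCP dock [-110.73205584  -76.          142.50720868]
64.0 target TCP dock [-94.25768341 -76.         149.66041031]
turn [-0.002, 0.001, 0.001] slide [-4.5, -0.1, -0.0]
turn [-0.002, 0.001, 0.001] slide [-4.5, -0.1, -0.0]
turn [-0.002, 0.001, 0.001] slide [-4.5, -0.1, -0.0]
--
turn [-0.0, 0.0, 0.0] slide [-6.0, 0.0, 0.1]
turn [-0.0, -0.0, 0.0] slide [-6.0, -0.0, 0.1]
turn [0.0, 0.0, 0.0] slide [-6.0, 0.0, 0.1]
--
```

move_arm(
  series=[
    {"turn": [0,0,0],"slide": [-4.5,0,0],"jaw": -1},
    {"turn": [0,0,0],"slide": [-4.5,0,0],"jaw": -1},
    {"turn": [0,0,0],"slide": [-4.5,0,0],"jaw": -1},
  ],
)

```text
t: 19.5
ee_pos: [0.5732, -0.0877, 0.1398]
ee_rot: [-3.13, 0.408, 3.088]
ft_force: [-24.0, 3.4, 14.6]
grip_width: 0.0247
```

```bash
python3 s.py; python3 - <<'E'
from wcap import *
crop(vision.get_image("wrist"),150,180,320,240,2,"w25.png",1.6)
E
python3 raise.py 172 0.5   64,24,3 70,23,2
```

```text
t 19.5 dockTCP [-117.216  -76.347  139.765] q [ 0.545  0.452 -0.568  2.122  0.863  0.319  0.803] grip 0.0247 F [-24.005   3.448  14.589]
lean 23.36571667413712 side -0.6166207038025485 yawerr -0.15002002132194536 roll -0.6068918978207507
64.0 target TCP dock [-94.25768341 -76.         149.66041031]
70.0 target TCP dock [-79.21157117 -76.         153.67429432]
turn [-0.003, -0.004, 0.001] slide [-8.1, 0.0, 0.0]
turn [-0.003, -0.004, 0.001] slide [-8.1, 0.0, 0.1]
turn [-0.003, -0.004, 0.001] slide [-8.1, 0.0, 0.1]
--
turn [0.0, 0.009, 0.0] slide [-7.7, 0.0, 1.2]
turn [-0.0, 0.009, -0.0] slide [-7.7, -0.0, 1.2]
--
```

View pics/w25.png

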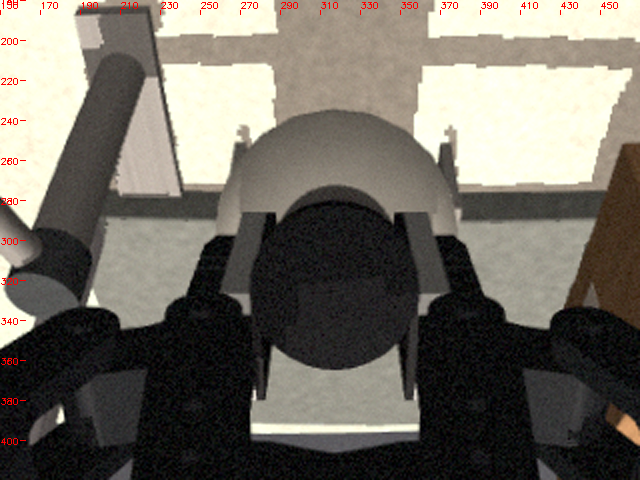

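The hard grip won't let the neck turn: the force is 24 N against the plate. Away from the rail the tool doesn't need to lean, so I'll hold hard and rotate the tool together with the cylinder along the ladder path.

```bash
cat > rigid.py <<'E'
from h import *
import sys
ph0=float(sys.argv[1]); dx=float(sys.argv[2]); dz=float(sys.argv[3])
def cyl(ph):
    a=np.radians(ph); return np.array([-30*np.sin(a),-75,30*np.cos(a)])
Y=lambda deg: Rot.from_rotvec(ey*np.radians(deg)).as_matrix()
s,p,R=st(); w=[];n=[]
p0=p
for a in sys.argv[4:]:
    ph,k=map(float,a.split(',')); q=Y(ph-ph0)
    f0=D(*cyl(ph0)); f=D(*cyl(ph))
    P=f+q@(p0-f0)+ex*dx/1000+np.array([0,0,dz/1000]); w.append((P,q@R)); n.append(int(k)); print(ph,toD(P), 'lean',np.degrees(np.arctan2((q@R)[:,2]@ex,-(q@R)[2,2])))
plan(w,n)
E
python3 rigid.py 54 -1.5 0.5 57,1 60,1 63,1 66,1 70,1 73,1 76,1
```

```text
57.0 [-112.5883278   -76.15397708  143.91361173] lean 20.397494766365284
60.0 [-106.64064888  -76.15397708  146.89742466] lean 17.39749476636529
63.0 [-100.40478675  -76.15397708  149.47997241] lean 14.397494766365286
66.0 [-93.89783348 -76.15397708 151.65417642] lean 11.397494766365286
70.0 [-84.8311255  -76.15397708 153.90777691] lean 7.39749476636529
73.0 [-77.76217746 -76.15397708 155.10796831] lean 4.397494766365283
76.0 [-70.4842001  -76.15397708 155.88439001] lean 1.3974947663652866
turn [-0.0, 0.052, -0.001] slide [-5.3, -0.0, -1.9]
--
turn [-0.0, 0.052, -0.001] slide [-6.6, -0.0, -0.7]
--
turn [-0.0, 0.052, -0.001] slide [-6.7, -0.0, -0.6]
--
turn [-0.0, 0.052, -0.001] slide [-6.8, -0.0, -0.5]
--
turn [-0.0, 0.07, -0.001] slide [-9.3, -0.0, -0.4]
--
turn [-0.0, 0.052, -0.001] slide [-7.2, -0.0, -0.3]
--
turn [-0.0, 0.052, -0.001] slide [-7.3, -0.0, -0.2]
--
```

move_arm(
  series=[
    {"turn": [0,0,0],"slide": [1.5,0,-1],"jaw": -1},
    {"turn": [0,0.05,0],"slide": [-5,0,-1],"jaw": -1},
    {"turn": [0,0.05,0],"slide": [-6.5,0,-0.7],"jaw": -1},
    {"turn": [0,0.05,0],"slide": [-6.6,0,-0.6],"jaw": -1},
  ],
  force=70,
)

```text
t: 19.95
ee_pos: [0.5895, -0.0868, 0.1509]
ee_rot: [-3.133, 0.258, 3.089]
ft_force: [0.2, -1.2, -6.1]
grip_width: 0.024
```

```bash
python3 s.py; python3 - <<'E'
from wcap import *
crop(vision.get_image("top"),330,160,80,80,7,"t26.png",2.5)
crop(vision.get_image("wrist"),150,180,320,240,2,"w26.png",1.6)
E
```

```text
t 19.95 dockTCP [-100.973  -74.564  150.941] q [ 0.636  0.538 -0.725  1.947  0.665  0.608  1.026] grip 0.024 F [ 0.237 -1.197 -6.096]
lean 14.756308846974612 side -0.4365603836689949 yawerr 0.04859237162991794 roll -0.46424730645824036
```

View pics/t26.png

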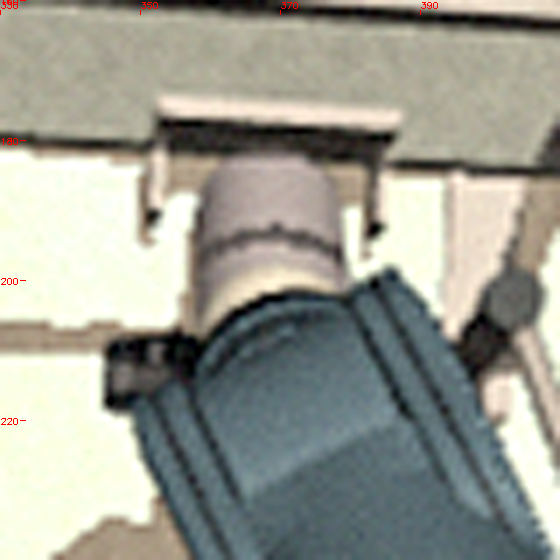

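View pics/w26.png

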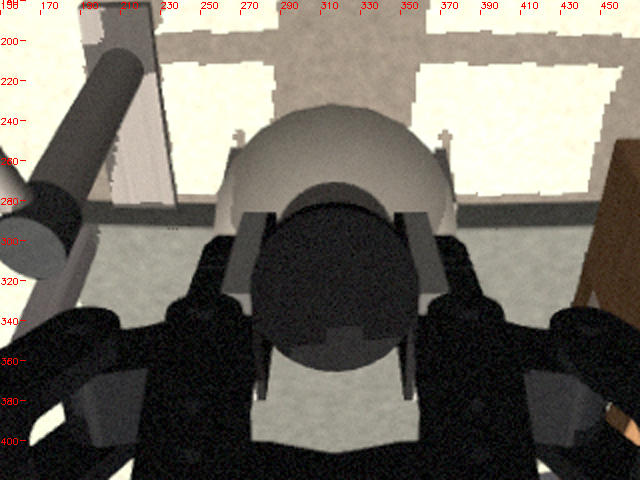

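The cylinder now turns rigidly with the tool, with the same neck pose in the wrist view. Continuing.

```bash
python3 rigid.py 62.5 0 -1 66,1 69,1 72,1 75,1 78,1 80,1
```

```text
66.0 [-91.36019201 -74.8082614  152.81895421] lean 11.45254113515621
69.0 [-84.46194106 -74.8082614  154.52089719] lean 8.452541135156208
72.0 [-77.33218579 -74.8082614  155.7965682 ] lean 5.452541135156207
75.0 [-69.99046838 -74.8082614  156.64247071] lean 2.4525411351562094
78.0 [-62.45691196 -74.8082614  157.05628616] lean -0.5474588648437936
80.0 [-57.33814086 -74.8082614  157.0915058 ] lean -2.547458864843794
turn [-0.0, 0.061, -0.0] slide [-7.9, -0.0, 0.5]
--
turn [-0.0, 0.052, -0.0] slide [-7.1, -0.0, -0.3]
--
turn [-0.0, 0.052, -0.0] slide [-7.2, -0.0, -0.2]
--
turn [-0.0, 0.052, -0.0] slide [-7.4, -0.0, -0.1]
--
turn [-0.0, 0.052, -0.0] slide [-7.5, -0.0, -0.1]
--
turn [-0.0, 0.035, -0.0] slide [-5.1, -0.0, -0.1]
--
```

move_arm(
  series=[
    {"turn": [0,0.06,0],"slide": [-7.9,0,0.5],"jaw": -1},
    {"turn": [0,0.052,0],"slide": [-7.1,0,-0.3],"jaw": -1},
    {"turn": [0,0.052,0],"slide": [-7.2,0,-0.2],"jaw": -1},
  ],
)

```text
t: 20.35
ee_pos: [0.6125, -0.0884, 0.1581]
ee_rot: [-3.131, 0.097, 3.086]
ft_force: [-2.1, -0.6, -2.2]
grip_width: 0.0243
```

```bash
python3 s.py; python3 rigid.py 71.5 0 -1  74,1 76,1
```

```text
t 20.35 dockTCP [-77.987 -74.885 158.132] q [ 0.602  0.639 -0.749  1.742  0.578  0.883  1.127] grip 0.0243 F [-2.077 -0.588 -2.16 ]
lean 5.57507389371928 side -0.5866231430834866 yawerr -0.06175232168050138 roll -0.5833834522713683
74.0 [-71.84522367 -74.88512646 157.90139232] lean 3.0750738937192796
76.0 [-66.83305519 -74.88512646 158.29910307] lean 1.0750738937192794
turn [0.0, 0.044, -0.0] slide [-6.1, 0.0, 0.8]
--
turn [0.0, 0.035, -0.0] slide [-5.0, -0.0, -0.1]
--
```

move_arm(
  series=[
    {"turn": [0,0.044,0],"slide": [-6,0,0.5],"jaw": -1},
    {"turn": [0,0.04,0],"slide": [-5.5,0,0],"jaw": -1},
  ],
)

```text
t: 20.55
ee_pos: [0.6246, -0.0891, 0.16]
ee_rot: [-3.13, 0.013, 3.084]
ft_force: [-3.5, 0.5, 0.6]
grip_width: 0.0241
```

```bash
python3 s.py; python3 - <<'E'
from model import *
crop(vision.get_image("scene"),225,200,200,150,4,"s27.png",1.6)
crop(vision.get_image("top"),330,160,80,80,7,"t27.png",2.5)
for ph in (74,77,80):
    a=np.radians(ph); feats(-30*np.sin(a),-75,30*np.cos(a),ph)
E
```

```text
t 20.55 dockTCP [-65.822 -74.836 160.021] q [ 0.566  0.697 -0.742  1.631  0.55   1.018  1.161] grip 0.0241 F [-3.488  0.459  0.568]
lean 0.7588625066207516 side -0.6689918281517753 yawerr -0.1398326095500332 roll -0.6671966194675751
74 farrim [  0. -75.  17.] top [367.9 182.5] scene [300.5 327.2]
74 sh135top [-37. -75. 146.] top [370.6 186.4] scene [297.  295.7]
74 sh135L [-66. -45. 138.] top [358.3 197.1] scene [307.  286.4]
74 neck155 [-59. -75. 161.] top [370.5 193.6] scene [296.  286.1]
74 neckend [-84. -75. 201.] top [371.1 200.4] scene [294.4 271. ]
77 farrim [  0. -75.  13.] top [367.8 182.8] scene [300.5 327.6]
77 sh135top [-30. -75. 145.] top [370.7 183.9] scene [297.3 298.2]
77 sh135L [-60. -45. 138.] top [358.4 194.7] scene [307.3 288.4]
77 neck155 [-51. -75. 161.] top [370.7 190.7] scene [296.3 288.6]
77 neckend [-74. -75. 202.] top [371.4 196.5] scene [294.7 274. ]
80 farrim [  0. -75.  10.] top [367.8 183. ] scene [300.5 328. ]
80 sh135top [-23. -75. 143.] top [370.8 181.5] scene [297.6 300.8]
80 sh135L [-53. -45. 138.] top [358.6 192.2] scene [307.6 290.6]
80 neck155 [-44. -75. 160.] top [370.8 187.8] scene [296.6 291.3]
80 neckend [-64. -75. 202.] top [371.6 192.6] scene [295.  277.3]
```

View pics/s27.png

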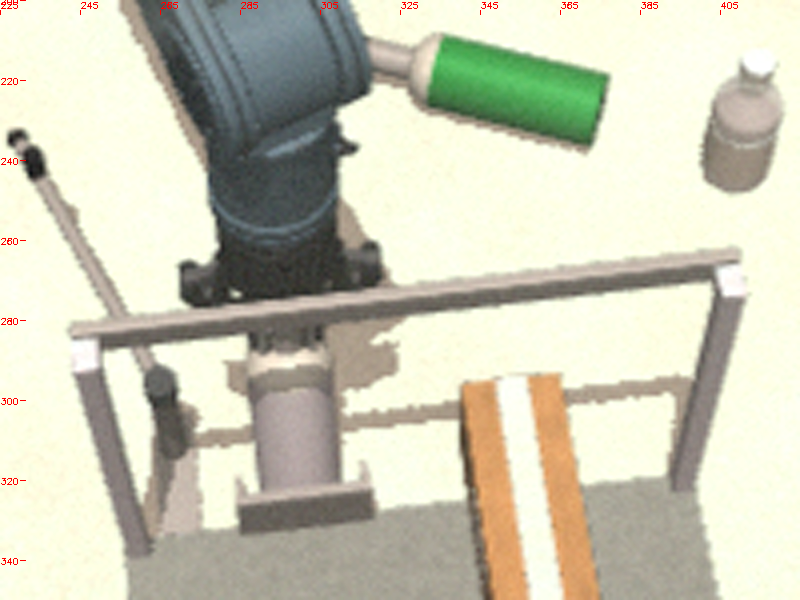

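View pics/t27.png

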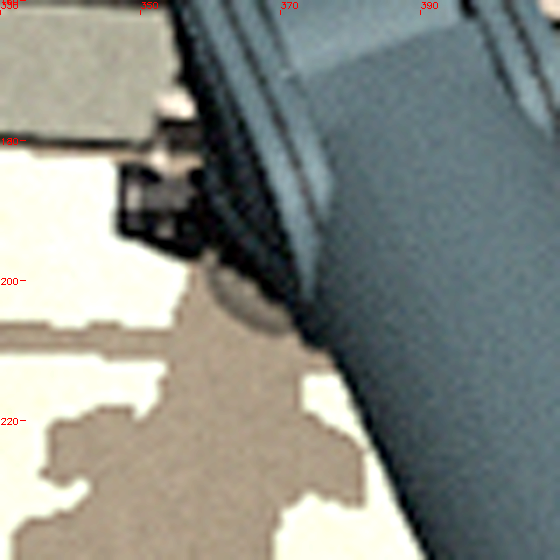

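move_arm(
  series=[
    {"turn": [0,0,0],"slide": [0,0,0],"jaw": -0.4},
    {"turn": [0,0,0],"slide": [0,0,0],"jaw": -0.25},
  ],
  force=20,
)

```text
t: 20.85
ee_pos: [0.6271, -0.0895, 0.1602]
ee_rot: [-3.129, 0.023, 3.083]
ft_force: [1.0, 0.2, -0.4]
grip_width: 0.0325
```

```bash
python3 s.py; python3 - <<'E'
from model import *
crop(vision.get_image("scene"),265,255,60,75,8,"s28.png",1.6)
crop(vision.get_image("wrist"),0,0,640,480,1,"w28.png",1.6)
E
```

```text
t 20.85 dockTCP [-63.325 -75.175 160.176] q [ 0.567  0.695 -0.741  1.633  0.554  1.009  1.159] grip 0.0325 F [ 1.004  0.207 -0.377]
lean 1.2979953802666342 side -0.7016326308866692 yawerr -0.18274759155256942 roll -0.6976690109661773
```

View pics/s28.png

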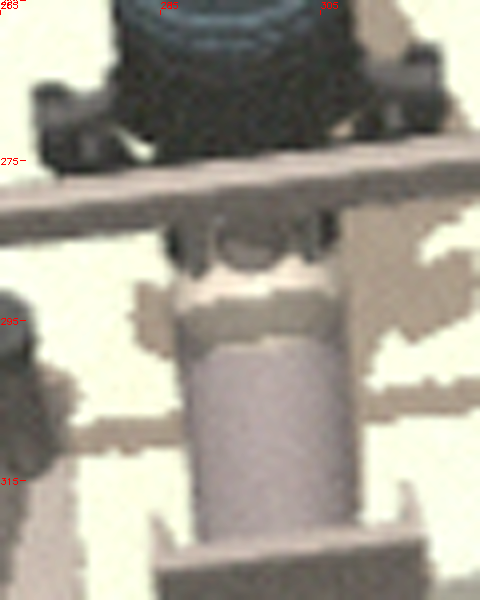

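View pics/w28.png

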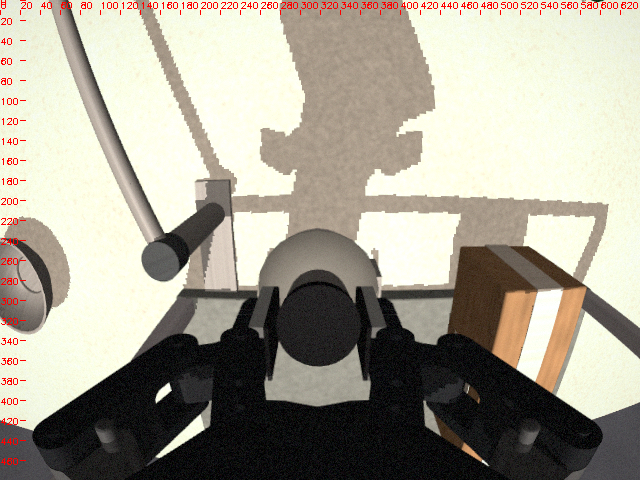

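The cylinder stays lodged at about 77° with the jaws loose around the neck. I'll re-lean the tool around the neck before gripping again.

```bash
python3 - <<'E'
from wcap import *
np.set_printoptions(precision=1,suppress=True)
s,p,R=st(); g=toD(p-.0187*R[:,2]);print('g',g)
P=cap(277,361,283,365)
for ph in (73,75,77,79):
    a=np.radians(ph); print(ph,'cap', -30*np.sin(a)-200*np.cos(a), 30*np.cos(a)+200*np.sin(a), 'axis at s=176', -30*np.sin(a)-176*np.cos(a), 30*np.cos(a)+176*np.sin(a))
R=RT(22); w=[(D(-71,-75.5,178)+.0187*R[:,2],R)]
plan(w,[5])
E
```

```text
g [-64.  -75.  178.9]
cam [-137.   -73.1  300.8] dist 115.57045732690001 cap dock [-78.  -73.9 201.4]
73 cap -87.16348362343841 200.0321023342892 axis at s=176 -80.14656271009274 177.08078819117634
75 cap -80.7415838091762 200.94973661088926 axis at s=176 -74.5299267267157 177.76751677995162
77 cap -74.22131281233004 201.622544587363 axis at s=176 -68.82248750807727 178.23766303251733
79 cap -67.6106145787389 202.04970655082914 axis at s=176 -63.031198689701824 178.49065414808518
turn [-0.003, -0.072, -0.0] slide [0.1, -0.1, -0.1]
turn [-0.003, -0.072, -0.0] slide [0.1, -0.1, -0.1]
turn [-0.003, -0.072, -0.0] slide [0.1, -0.1, -0.1]
turn [-0.003, -0.072, -0.0] slide [0.1, -0.1, -0.1]
turn [-0.003, -0.072, -0.0] slide [0.0, -0.1, -0.1]
--
```

move_arm(
  series=[
    {"turn": [0,-0.072,0],"slide": [0,0,0],"jaw": -0.2},
    {"turn": [0,-0.072,0],"slide": [0,0,0],"jaw": -0.2},
    {"turn": [0,-0.072,0],"slide": [0,0,0],"jaw": -0.2},
    {"turn": [0,-0.072,0],"slide": [0,0,0],"jaw": -0.2},
    {"turn": [0,-0.072,0],"slide": [0,0,0],"jaw": -0.2},
  ],
)

```text
t: 21.45
ee_pos: [0.6296, -0.0892, 0.1631]
ee_rot: [-3.132, 0.404, 3.087]
ft_force: [-0.1, -0.2, -0.9]
grip_width: 0.0346
```

```bash
python3 s.py; python3 - <<'E'
from wcap import *
np.set_printoptions(precision=1,suppress=True)
s,p,R=st(); g=toD(p-.0187*R[:,2]);print('g',g)
crop(vision.get_image("wrist"),0,0,640,480,1,"w29.png",1.6)
E
```

```text
t 21.45 dockTCP [-60.815 -74.735 163.084] q [ 0.587  0.513 -0.655  1.967  0.782  0.448  0.912] grip 0.0346 F [-0.053 -0.219 -0.871]
lean 23.169536349496635 side -0.5125449504830686 yawerr -0.17346457368710533 roll -0.48327325952534433
g [-68.2 -74.6 180.3]
```

View pics/w29.png

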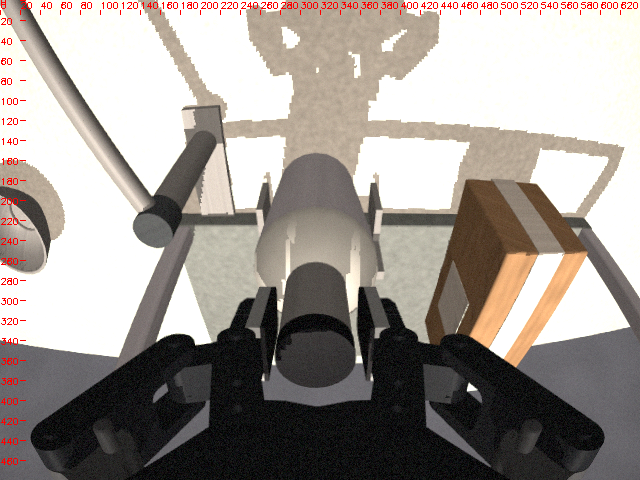

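```bash
python3 - <<'E'
from h import *
R=RT(28); w=[(D(-72,-74.5,177)+.0187*R[:,2],R)]
plan(w,[3])
E
```

```text
turn [-0.003, -0.028, 0.001] slide [0.1, 0.0, 0.4]
turn [-0.003, -0.028, 0.001] slide [0.1, 0.0, 0.4]
turn [-0.003, -0.028, 0.001] slide [0.1, 0.0, 0.4]
--
```

```bash
python3 s.py
```

```text
t 21.5 dockTCP [-63.531 -74.632 161.782] q [ 0.585  0.511 -0.652  1.975  0.785  0.444  0.907] grip 0.0339 F [-3.443 -0.415 -1.61 ]
lean 23.13249777105405 side -0.5428368774077208 yawerr -0.13712632008784653 roll -0.5317155954227794
```

move_arm(
  series=[
    {"turn": [-0.003,-0.028,0],"slide": [0,0,0.4],"jaw": -0.2},
    {"turn": [-0.003,-0.028,0],"slide": [0,0,0.4],"jaw": -0.2},
    {"turn": [-0.003,-0.028,0],"slide": [0,0,0.4],"jaw": -0.2},
    {"turn": [0,0,0],"slide": [0,0,0],"jaw": -0.2},
  ],
)

```text
t: 21.9
ee_pos: [0.6268, -0.0895, 0.1622]
ee_rot: [-3.138, 0.49, 3.09]
ft_force: [-0.1, -0.6, -0.2]
grip_width: 0.0341
```

```bash
python3 s.py; python3 - <<'E'
from wcap import *
np.set_printoptions(precision=1,suppress=True)
im=vision.get_image("wrist")
s,p,R=st(); g=toD(p-.0187*R[:,2]);print('g',g)
crop(im,200,140,240,240,2,"w30.png",1.6)
crop(vision.get_image("scene"),265,255,60,75,8,"s30.png",1.6)
E
```

```text
t 21.9 dockTCP [-63.637 -75.122 162.185] q [ 0.522  0.468 -0.547  2.049  0.905  0.288  0.775] grip 0.0341 F [-0.057 -0.558 -0.198]
lean 28.10352654863527 side -0.09484742536593416 yawerr 0.14545125373067463 roll -0.18519931275485738
g [-71.9 -75.  179. ]
```

View pics/w30.png

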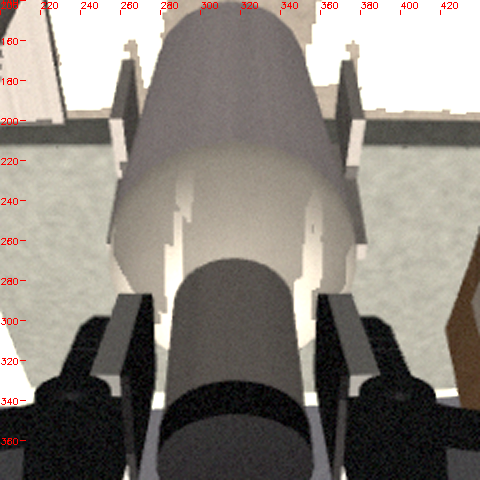

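View pics/s30.png

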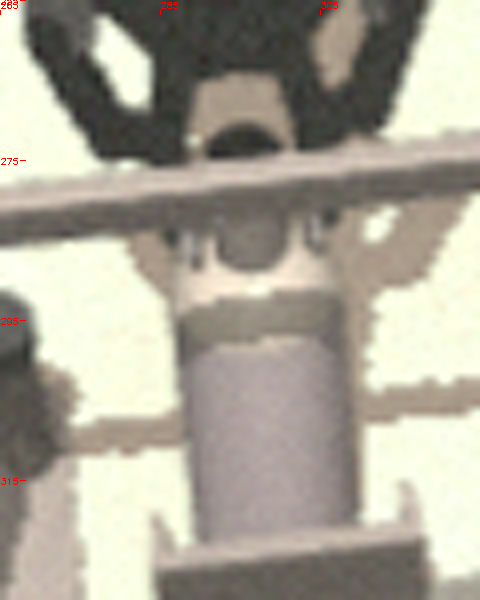

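move_arm(
  series=[
    {"turn": [0,0,0],"slide": [0,0,0],"jaw": -0.8},
    {"turn": [0,0,0],"slide": [0,0,0],"jaw": -1},
    {"turn": [0,0,0],"slide": [0,0,0],"jaw": -1},
  ],
  force=30,
)

```text
t: 22.3
ee_pos: [0.6286, -0.0898, 0.1631]
ee_rot: [-3.138, 0.49, 3.089]
ft_force: [-0.4, -0.8, 0.6]
grip_width: 0.0252
```

```bash
python3 s.py; python3 rigid.py 76 0 -0.5 79,1 82,1 85,1 88,1 90,1;python3 raise.py 177 0 80,25,2 85,22,2 90,20,2
```

```text
t 22.3 dockTCP [-61.789 -75.384 163.086] q [ 0.525  0.471 -0.552  2.044  0.902  0.293  0.78 ] grip 0.0252 F [-0.413 -0.773  0.559]
lean 28.09143392971675 side -0.11882568774420187 yawerr 0.08871925545822515 roll -0.1820469501293026
79.0 [-53.92909935 -75.38350168 162.54967146] lean 25.09143392971675
82.0 [-45.9210012  -75.38350168 162.06618469] lean 22.09143392971675
85.0 [-37.78703678 -75.38350168 161.13711532] lean 19.091433929716747
88.0 [-29.54950071 -75.38350168 159.76500984] lean 16.09143392971675
90.0 [-24.01141026 -75.38350168 158.60594922] lean 14.09143392971675
turn [-0.0, 0.052, -0.0] slide [-6.7, -0.0, 4.2]
--
turn [-0.0, 0.052, -0.0] slide [-7.0, -0.0, 3.8]
--
turn [-0.0, 0.052, -0.0] slide [-7.2, -0.0, 3.9]
--
turn [-0.0, 0.052, -0.0] slide [-7.3, -0.0, 4.0]
--
turn [-0.0, 0.035, -0.0] slide [-5.0, -0.0, 2.6]
--
80.0 target TCP dock [-52.37699854 -76.         161.572462  ]
85.0 target TCP dock [-38.30726411 -76.         160.60279576]
90.0 target TCP dock [-23.60422332 -76.         158.42774799]
turn [-0.001, 0.027, 0.001] slide [-3.8, -0.3, 2.9]
turn [-0.001, 0.027, 0.001] slide [-3.9, -0.3, 2.8]
--
turn [0.0, 0.026, -0.0] slide [-6.2, -0.0, 3.4]
turn [-0.0, 0.026, -0.0] slide [-6.3, -0.0, 3.2]
--
turn [0.0, 0.017, 0.0] slide [-6.4, -0.0, 3.8]
turn [-0.0, 0.017, 0.0] slide [-6.5, 0.0, 3.6]
--
```

move_arm(
  series=[
    {"turn": [0,0.052,0],"slide": [-6.7,0,4.2],"jaw": -1},
    {"turn": [0,0.052,0],"slide": [-7,0,3.8],"jaw": -1},
  ],
  force=50,
)

```text
t: 22.5
ee_pos: [0.6442, -0.0901, 0.1635]
ee_rot: [-3.137, 0.384, 3.091]
ft_force: [0.2, -0.8, -3.1]
grip_width: 0.0248
```

```bash
python3 s.py; python3 rigid.py 81.5 0 -0.5 85,1 88,1;python3 raise.py 177 0  85,20,2 90,20,2
python3 - <<'E'
from h import *
crop(vision.get_image("scene"),265,255,60,75,8,"s31.png",1.6)
crop(vision.get_image("wrist"),150,140,320,240,2,"w31.png",1.6)
E
```

```text
t 22.5 dockTCP [-46.232 -74.821 163.494] q [ 0.601  0.549 -0.684  1.913  0.759  0.501  0.956] grip 0.0248 F [ 0.225 -0.813 -3.093]
lean 22.03094848630654 side -0.1576732420100047 yawerr 0.20680111455648567 roll -0.25377412314810116
85.0 [-36.70559928 -74.82138176 161.88918379] lean 18.530948486306546
88.0 [-28.43018506 -74.82138176 160.45944957] lean 15.530948486306537
turn [-0.0, 0.061, -0.0] slide [-8.2, -0.0, 5.1]
--
turn [-0.0, 0.052, -0.0] slide [-7.4, -0.0, 4.0]
--
85.0 target TCP dock [-38.91663073 -76.         160.36888184]
90.0 target TCP dock [-23.60422332 -76.         158.42774799]
turn [-0.001, 0.018, 0.002] slide [-2.8, -0.6, 2.8]
turn [-0.001, 0.018, 0.002] slide [-2.9, -0.6, 2.8]
--
turn [0.0, 0.0, -0.0] slide [-6.9, -0.0, 3.5]
turn [0.0, 0.0, -0.0] slide [-6.9, 0.0, 3.5]
--
```

View pics/s31.png

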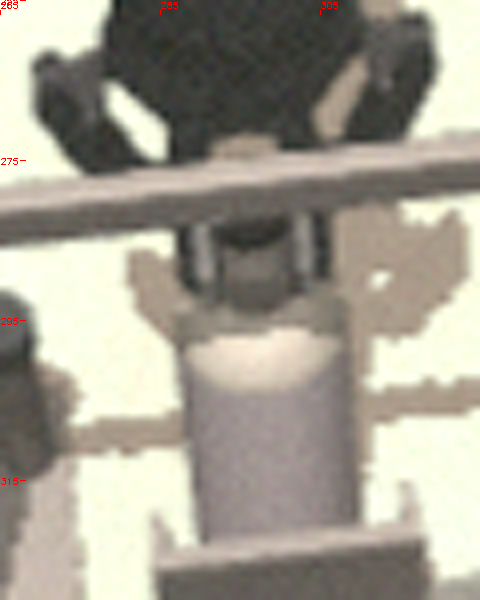

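View pics/w31.png

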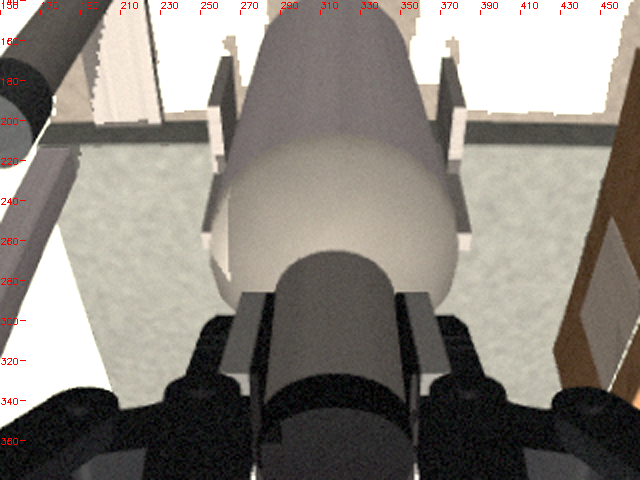

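Shoulder line at scene row ~304, so about 83°. Nearly upright.

move_arm(
  series=[
    {"turn": [0,0.035,0],"slide": [-5.5,-0.3,3.3],"jaw": -1},
  ],
)

```text
t: 22.7
ee_pos: [0.6516, -0.0905, 0.163]
ee_rot: [-3.138, 0.353, 3.089]
ft_force: [-4.8, -0.1, 8.8]
grip_width: 0.0244
```

move_arm(
  series=[
    {"turn": [0,0,0],"slide": [-2,-0.2,1],"jaw": -1},
    {"turn": [0,0.01,0],"slide": [-4,0,2],"jaw": -1},
  ],
  force=20,
)

```text
t: 22.9
ee_pos: [0.6582, -0.0911, 0.1626]
ee_rot: [-3.138, 0.345, 3.088]
ft_force: [-3.5, 0.3, 7.7]
grip_width: 0.0246
```

```bash
python3 s.py; python3 raise.py 177 0 90,20,2
python3 - <<'E'
from h import *
crop(vision.get_image("scene"),265,255,60,75,8,"s32.png",1.6)
E
```

```text
t 22.9 dockTCP [-32.164 -75.052 162.555] q [ 0.599  0.59  -0.703  1.843  0.725  0.579  0.999] grip 0.0246 F [-3.503  0.335  7.743]
lean 19.78782255452004 side -0.1632177284340281 yawerr 0.0659814890418335 roll -0.19719858918818559
90.0 target TCP dock [-23.60422332 -76.         158.42774799]
turn [-0.001, -0.002, 0.001] slide [-3.3, -0.5, 3.4]
turn [-0.001, -0.002, 0.001] slide [-3.3, -0.5, 3.4]
--
```

View pics/s32.png

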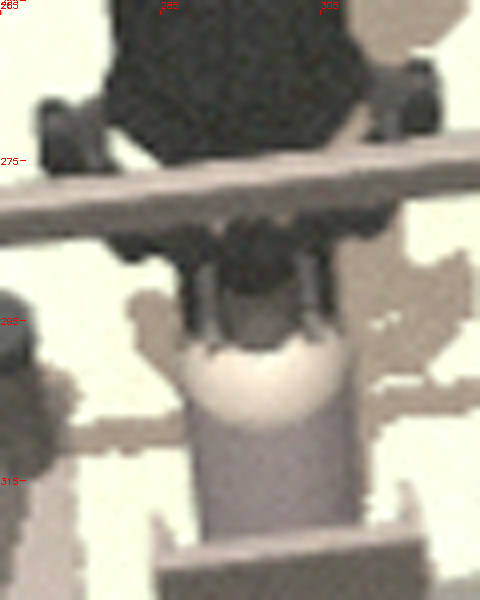

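move_arm(
  series=[
    {"turn": [0,0,0],"slide": [-3,0,0.3],"jaw": -1},
    {"turn": [0,0,0],"slide": [-2.5,0,0.5],"jaw": -1},
  ],
)

```text
t: 23.15
ee_pos: [0.6622, -0.0915, 0.1623]
ee_rot: [-3.137, 0.344, 3.088]
ft_force: [-2.9, 1.1, 2.2]
grip_width: 0.0251
```

```bash
python3 s.py
python3 - <<'E'
from model import *
feats(-30,-75,0,90);feats(-30,-75,0,88)
crop(vision.get_image("scene"),265,255,60,75,8,"s33.png",1.6)
E
```

```text
t 23.15 dockTCP [-28.174 -75.173 162.267] q [ 0.594  0.597 -0.701  1.832  0.725  0.587  1.002] grip 0.0251 F [-2.911  1.095  2.157]
lean 19.683491471167294 side -0.216909724725801 yawerr 0.047817707403603124 roll -0.24747593561043174
90 farrim [  0. -75.   0.] top [367.5 183.7] scene [300.7 329.4]
90 sh135top [ -0. -75. 135.] top [371.1 173.4] scene [298.6 310.1]
90 sh135L [-30. -45. 135.] top [359.  183.8] scene [308.5 298.7]
90 neck155 [-17. -75. 155.] top [371.3 178.1] scene [297.6 301.1]
90 neckend [-30. -75. 200.] top [372.3 179.4] scene [296.3 289.2]
88 farrim [ -0. -75.   1.] top [367.5 183.7] scene [300.7 329.3]
88 sh135top [ -5. -75. 136.] top [371.  175.1] scene [298.4 308.3]
88 sh135L [-35. -45. 135.] top [358.9 185.6] scene [308.3 297.1]
88 neck155 [-22. -75. 155.] top [371.2 180.1] scene [297.4 299.2]
88 neckend [-37. -75. 200.] top [372.2 182.1] scene [296.1 286.9]
```

View pics/s33.png

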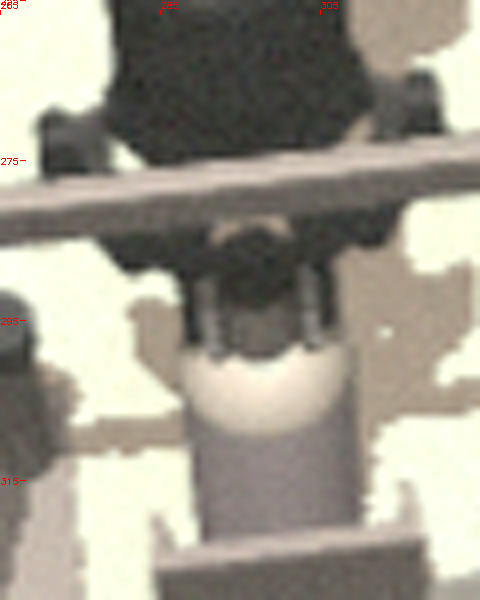

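move_arm(
  series=[
    {"turn": [0,0,0],"slide": [-3,0,1],"jaw": -1},
    {"turn": [0,0,0],"slide": [-2,0,0.5],"jaw": -1},
  ],
)

```text
t: 23.4
ee_pos: [0.6667, -0.0918, 0.1618]
ee_rot: [-3.136, 0.342, 3.089]
ft_force: [-2.7, 0.4, 0.8]
grip_width: 0.0248
```

```bash
python3 s.py
```

```text
t 23.4 dockTCP [-23.673 -75.232 161.784] q [ 0.59   0.605 -0.7    1.819  0.726  0.594  1.004] grip 0.0248 F [-2.741  0.42   0.825]
lean 19.609887066345784 side -0.241249832316006 yawerr 0.06212207049627207 roll -0.27823583173531163
```

move_arm(
  series=[
    {"turn": [0,0,0],"slide": [0,0,0],"jaw": -0.4},
    {"turn": [0,0,0],"slide": [0,0,0],"jaw": -0.1},
    {"turn": [0,0,0],"slide": [0,0,0],"jaw": 0.1},
  ],
)

```text
t: 23.7
ee_pos: [0.6684, -0.0917, 0.1622]
ee_rot: [-3.137, 0.346, 3.089]
ft_force: [0.6, -0.6, 0.2]
grip_width: 0.0468
```

```bash
python3 s.py
python3 - <<'E'
from model import *
crop(vision.get_image("scene"),265,255,60,75,8,"s34.png",1.6)
crop(vision.get_image("wrist"),0,0,640,480,1,"w34.png",1.6)
E
```

```text
t 23.7 dockTCP [-22.009 -74.997 162.232] q [ 0.59   0.605 -0.7    1.818  0.727  0.591  1.004] grip 0.0468 F [ 0.575 -0.564  0.236]
lean 19.809807075986402 side -0.17788516334526022 yawerr 0.08970123434656725 roll -0.2213850849895392
```

View pics/s34.png

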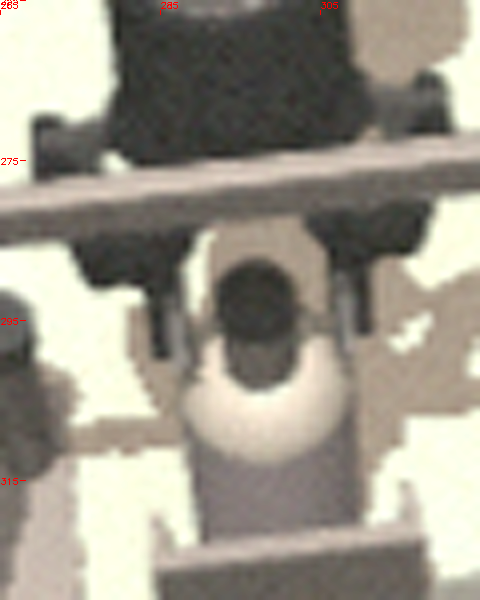

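View pics/w34.png

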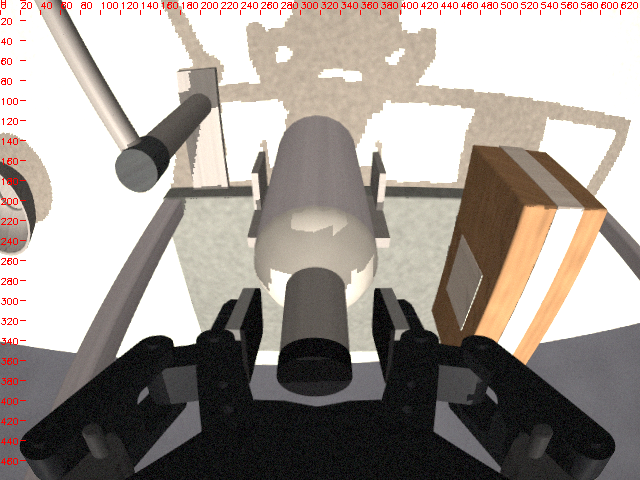

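move_arm(
  series=[
    {"turn": [0,0,0],"slide": [0,0,-10],"jaw": 0.3},
    {"turn": [0,0,0],"slide": [0,0,-15],"jaw": 0.3},
    {"turn": [0,0,0],"slide": [5,0,-20],"jaw": 0.3},
    {"turn": [0,0,0],"slide": [15,0,-20],"jaw": 0.3},
    {"turn": [0,0,0],"slide": [30,0,-20],"jaw": 0.3},
    {"turn": [0,0,0],"slide": [35,0,-20],"jaw": 0.3},
  ],
)

```text
t: 24.4
ee_pos: [0.5535, -0.0836, 0.2398]
ee_rot: [-3.138, 0.352, 3.09]
ft_force: [-1.0, -0.1, 0.4]
grip_width: 0.0556
```

```bash
python3 s.py
python3 - <<'E'
from model import *
crop(vision.get_image("scene"),225,225,200,150,4,"s35.png",1.6)
crop(vision.get_image("top"),320,150,100,75,8,"t35.png",2.5)
E
```

```text
t 24.4 dockTCP [-137.171  -73.349  239.79 ] q [ 0.849  0.327 -0.908  2.031  0.496  0.599  1.162] grip 0.0556 F [-0.953 -0.139  0.426]
lean 20.19591827448389 side -0.10070287685114813 yawerr 0.18293107479606716 roll -0.17458978752231646
```

View pics/s35.png

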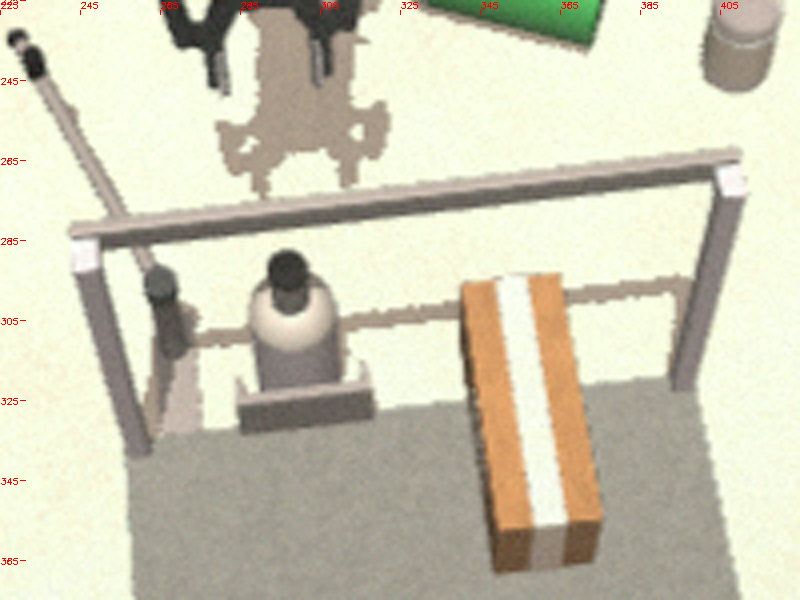

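View pics/t35.png

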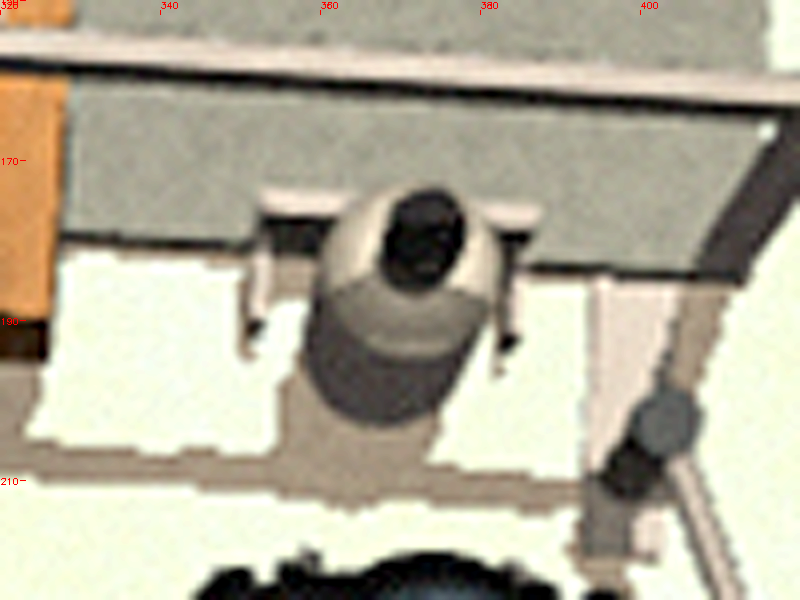

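```bash
python3 - <<'E'
from model import *
np.set_printoptions(precision=1,suppress=True)
s1=lambda u,v:(225+u/4-.4,225+v/4-.4)
t=lambda u,v:(320+u/8-.4,150+v/8-.4)
for a,b in [((428,228),(288,268)),((424,238),(288,270))]:
    P,e=tri("top",t(*a),"scene",s1(*b)); print('cap',toD(P),e*1000)
print('cap top z200',toD(atz("top",t(428,230),.2)),toD(atz("scene",s1(288,268),.2)))
print('near rim z0',toD(atz("top",t(375,428),0)))
print('shoulder widest L/R top z.135', toD(atz("top",t(320,270),.135)),toD(atz("top",t(503,270),.135)))
print('plate top front edge', toD(atz("top",t(260,214),.075)), toD(atz("scene",s1(238,408),.075)),toD(atz("scene",s1(374,392),.075)))
print('foot rim L,R', toD(atz("top",t(303,350),0)))
feats(-30,-75,0,90)
print(proj('top',D(-60,-75,0)),proj('top',D(-30,-75,200)))
E
```

```text
cap [-25.5 -76.  195.4] 2.052913879068168
cap [-27.3 -75.8 188.6] 1.279517634694234
cap top z200 [-27.2 -76.8 200. ] [-23.1 -75.  200. ]
near rim z0 [-56.3 -75.4   0. ]
shoulder widest L/R top z.135 [-28.6 -46.5 135. ] [ -24.7 -106.5  135. ]
plate top front edge [  2.1 -27.4  75. ] [  17.  -119.5   75. ] [ 17.  -25.3  75. ]
foot rim L,R [-29.8 -48.    0. ]
90 farrim [  0. -75.   0.] top [367.5 183.7] scene [300.7 329.4]
90 sh135top [ -0. -75. 135.] top [371.1 173.4] scene [298.6 310.1]
90 sh135L [-30. -45. 135.] top [359.  183.8] scene [308.5 298.7]
90 neck155 [-17. -75. 155.] top [371.3 178.1] scene [297.6 301.1]
90 neckend [-30. -75. 200.] top [372.3 179.4] scene [296.3 289.2]
[[366.3 204.4]] [[372.3 179.4]]
```

The cylinder stands upright: the cap centre and the foot centre both come out at dock x about -26 mm with the current offset. Next is the bar, which I'll push with closed fingers on the rod's trailing side.

```bash
sed -i 's/O=np.array(\[.6945/O=np.array([.697/' h.py; cat > bar.py <<'E'
from h import *
import sys
r=140; z=float(sys.argv[1]); lean=float(sys.argv[2])
def pos(th,gap):
    m=np.array([np.cos(th),np.sin(th)]); C=np.array([-72-r*np.sin(th),-165+r*np.cos(th)])
    h=11*abs(m[0])+14.5*abs(m[1]); c=C-m*(6+h+gap); return c
w=[];n=[]
for a in sys.argv[3:]:
    v=list(map(float,a.split(','))); th,gap,k=v[:3]; zz=v[3] if len(v)>3 else z
    c=pos(th,gap); w.append((D(c[0],c[1],zz),RT(lean))); n.append(int(k)); print(th,c)
plan(w,n)
E
python3 s.py; python3 bar.py 98 5 1.97,28,7,200 1.97,28,4,98
```

```text
t 24.5 dockTCP [-143.548  -74.36   238.82 ] q [ 0.852  0.322 -0.909  2.037  0.496  0.6    1.162] grip 0.0553 F [-0.267  0.001 -0.282]
lean 19.955342765952892 side -0.30553445361144543 yawerr 0.15683276299298898 roll -0.38199110633487127
1.97 [-180.92201666 -266.99122387]
1.97 [-180.92201666 -266.99122387]
turn [-0.001, 0.037, 0.001] slide [7.0, -27.5, 3.5]
turn [-0.001, 0.037, 0.001] slide [6.9, -27.5, 3.8]
turn [-0.001, 0.037, 0.001] slide [6.7, -27.5, 4.0]
turn [-0.001, 0.037, 0.001] slide [6.6, -27.5, 4.2]
turn [-0.001, 0.037, 0.001] slide [6.4, -27.5, 4.4]
turn [-0.001, 0.037, 0.001] slide [6.2, -27.5, 4.7]
turn [-0.001, 0.037, 0.001] slide [6.0, -27.5, 4.9]
--
turn [-0.0, -0.0, 0.0] slide [2.2, -0.0, 25.4]
turn [0.0, -0.0, 0.0] slide [2.2, -0.0, 25.4]
turn [-0.0, -0.0, 0.0] slide [2.2, -0.0, 25.4]
turn [-0.0, -0.0, 0.0] slide [2.2, -0.0, 25.4]
--
```

move_arm(
  series=[
    {"turn": [0,0.037,0],"slide": [7,-27,3.5],"jaw": -1},
    {"turn": [0,0.037,0],"slide": [7,-28,4],"jaw": -1},
    {"turn": [0,0.037,0],"slide": [7,-28,4],"jaw": -1},
    {"turn": [0,0.037,0],"slide": [6.5,-28,4],"jaw": -1},
    {"turn": [0,0.037,0],"slide": [6.5,-28,4.5],"jaw": -1},
    {"turn": [0,0.037,0],"slide": [6,-28,4.5],"jaw": -1},
    {"turn": [0,0.037,0],"slide": [6,-28,5],"jaw": -1},
  ],
)

```text
t: 25.2
ee_pos: [0.5038, -0.2807, 0.2105]
ee_rot: [-3.128, 0.093, 3.1]
ft_force: [0.8, -0.6, -0.3]
grip_width: -0.0002
```

```bash
python3 s.py; python3 bar.py 98 5 1.97,28,4,98
```

```text
t 25.2 dockTCP [-178.274 -273.049  210.469] q [ 1.081  0.528 -0.848  1.799  0.474  0.93   1.574] grip -0.0002 F [ 0.817 -0.61  -0.344]
lean 5.35933440131606 side -0.7205020554755939 yawerr 0.7328217375091831 roll -0.7923416869357828
1.97 [-180.92201666 -266.99122387]
turn [-0.003, 0.002, 0.003] slide [3.3, 1.9, 27.9]
turn [-0.003, 0.002, 0.003] slide [3.2, 1.8, 27.9]
turn [-0.003, 0.002, 0.003] slide [3.2, 1.7, 27.9]
turn [-0.003, 0.002, 0.003] slide [3.1, 1.6, 27.9]
--
```

move_arm(
  series=[
    {"turn": [0,0,0],"slide": [3,0,28],"jaw": -1},
    {"turn": [0,0,0],"slide": [3,0,28],"jaw": -1},
    {"turn": [0,0,0],"slide": [3,0,28],"jaw": -1},
    {"turn": [0,0,0],"slide": [3,0,26],"jaw": -1},
  ],
)

```text
t: 25.6
ee_pos: [0.507, -0.2918, 0.1035]
ee_rot: [-3.121, 0.105, 3.091]
ft_force: [0.3, 0.9, 0.6]
grip_width: 0.0002
```

```bash
python3 s.py; python3 bar.py 98 5 1.97,0,3 1.8,-2,3 1.6,-2,3 1.4,-2,3 1.2,-2,3 1.0,-2,3
python3 - <<'E'
from h import *
crop(vision.get_image("scene"),205,195,200,150,4,"s36.png",1.6)
E
```

```text
t 25.6 dockTCP [-174.444 -283.96   103.468] q [ 0.997  0.667 -0.725  1.865  0.63   0.732  1.458] grip 0.0002 F [0.296 0.949 0.625]
lean 6.017008295816573 side -1.1756738539122886 yawerr 0.14665180403228098 roll -1.19763121134441
1.97 [-191.80518976 -241.19284129]
1.8 [-203.65375802 -216.88904474]
1.6 [-211.39091506 -187.89492245]
1.4 [-213.38927198 -161.06994571]
1.2 [-210.27634568 -134.30922265]
1.0 [-201.77074584 -107.99176153]
turn [-0.007, 0.006, 0.002] slide [5.9, 14.3, 0.9]
turn [-0.007, 0.006, 0.002] slide [5.9, 14.3, 1.0]
turn [-0.007, 0.006, 0.002] slide [5.9, 14.3, 1.2]
--
turn [0.0, 0.0, -0.0] slide [3.9, 8.1, -0.3]
turn [0.0, 0.0, 0.0] slide [3.9, 8.1, -0.3]
turn [0.0, 0.0, -0.0] slide [3.9, 8.1, -0.3]
--
turn [0.0, 0.0, -0.0] slide [2.6, 9.7, -0.2]
turn [0.0, 0.0, -0.0] slide [2.6, 9.7, -0.2]
turn [0.0, 0.0, -0.0] slide [2.6, 9.7, -0.2]
--
turn [0.0, 0.0, -0.0] slide [0.7, 8.9, -0.1]
turn [0.0, 0.0, -0.0] slide [0.7, 8.9, -0.1]
turn [0.0, 0.0, -0.0] slide [0.7, 8.9, -0.1]
--
turn [0.0, 0.0, -0.0] slide [-1.0, 8.9, 0.1]
turn [0.0, 0.0, -0.0] slide [-1.0, 8.9, 0.1]
turn [0.0, 0.0, -0.0] slide [-1.0, 8.9, 0.1]
--
turn [0.0, 0.0, -0.0] slide [-2.8, 8.8, 0.2]
turn [0.0, 0.0, -0.0] slide [-2.8, 8.8, 0.2]
turn [0.0, 0.0, -0.0] slide [-2.8, 8.8, 0.2]
--
```

View pics/s36.png

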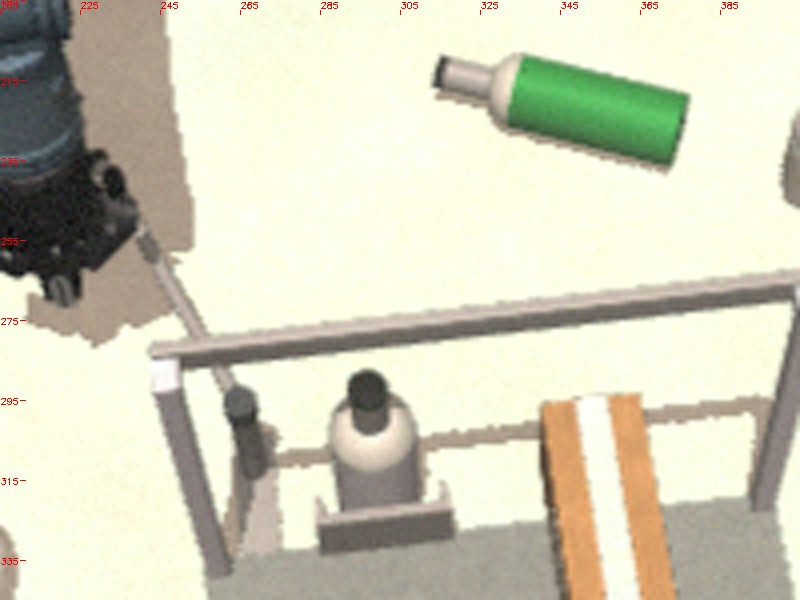

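The closed fingers are at (220,265), on the right (-y) side of the rod. Starting the push.

move_arm(
  series=[
    {"turn": [-0.007,0.005,0],"slide": [6,14,2],"jaw": -1},
    {"turn": [-0.007,0.005,0],"slide": [6,14,2],"jaw": -1},
    {"turn": [-0.007,0.005,0],"slide": [6,14,1],"jaw": -1},
    {"turn": [0,0,0],"slide": [4,10,0],"jaw": -1},
    {"turn": [0,0,0],"slide": [4,10,0],"jaw": -1},
    {"turn": [0,0,0],"slide": [4,10,0],"jaw": -1},
  ],
)

```text
t: 26.25
ee_pos: [0.4801, -0.2126, 0.0962]
ee_rot: [3.14, 0.09, 3.091]
ft_force: [1.2, -0.6, 0.2]
grip_width: 0.0002
```

```bash
python3 s.py; python3 bar.py 98 5  1.6,-2,3 1.4,-2,3 1.2,-2,3 1.0,-2,3
python3 - <<'E'
from h import *
crop(vision.get_image("scene"),205,195,200,150,4,"s37.png",1.6)
E
```

```text
t 26.25 dockTCP [-205.789 -206.38    96.191] q [ 0.928  0.608 -0.738  2.002  0.624  0.669  1.327] grip 0.0002 F [ 1.245 -0.637  0.208]
lean 5.161754920641471 side 0.11200055233506562 yawerr 0.26958001936892906 roll 0.0881031586715266
1.6 [-211.39091506 -187.89492245]
1.4 [-213.38927198 -161.06994571]
1.2 [-210.27634568 -134.30922265]
1.0 [-201.77074584 -107.99176153]
turn [0.001, 0.001, 0.002] slide [1.8, 6.2, -0.8]
turn [0.001, 0.001, 0.002] slide [1.8, 6.2, -0.8]
turn [0.001, 0.001, 0.002] slide [1.8, 6.2, -0.8]
--
turn [-0.0, 0.0, 0.0] slide [0.7, 8.9, -0.1]
turn [0.0, 0.0, 0.0] slide [0.7, 8.9, -0.1]
turn [0.0, 0.0, 0.0] slide [0.7, 8.9, -0.1]
--
turn [-0.0, 0.0, 0.0] slide [-1.0, 8.9, 0.1]
turn [-0.0, 0.0, 0.0] slide [-1.0, 8.9, 0.1]
turn [-0.0, 0.0, 0.0] slide [-1.0, 8.9, 0.1]
--
turn [-0.0, 0.0, 0.0] slide [-2.8, 8.8, 0.2]
turn [-0.0, 0.0, 0.0] slide [-2.8, 8.8, 0.2]
turn [-0.0, 0.0, 0.0] slide [-2.8, 8.8, 0.2]
--
```

View pics/s37.png

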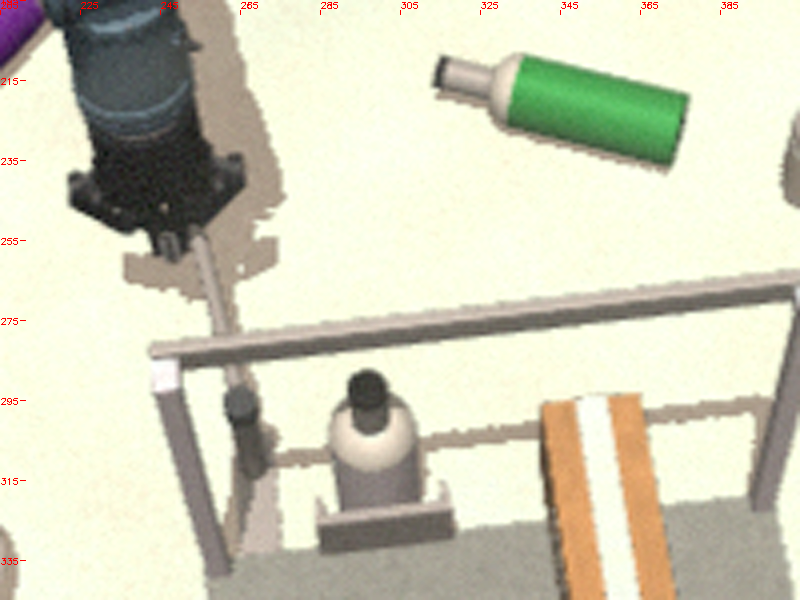

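The bar is moving with the fingers, which are at (247,255) with the rod alongside. Continuing along the arc.

move_arm(
  series=[
    {"turn": [0,0,0],"slide": [2,9,-0.5],"jaw": -1},
    {"turn": [0,0,0],"slide": [2,9,-0.5],"jaw": -1},
    {"turn": [0,0,0],"slide": [1,10,0],"jaw": -1},
    {"turn": [0,0,0],"slide": [0.5,10,0],"jaw": -1},
    {"turn": [0,0,0],"slide": [0,10,0],"jaw": -1},
    {"turn": [0,0,0],"slide": [-1,10,0],"jaw": -1},
    {"turn": [0,0,0],"slide": [-1,10,0],"jaw": -1},
  ],
)

```text
t: 27.0
ee_pos: [0.4796, -0.1381, 0.0975]
ee_rot: [3.14, 0.09, 3.091]
ft_force: [0.8, -1.2, -0.7]
grip_width: 0.0001
```

```bash
python3 s.py; python3 bar.py 98 5  1.2,-2,1 1.0,-2,3 0.8,-2,3 0.6,-2,3 0.4,-2,3
```

```text
t 27.0 dockTCP [-210.434 -131.965   97.489] q [ 0.793  0.566 -0.738  2.069  0.632  0.636  1.161] grip 0.0001 F [ 0.784 -1.167 -0.691]
lean 5.181425652104391 side 0.09035402951783719 yawerr 0.2907217666857221 roll 0.06436091480825991
1.2 [-210.27634568 -134.30922265]
1.0 [-201.77074584 -107.99176153]
0.8 [-187.80299081  -83.28983641]
0.6 [-168.60153976  -61.46070506]
0.4 [-144.73553046  -43.75346907]
turn [0.002, 0.003, 0.005] slide [-0.2, -2.3, -0.5]
--
turn [-0.0, 0.0, 0.0] slide [-2.8, 8.8, 0.2]
turn [-0.0, 0.0, 0.0] slide [-2.8, 8.8, 0.2]
turn [0.0, 0.0, 0.0] slide [-2.8, 8.8, 0.2]
--
turn [-0.0, 0.0, 0.0] slide [-4.6, 8.2, 0.4]
turn [-0.0, 0.0, 0.0] slide [-4.6, 8.2, 0.4]
turn [-0.0, 0.0, 0.0] slide [-4.6, 8.2, 0.4]
--
turn [-0.0, 0.0, 0.0] slide [-6.4, 7.3, 0.6]
turn [-0.0, 0.0, 0.0] slide [-6.4, 7.3, 0.6]
turn [-0.0, 0.0, 0.0] slide [-6.4, 7.3, 0.6]
--
turn [-0.0, 0.0, 0.0] slide [-7.9, 5.9, 0.7]
turn [-0.0, 0.0, 0.0] slide [-7.9, 5.9, 0.7]
turn [0.0, 0.0, 0.0] slide [-7.9, 5.9, 0.7]
--
```

move_arm(
  series=[
    {"turn": [0,0,0],"slide": [-3,9,0.2],"jaw": -1},
    {"turn": [0,0,0],"slide": [-3,9,0.2],"jaw": -1},
    {"turn": [0,0,0],"slide": [-3,9,0.2],"jaw": -1},
    {"turn": [0,0,0],"slide": [-4.6,8,0.4],"jaw": -1},
    {"turn": [0,0,0],"slide": [-4.6,8,0.4],"jaw": -1},
    {"turn": [0,0,0],"slide": [-5,8,0.4],"jaw": -1},
  ],
)

```text
t: 27.6
ee_pos: [0.5069, -0.0834, 0.0976]
ee_rot: [3.141, 0.089, 3.092]
ft_force: [-0.4, -0.8, 0.1]
grip_width: 0.0003
```

```bash
python3 s.py; python3 bar.py 98 5   0.6,-2,3 0.4,-2,3 0.2,-1,3 0,-1,3
python3 - <<'E'
from h import *
crop(vision.get_image("scene"),205,195,200,150,4,"s38.png",1.6)
E
```

```text
t 27.6 dockTCP [-186.16   -75.813   97.568] q [ 0.655  0.583 -0.727  2.034  0.642  0.658  1.038] grip 0.0003 F [-0.35  -0.767  0.054]
lean 5.106260493140337 side 0.08418208482369045 yawerr 0.32341180013776993 roll 0.055616856487135886
0.6 [-168.60153976  -61.46070506]
0.4 [-144.73553046  -43.75346907]
0.2 [-118.10315765  -31.49813443]
0.0 [-88. -25.]
turn [0.0, 0.001, 0.002] slide [-5.9, 4.8, 0.4]
turn [0.0, 0.001, 0.002] slide [-5.9, 4.8, 0.4]
turn [0.0, 0.001, 0.002] slide [-5.9, 4.8, 0.4]
--
turn [0.0, 0.0, -0.0] slide [-7.9, 5.9, 0.7]
turn [0.0, 0.0, -0.0] slide [-7.9, 5.9, 0.7]
turn [0.0, 0.0, -0.0] slide [-7.9, 5.9, 0.7]
--
turn [-0.0, 0.0, 0.0] slide [-8.8, 4.1, 0.8]
turn [-0.0, 0.0, 0.0] slide [-8.8, 4.1, 0.8]
turn [-0.0, 0.0, 0.0] slide [-8.8, 4.1, 0.8]
--
turn [-0.0, 0.0, 0.0] slide [-10.0, 2.2, 0.9]
turn [-0.0, 0.0, 0.0] slide [-10.0, 2.2, 0.9]
turn [-0.0, 0.0, 0.0] slide [-10.0, 2.2, 0.9]
--
```

View pics/s38.png

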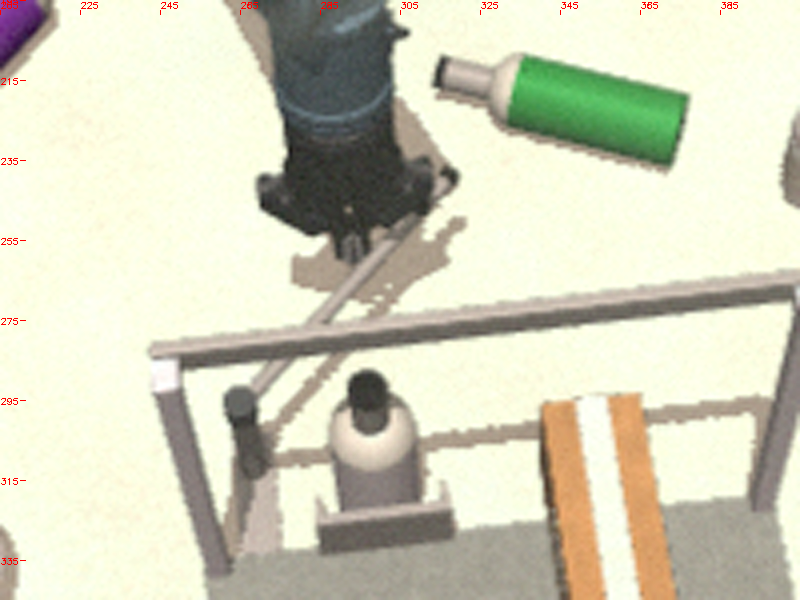

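The rod is now at about 0.8 rad, from (267,290) to (315,240). Continuing.

move_arm(
  series=[
    {"turn": [0,0,0],"slide": [-7,6,0.4],"jaw": -1},
    {"turn": [0,0,0],"slide": [-7,6,0.4],"jaw": -1},
    {"turn": [0,0,0],"slide": [-7,6,0.5],"jaw": -1},
    {"turn": [0,0,0],"slide": [-8,6,0.7],"jaw": -1},
    {"turn": [0,0,0],"slide": [-8,6,0.7],"jaw": -1},
    {"turn": [0,0,0],"slide": [-8,5,0.7],"jaw": -1},
  ],
)

```text
t: 28.25
ee_pos: [0.5577, -0.0468, 0.0981]
ee_rot: [3.14, 0.089, 3.092]
ft_force: [-0.5, -0.8, -0.6]
grip_width: -0.0003
```

```bash
python3 s.py; python3 bar.py 98 5  0.2,-1,3 0,-1,3 
```

```text
t 28.25 dockTCP [-137.481  -36.533   98.089] q [ 0.545  0.642 -0.713  1.92   0.648  0.72   0.981] grip -0.0003 F [-0.488 -0.798 -0.605]
lean 5.074896038875319 side 0.12663920685098332 yawerr 0.3483167837214746 roll 0.09620275722752156
0.2 [-118.10315765  -31.49813443]
0.0 [-88. -25.]
turn [0.001, 0.0, 0.002] slide [-6.4, 1.6, 0.6]
turn [0.001, 0.0, 0.002] slide [-6.4, 1.7, 0.6]
turn [0.001, 0.0, 0.002] slide [-6.4, 1.7, 0.6]
--
turn [0.0, 0.0, -0.0] slide [-10.0, 2.2, 0.9]
turn [0.0, 0.0, -0.0] slide [-10.0, 2.2, 0.9]
turn [0.0, 0.0, -0.0] slide [-10.0, 2.2, 0.9]
--
```

move_arm(
  series=[
    {"turn": [0,0,0],"slide": [-8,2,0.6],"jaw": -1},
    {"turn": [0,0,0],"slide": [-8,2,0.6],"jaw": -1},
    {"turn": [0,0,0],"slide": [-8,2,0.6],"jaw": -1},
    {"turn": [0,0,0],"slide": [-8,2,0.6],"jaw": -1},
  ],
)

```text
t: 28.65
ee_pos: [0.5928, -0.0387, 0.0983]
ee_rot: [3.139, 0.088, 3.093]
ft_force: [-1.3, -0.6, -0.9]
grip_width: -0.0003
```

```bash
python3 s.py
python3 - <<'E'
from h import *
crop(vision.get_image("scene"),225,195,200,150,4,"s39.png",1.6)
crop(vision.get_image("top"),290,130,160,120,5,"t39.png",2.5)
E
```

```text
t 28.65 dockTCP [-102.845  -26.437   98.287] q [ 0.506  0.689 -0.706  1.831  0.648  0.766  0.987] grip -0.0003 F [-1.345 -0.591 -0.892]
lean 5.032249976231579 side 0.18682981917874844 yawerr 0.4053931029700925 roll 0.15185114647630296
```

View pics/s39.png

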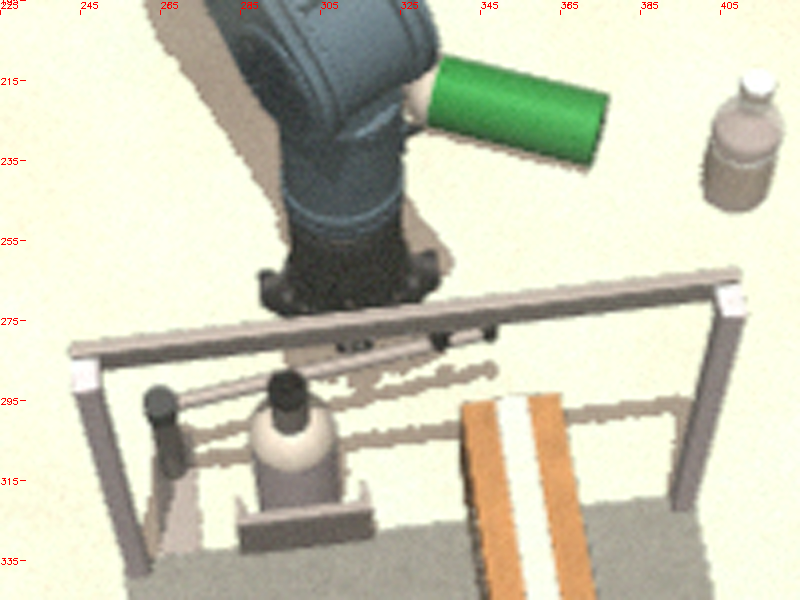

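View pics/t39.png

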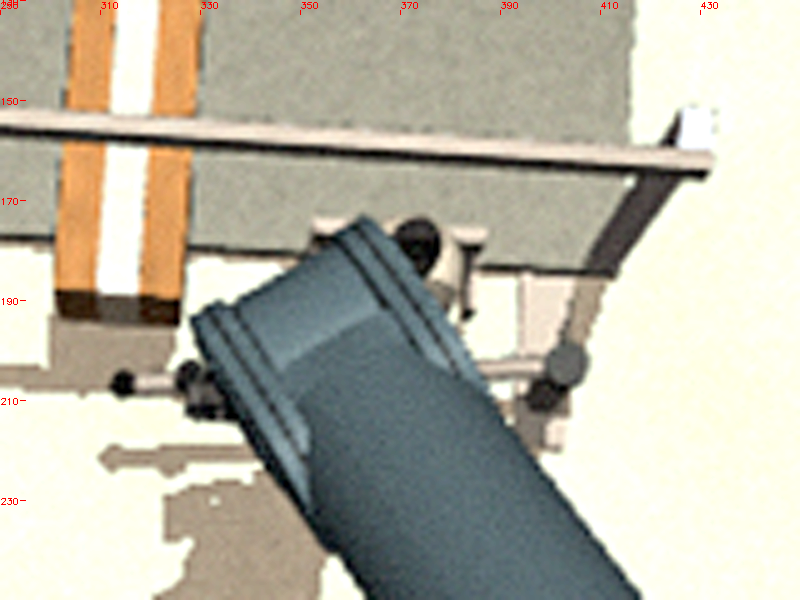

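move_arm(
  series=[
    {"turn": [0,0,0],"slide": [-7,1,0.6],"jaw": -1},
    {"turn": [0,0,0],"slide": [-7,1,0.6],"jaw": -1},
    {"turn": [0,0,0],"slide": [-5,0,0.5],"jaw": -1},
  ],
)

```text
t: 29.05
ee_pos: [0.6112, -0.0374, 0.0979]
ee_rot: [3.139, 0.084, 3.092]
ft_force: [-17.1, 1.0, 11.0]
grip_width: 0.0003
```

```bash
python3 s.py
python3 - <<'E'
from h import *
crop(vision.get_image("scene"),225,255,160,80,5,"s40.png",1.6)
E
```

```text
t 29.05 dockTCP [-84.602 -24.174  97.948] q [ 0.49   0.716 -0.702  1.78   0.646  0.795  0.997] grip 0.0003 F [-17.108   0.996  11.023]
lean 4.801117110941962 side 0.15884497831321645 yawerr 0.3805547447570734 roll 0.12743744698373108
```

View pics/s40.png

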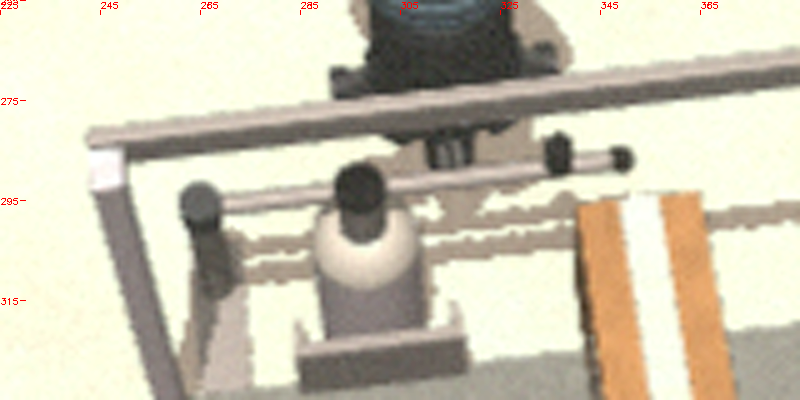

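The force rose to 17 N, so the bar is at its stop, with the rod parallel to the rail from (265,296) to (350,287). Backing straight off.

move_arm(
  series=[
    {"turn": [0,0,0],"slide": [8,0,-0.6],"jaw": -1},
    {"turn": [0,0,0],"slide": [15,0,-1],"jaw": -1},
    {"turn": [0,0,0],"slide": [20,0,-5],"jaw": -1},
    {"turn": [0,0,0],"slide": [25,0,-25],"jaw": -1},
    {"turn": [0,0,0],"slide": [20,10,-35],"jaw": -1},
    {"turn": [0,0,0],"slide": [15,20,-35],"jaw": -1},
    {"turn": [0,0,0],"slide": [0,30,-30],"jaw": -1},
    {"turn": [0,0,0],"slide": [0,30,-10],"jaw": -1},
  ],
)

```text
t: 29.9
ee_pos: [0.4963, 0.0554, 0.2325]
ee_rot: [-3.141, 0.083, 3.084]
ft_force: [0.7, 1.2, -0.4]
grip_width: 0.0003
```

```bash
python3 s.py
python3 - <<'E'
from h import *
crop(vision.get_image("scene"),225,245,200,150,4,"s41.png",1.6)
t=vision.get_image("top"); cv2.imwrite("pics/topend.png",t); cv2.imwrite("pics/sceneend.png",vision.get_image("scene"))
crop(t,290,100,160,120,5,"t41.png",2.5)
E
```

```text
t 29.9 dockTCP [-204.515   62.109  232.526] q [ 0.546  0.368 -0.919  1.955  0.41   0.918  0.94 ] grip 0.0003 F [ 0.669  1.161 -0.372]
lean 4.761191156214502 side -0.02071821758190069 yawerr -0.134017698087423 roll -0.009627531689900359
```

View pics/s41.png

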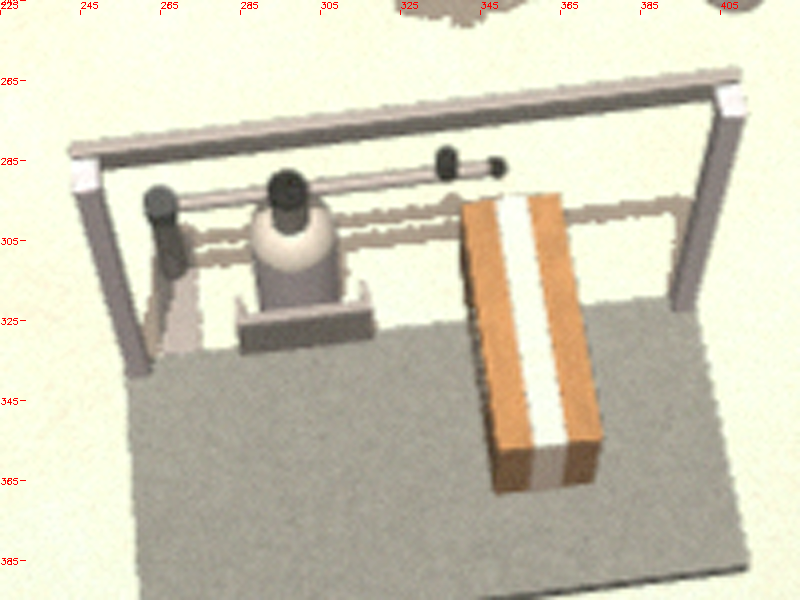

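View pics/t41.png

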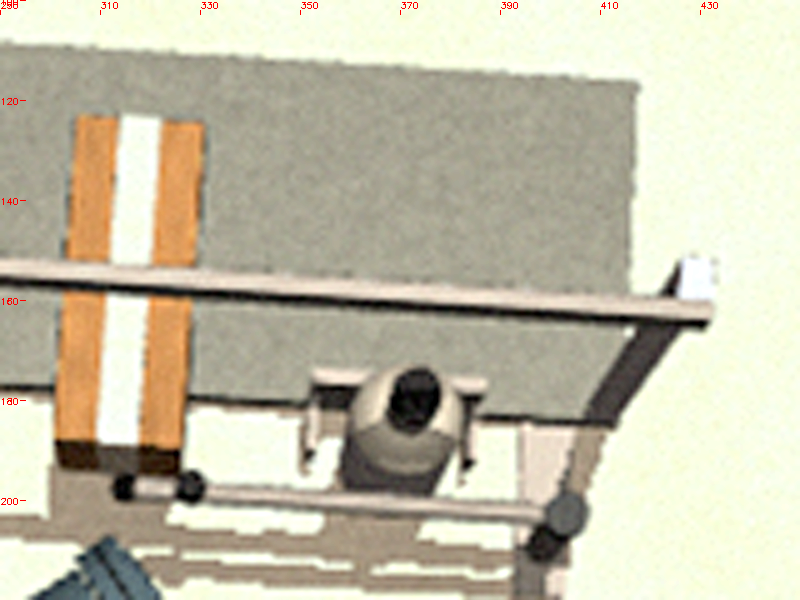

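View pics/sceneend.png

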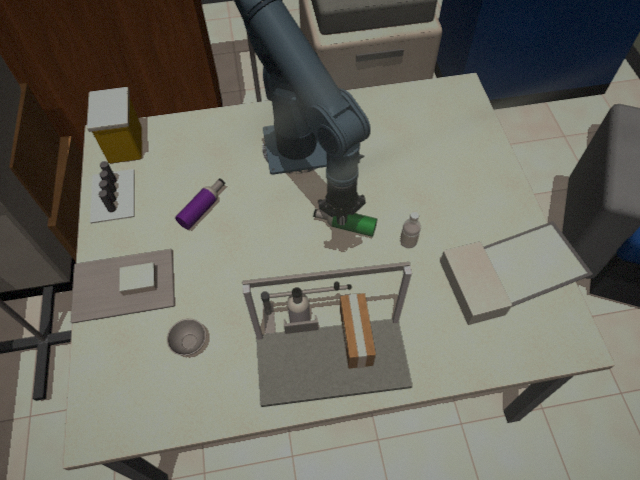

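```bash
python3 - <<'E'
from h import *
np.set_printoptions(precision=1,suppress=True)
t=lambda u,v:(290+u/5-.4,100+v/5-.4); s1=lambda u,v:(225+u/4-.4,245+v/4-.4)
for nm,p,q in [("end",t(122,488),s1(497,168)),("handle",t(190,487),s1(447,157)),("hinge",t(568,513),s1(160,200)),("cap",t(415,395),s1(288,188))]:
    P,e=tri("top",p,"scene",q); print(nm,toD(P),round(e*1000,1))
e=toD(atz("top",t(122,488),.11));h=toD(atz("top",t(530,509),.11)); print(e,h,'ang',np.arctan2(-(e-h)[0],(e-h)[1]))
print('near rim?',toD(atz("top",t(390,490),0)))
a=cv2.imread("pics/scene0.png").astype(int);b=cv2.imread("pics/sceneend.png").astype(int)
for n,(x,y,w,h) in dict(gel=(395,208,32,45),bowl=(160,312,55,50),gloves=(436,222,80,102)).items(): print(n,np.abs(a-b)[y:y+h,x:x+w].mean())
print(telemetry.sense()['ft_force'])
E
```

```text
end [-70.2  71.9 104. ] 0.3
handle [-71.4  35.8 127.3] 1.3
hinge [ -70.1 -164.9  114.5] 2.1
cap [-28.9 -75.7 193.3] 1.0
[-71.3  71.5 110. ] [ -68.5 -146.3  110. ] ang 0.0127904176590192
near rim? [-42.7 -77.8   0. ]
gel 3.712962962962963
bowl 3.718909090909091
gloves 4.086397058823529
[-0.7 -1.2 -0.2]
```

```bash
python3 - <<'E'
from bench import workorder, telemetry
print(telemetry.sense()['t']); print(workorder.finish_job())
E
```

```text
30.05
the job is handed in; nothing more can be done
None
```

I handed the job in at 30.05 s with the carton tipped, the cylinder standing in its bay and the bar shut. No verdict was reported, so these are my own last measurements (dock frame):

| Check | Result |
|---|---|
| Carton | Flat on the platform, spanning x of about -48 to +131 mm, so its centre is about 41 mm behind the front face |
| Cylinder | Cap centre at (-29, -76) mm, level with the foot, so upright to within about 1–2° and centred in the bay |
| Bar | About 0.01 rad from shut; the push met the stop at 17 N |
| Gel bottle, bowl and glove box | Unmoved in the before/after scene pictures |
| Arm | Parked clear, with no force reading beyond noise |

**What I did:**
- **Carton:** I tipped it over with leaning fingers.
- **Cylinder:** I slid it foot-first to the plate and raised it by the neck.
- **Bar:** I swung it shut with closed fingers on the rod.

**What went wrong on the way:**
- **First raise:** The neck slipped out of the light 20 N pinch at about 73°. When I opened the jaws, the cylinder fell back onto the counter. I slid it in and raised it again.
- **Second raise:** I gripped hard and turned the tool with the cylinder to about 76°. It stayed lodged against the plate while I re-gripped, and I then pushed it upright.
- **Dock position:** My estimate of the dock's x position shifted by about 2.5 mm between measurements. The final readings agree with the first estimate.
- **Cylinder foot:** In the last picture the bar hid the near edge of the foot, so its position rests on the earlier measurement (about -29 mm) and the cap reading.

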